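Put the wax tins away on the telescopic ledge

ROBOT

A 6-joint arm with a two-finger parallel gripper is mounted at the origin on a cart in front of the work surface, level with it; the furniture and walls round the work are solid. World frame = base frame: x ahead of the robot, y to its left, z up, the work surface at z = 0. Lengths are in m, angles in degrees, forces in N, time in s.
With the tool pointing down it reaches from about 0.4 to 0.825 m from the base axis. Payload 7 kg.
Tool frame: the origin (TCP) lies midway between the tips of the shut fingers; the grasp point (between the pads) lies r.grasp_offset behind it (r.grasp_offset is the distance from the TCP to the grasp point, in m); x points along the fingers, z is the direction in which the jaws open and shut, and the axes are right-handed (so a half turn about x gives the same grasp; the last joint's range is limited). The gripper opens to 88 mm and grips with 3 to 60 N. Pads are 19 mm wide; open, the fingers measure 130 mm over their backs; the gripper's body (78 mm by 193 mm) begins 47 mm behind the grasp point.
Start: joints at [85.319, 20.546, 0.682, 0, -70.136, -16.507], TCP at [0.244, 0.629, 0.227] pointing down, gripper open.
Joint ranges: [-176.03, 176.03], [-82.01, 121.73], [-58.28, 71.71], [-173.87, 95.51], [-174.79, -0.11], [-173.66, 173.66]. Speed limits (degrees/s): [136.94, 136.94, 172.46, 180, 180, 180].

INTERFACE

Orientations are given as [roll, pitch, yaw] about the fixed x, y, z axes, in that order (R = Rz(yaw) Ry(pitch) Rx(roll)).
In Python, from plant import readout, vision, close_job, r gives the robot as it stands.
- The arm moves only by the shell command python3 -m handwheel 'ROWS' [OPENING] [FORCE]. ROWS is JSON, a list that holds one entry, the list of rows, each a list of 4 numbers: the shift along the world's x, y, z in units of 40 mm (1.0 is 40 mm), then the turn about the world's z in units of 5 degrees (1.0 is 5 degrees). In form: [[[tx, ty, tz, roll], ...]]. A call has 1 to 8 rows; each row shifts and turns the pose as measured when the row begins; what a row does not reach is not made up. A row lasts 1/10 s, in which the tool goes at most 50 mm and 8.59 degrees, less where a joint would pass 70% of its speed; a pose out of reach is approached as far as the arm can. A call is refused whole if a number of a shift passes 1 or a number of a turn 1, either way. A call with a gripper value outside its range is refused whole. OPENING is the finger opening in mm, from 0 to 87.6, set as the call begins (- or left out, the last holds). The fingers move at their own pace and stop on an object; FORCE is the grip in N (left out, the last holds). Time passes only in rows, so rows that do not move let the fingers close. It gives the time, the measured TCP pose, the force and the opening at its end, in the units of the state.
- readout.get_state(): the state, without advancing time (a new reading comes with each control period).
- vision.capture(name): name is "side" or "top" or "wrist"; returns the picture (400x640x3 uint8, blue, green, red); there is no depth.
- vision.get_calibration(name): a dict with "intrinsics" (3x3 intrinsics, pixels), "pose" (4x4, takes a point from camera to world coordinates). Camera axes: x right, y up, looking along -z (the intrinsics and any distortion apply to the point x, -y, -z); pixel columns grow to the right and rows downward; lengths in m; the calibration is good to about 2 mm. The wrist camera is an equidistant fisheye: a pixel r from the principal point sees the ray r / f radians off the axis. A picture is of the moment at which its call begins: read the wrist's pose just before it. get_calibration takes no time and is no camera call; for the wrist camera it gives the pose at the moment of the call.
- close_job(): hands the job in, once; it reports no verdict.
The state is a dict: "time_s": time; "joints": joint angles; "qd": joint speeds; "joint_torque": joint torques, N m; "tcp_pos": TCP position; "eef_rot": TCP orientation; "contact_force": force on the tool from outside, world axes, zero at the start; "moment": the same for the moment, N m; "gripper_width": finger opening in m.
Only numpy, scipy, OpenCV 4.12 (cv2) and the standard library are available. Lean on these libraries where they do the work, as an engineer would, in place of code of your own. Each camera call takes 0.05 s, during which the arm holds its last target.

TASK

Press the sprung button of the telescopic stand and draw its ledge toward you until the button snaps up in the nearest of the three holes, then stand every wax tin flat in one row on the ledge. Press the button again and send the loaded ledge out under the dust cover until the button snaps up in the farthest hole; leave the bottles and everything else on the table where they are.

Things in the scene. Friction and masses are not known exactly. Their poses are not given: they have to be found in the camera images.
- stand: Fixed telescopic stand, 460 mm long, yawed up to 0.1 rad. Origin: on the table top, below the nearest hole. Its x axis runs along the tube, away from the robot; y to the left; z up. A square outer tube 40 mm wide (x -55 to 195 mm, top face 65 mm up) has a lengthwise slot in its top with three round holes at x = 0, 70 and 140 mm. At the far end stands a grey dust cover on two cheeks (x 250 to 360 mm, 320 mm wide, roof top 157 mm up, open at front and back)
- ledge (a joint): Slide of the inner tube that carries the ledge and the button, m, along the stand's +x: 0 with the button over the nearest hole, 0.07 over the middle one, 0.14 over the farthest; stops at -0.012 and 0.152, past the end holes; 2 N of friction. At the start it was left loose somewhere between the middle and the farthest hole (or has just snapped into the farthest)
- button (a joint): How far the button is pressed down, m: 0 = fully up, snapped in a hole and locking the tube (play of 3 mm either way); 0.008 = fully down; 2 N to start, 5 N fully down. It must be down more than 5 mm to slide; between holes the tube's wall holds it at about 0.005, and it pops up by itself in any hole over which it is not held down
- button_top (a point): Centre of the top face of the button: a black round cap, 26 mm in diameter and 22 mm tall, on a thin stem, 97 mm above the table when up; the cap's underside is then 10 mm above the tube. It can be gripped by its sides or pressed from above. It moves along with the ledge, always 150 mm nearer to the robot than the ledge's middle
- ledge_mid (a point): Centre of the ledge's floor, 72 mm above the table; axes as the stand's. The wooden ledge is 300 mm long along y, 64 mm wide inside along x, with a 4 mm rim all round, so gripping fingers must stay at least 5 mm above a tin's underside; room for five tins side by side at 58 mm spacing
- tin_0: A wax tin: plain round metal tin, 48 mm in diameter, 30 mm tall, 50 to 100 g, all alike; origin at the centre of its underside, z along its axis; either way up counts. May be absent
- tin_1: A wax tin: plain round metal tin, 48 mm in diameter, 30 mm tall, 50 to 100 g, all alike; origin at the centre of its underside, z along its axis; either way up counts. May be absent
- tin_2: A wax tin: plain round metal tin, 48 mm in diameter, 30 mm tall, 50 to 100 g, all alike; origin at the centre of its underside, z along its axis; either way up counts. May be absent
- tin_3: A wax tin: plain round metal tin, 48 mm in diameter, 30 mm tall, 50 to 100 g, all alike; origin at the centre of its underside, z along its axis; either way up counts. May be absent
- tin_4: A wax tin: plain round metal tin, 48 mm in diameter, 30 mm tall, 50 to 100 g, all alike; origin at the centre of its underside, z along its axis; either way up counts. May be absent
- thinner_bottle: Bystander: bottle 49 mm in diameter, 110 mm tall; origin at its underside
- paint_teal: Bystander: small paint bottle, 39 mm in diameter, 74 mm tall; origin at its underside
- paint_rose: Bystander: small paint bottle like the other, 39 mm in diameter, 74 mm tall; origin at its underside
Mind the look-alikes: they are no part of the job. Leave any yellow look-alike of the tin_2 alone.

How it is judged (in metres and radians):
On the way, in this order (a step that is already met when the one before it is completed fails the run):
1. the ledge is locked at the nearest hole with the button up (value of joint ledge between -0.006 and 0.006 m and value of joint button below 0.0025 m), for 0.2 s.
2. every tin stands flat on the ledge while it is locked at the nearest hole (all of step 1 and x of tin_0 in the frame of ledge_mid between -0.013 and 0.013 m and y of tin_0 in the frame of ledge_mid between -0.13 and 0.13 m and ((z of tin_0 in the frame of ledge_mid between -0.004 and 0.006 m and angle between tin_0's own z axis and vertical below 0.12 rad) or (z of tin_0 in the frame of ledge_mid between 0.024 and 0.036 m and angle between tin_0's own z axis and vertical above 3.02 rad)) and linear speed of each of tin_0, tin_1, tin_2, tin_3, tin_4 below 0.02 m/s and x of tin_1 in the frame of ledge_mid between -0.013 and 0.013 m and y of tin_1 in the frame of ledge_mid between -0.13 and 0.13 m and ((z of tin_1 in the frame of ledge_mid between -0.004 and 0.006 m and angle between tin_1's own z axis and vertical below 0.12 rad) or (z of tin_1 in the frame of ledge_mid between 0.024 and 0.036 m and angle between tin_1's own z axis and vertical above 3.02 rad)) and x of tin_2 in the frame of ledge_mid between -0.013 and 0.013 m and y of tin_2 in the frame of ledge_mid between -0.13 and 0.13 m and ((z of tin_2 in the frame of ledge_mid between -0.004 and 0.006 m and angle between tin_2's own z axis and vertical below 0.12 rad) or (z of tin_2 in the frame of ledge_mid between 0.024 and 0.036 m and angle between tin_2's own z axis and vertical above 3.02 rad)) and x of tin_3 in the frame of ledge_mid between -0.013 and 0.013 m and y of tin_3 in the frame of ledge_mid between -0.13 and 0.13 m and ((z of tin_3 in the frame of ledge_mid between -0.004 and 0.006 m and angle between tin_3's own z axis and vertical below 0.12 rad) or (z of tin_3 in the frame of ledge_mid between 0.024 and 0.036 m and angle between tin_3's own z axis and vertical above 3.02 rad)) and x of tin_4 in the frame of ledge_mid between -0.013 and 0.013 m and y of tin_4 in the frame of ledge_mid between -0.13 and 0.13 m and ((z of tin_4 in the frame of ledge_mid between -0.004 and 0.006 m and angle between tin_4's own z axis and vertical below 0.12 rad) or (z of tin_4 in the frame of ledge_mid between 0.024 and 0.036 m and angle between tin_4's own z axis and vertical above 3.02 rad))), for 0.2 s.
At the end, for the whole second after the job is handed in: The ledge is locked at the farthest hole (slide 0.14 m within 6 mm, button under 2.5 mm down); every tin rests flat on the ledge's floor (within 0.12 rad, either way up, not stacked), its centre within 13 mm of the ledge's middle line and 130 mm of its middle (value of joint ledge between 0.134 and 0.146 m and value of joint button below 0.0025 m and velocity of joint ledge between -0.01 and 0.01 m/s and x of tin_0 in the frame of ledge_mid between -0.013 and 0.013 m and y of tin_0 in the frame of ledge_mid between -0.13 and 0.13 m and ((z of tin_0 in the frame of ledge_mid between -0.004 and 0.006 m and angle between tin_0's own z axis and vertical below 0.12 rad) or (z of tin_0 in the frame of ledge_mid between 0.024 and 0.036 m and angle between tin_0's own z axis and vertical above 3.02 rad)) and linear speed of each of tin_0, tin_1, tin_2, tin_3, tin_4 below 0.02 m/s and x of tin_1 in the frame of ledge_mid between -0.013 and 0.013 m and y of tin_1 in the frame of ledge_mid between -0.13 and 0.13 m and ((z of tin_1 in the frame of ledge_mid between -0.004 and 0.006 m and angle between tin_1's own z axis and vertical below 0.12 rad) or (z of tin_1 in the frame of ledge_mid between 0.024 and 0.036 m and angle between tin_1's own z axis and vertical above 3.02 rad)) and x of tin_2 in the frame of ledge_mid between -0.013 and 0.013 m and y of tin_2 in the frame of ledge_mid between -0.13 and 0.13 m and ((z of tin_2 in the frame of ledge_mid between -0.004 and 0.006 m and angle between tin_2's own z axis and vertical below 0.12 rad) or (z of tin_2 in the frame of ledge_mid between 0.024 and 0.036 m and angle between tin_2's own z axis and vertical above 3.02 rad)) and x of tin_3 in the frame of ledge_mid between -0.013 and 0.013 m and y of tin_3 in the frame of ledge_mid between -0.13 and 0.13 m and ((z of tin_3 in the frame of ledge_mid between -0.004 and 0.006 m and angle between tin_3's own z axis and vertical below 0.12 rad) or (z of tin_3 in the frame of ledge_mid between 0.024 and 0.036 m and angle between tin_3's own z axis and vertical above 3.02 rad)) and x of tin_4 in the frame of ledge_mid between -0.013 and 0.013 m and y of tin_4 in the frame of ledge_mid between -0.13 and 0.13 m and ((z of tin_4 in the frame of ledge_mid between -0.004 and 0.006 m and angle between tin_4's own z axis and vertical below 0.12 rad) or (z of tin_4 in the frame of ledge_mid between 0.024 and 0.036 m and angle between tin_4's own z axis and vertical above 3.02 rad))); the robot touches nothing.
It fails at once if thinner_bottle is pushed more than 40 mm aside or tipped over (distance of thinner_bottle from where it was at the start of the episode above 0.04 m or angle between thinner_bottle's own z axis and vertical above 0.6 rad).
It fails at once if a paint bottle is pushed more than 40 mm aside or tipped over (distance of paint_teal from where it was at the start of the episode above 0.04 m or angle between paint_teal's own z axis and vertical above 0.6 rad).
It fails at once if another paint bottle is pushed more than 40 mm aside or tipped over (distance of paint_rose from where it was at the start of the episode above 0.04 m or angle between paint_rose's own z axis and vertical above 0.6 rad).
Of tin_0, tin_1, tin_2, tin_3, tin_4 only 3 to 5 are there at a start; the rules pass over those that are not, and their reading is None.
At some moment in a run one of tin_0, tin_1, tin_2, tin_3, tin_4 may be knocked a few centimetres aside while the robot is not near it.
It also fails if it takes over 210 s, if anything falls off the work surface, if the arm or the gripper's body presses on something with over 40 N, if the wrist force passes 120 N, or if a joint passes its speed limit or range.

## Working session

There is one attempt and no reset: what is moved stays moved. The work goes in short steps, Python scripts to look and compute and a shell command to move; the robot and the scene stay as the last step left them, time stands still between calls to the robot, and variables do not carry over. Pictures are saved under pics/ and viewed, and the job is handed in when it is done.

```bash
ls; mkdir -p pics
python3 - <<'E'
from plant import readout, vision, r
import cv2,numpy as np
print(readout.get_state(), r.grasp_offset)
for n in ("side","top","wrist"):
    c=vision.get_calibration(n); print(n,np.round(c['intrinsics'],2).tolist(),np.round(c['pose'],4).tolist(),[k for k in c])
    cv2.imwrite(f"pics/{n}0.png",vision.capture(n))
E
```

```text
pics
{'time_s': 0.0, 'joints': array([ 8.53189762e+01,  2.05915517e+01,  6.33328911e-01, -2.24973805e-02,
       -7.01365696e+01, -1.65073389e+01]), 'qd': array([-0.09375654, -0.00356952, -0.0702424 ,  0.03472489, -0.05456339,
       -0.07027419]), 'joint_torque': array([ 2.67234309e-04, -5.82714307e+01,  2.93051237e+01,  6.99689224e+00,
        6.91245645e-03, -1.57537174e-04]), 'tcp_pos': array([0.2437965 , 0.6288926 , 0.22561053]), 'eef_rot': array([   3.93191129,   89.90287625, -107.26411307]), 'contact_force': array([ 0.28412366, -0.23029763,  0.59568054]), 'moment': array([ 0.05531361,  0.0117247 , -0.02026969]), 'gripper_width': 0.0877463081213513} 0.0188
side [[516.35, 0.0, 316.39], [0.0, 516.35, 200.74], [0.0, 0.0, 1.0]] [[-0.9998, -0.0165, -0.0136, 0.4753], [-0.0007, -0.6089, 0.7932, 1.131], [-0.0214, 0.7931, 0.6088, 1.0176], [0.0, 0.0, 0.0, 1.0]] ['intrinsics', 'pose']
top [[439.54, 0.0, 315.51], [0.0, 439.54, 203.61], [0.0, 0.0, 1.0]] [[-0.0224, 0.9843, -0.1749, 0.2491], [-0.9997, -0.0231, -0.0015, -0.067], [-0.0055, 0.1748, 0.9846, 1.5496], [0.0, 0.0, 0.0, 1.0]] ['intrinsics', 'pose']
wrist [[309.71, 0.0, 320.07], [0.0, 309.71, 197.31], [0.0, 0.0, 1.0]] [[-0.362, 0.9021, 0.235, 0.3075], [-0.9322, -0.3507, -0.0897, 0.6047], [0.0015, -0.2515, 0.9679, 0.3834], [0.0, 0.0, 0.0, 1.0]] ['intrinsics', 'pose']
```

View pics/side0.png

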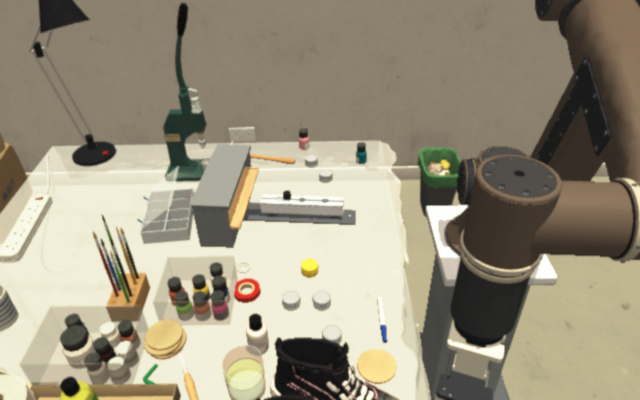

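View pics/top0.png

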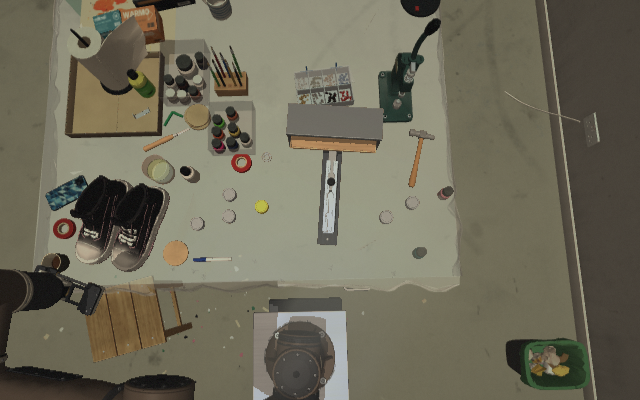

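View pics/wrist0.png

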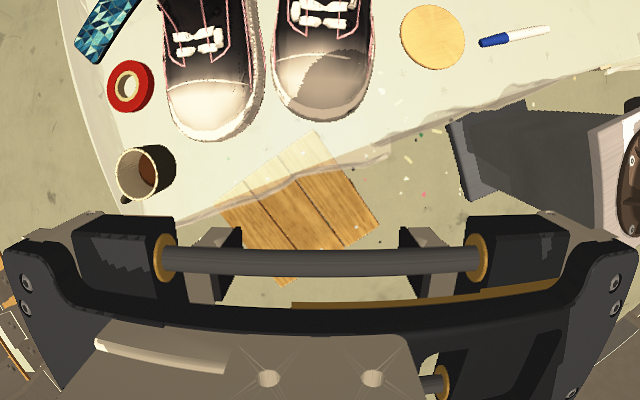

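```bash
cat > h.py <<'E'
import numpy as np,cv2
from plant import readout, vision, r
def ray(cal,uv,fish=False):
    K=cal['intrinsics'];T=np.array(cal['pose']);uv=np.atleast_2d(np.float64(uv))
    x=(uv[:,0]-K[0][2])/K[0][0];y=(uv[:,1]-K[1][2])/K[1][1]
    if fish:
        t=np.hypot(x,y)+1e-12;d=np.c_[np.sin(t)*x/t,-np.sin(t)*y/t,-np.cos(t)]
    else: d=np.c_[x,-y,-np.ones_like(x)]
    return T[:3,3],d@T[:3,:3].T
def onplane(cal,uv,z,fish=False):
    o,d=ray(cal,uv,fish);s=(z-o[2])/d[:,2];return o+d*s[:,None]
def proj(cal,P,fish=False):
    K=cal['intrinsics'];T=np.array(cal['pose']);p=(np.atleast_2d(P)-T[:3,3])@T[:3,:3]
    p=p*[1,-1,-1]
    if fish:
        rr=np.hypot(p[:,0],p[:,1])+1e-12;t=np.arctan2(rr,p[:,2]);q=p[:,:2]/rr[:,None]*t[:,None]
    else: q=p[:,:2]/p[:,2:]
    return np.c_[q[:,0]*K[0][0]+K[0][2],q[:,1]*K[1][1]+K[1][2]]
def snap(n,save=None):
    c=vision.get_calibration(n);im=vision.capture(n)
    if save: cv2.imwrite('pics/'+save+'.png',im)
    return c,im
def st():
    s=readout.get_state();print('t',round(s['time_s'],2),'tcp',np.round(s['tcp_pos'],4),'rot',np.round(s['eef_rot'],1),'F',np.round(s['contact_force'],1),'w',round(s['gripper_width']*1000,1),'q',np.round(s['joints'],1));return s
E
python3 - <<'E'
from h import *
c=vision.get_calibration('top');im=cv2.imread('pics/top0.png')
cs=vision.get_calibration('side')
P=onplane(c,[(229,194),(229,216),(197,223),(386,216),(411,202),(261,207)],0.03);print(np.round(P,3));print(proj(cs,P).round(0).tolist())
print('bottles',np.round(onplane(c,[(188,174)],0.11),3),np.round(onplane(c,[(445,192),(419,252)],0.074),3))
print('button',np.round(onplane(c,[(331,181)],0.092),3))
crop=im[90:260,180:460];cv2.imwrite('pics/c1.png',cv2.resize(crop,None,fx=2.8,fy=2.8,interpolation=cv2.INTER_CUBIC))
s=cv2.imread('pics/side0.png');cv2.imwrite('pics/c2.png',cv2.resize(s[120:350,190:390],None,fx=2.6,fy=2.6,interpolation=cv2.INTER_CUBIC))
E
```

```text
[[ 0.561  0.24   0.03 ]
 [ 0.482  0.239  0.03 ]
 [ 0.46   0.35   0.03 ]
 [ 0.469 -0.31   0.03 ]
 [ 0.517 -0.4    0.03 ]
 [ 0.512  0.127  0.03 ]]
[[291.0, 296.0], [322.0, 295.0], [332.0, 331.0], [325.0, 173.0], [311.0, 159.0], [311.0, 264.0]]
bottles [[0.616 0.363 0.11 ]] [[ 0.541 -0.508  0.074]
 [ 0.339 -0.407  0.074]]
button [[ 0.585 -0.119  0.092]]
```

View pics/c1.png

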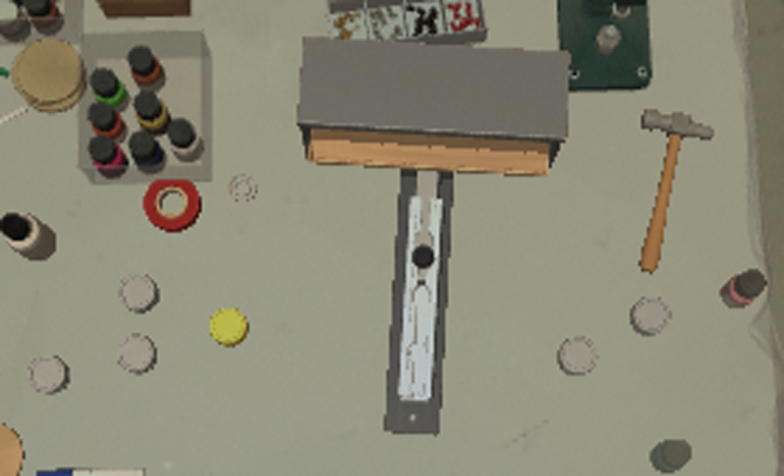

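View pics/c2.png

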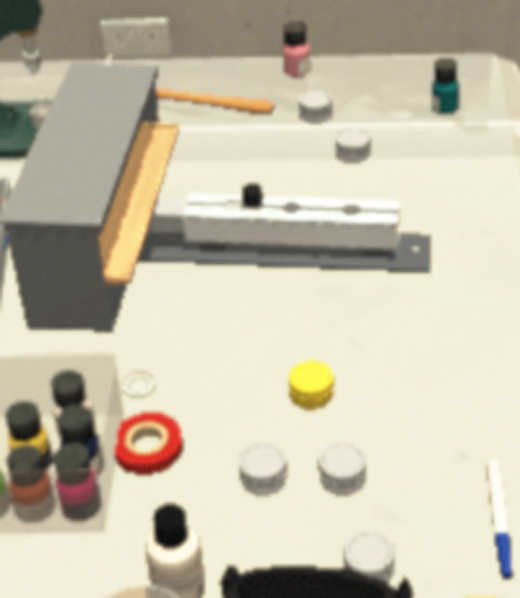

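```bash
cat >> h.py <<'E'
from scipy.spatial.transform import Rotation as Ro
def jawyaw(s):
    R=Ro.from_euler('xyz',s['eef_rot'],degrees=True).as_matrix();return np.degrees(np.arctan2(R[1,2],R[0,2])),R
E
python3 - <<'E'
from h import *
s=st();a,R=jawyaw(s);print('jaw dir deg',a,R.round(2).tolist())
im=cv2.imread('pics/top0.png');c=vision.get_calibration('top')
sub=im[150:240,310:350].astype(int);m=((sub.min(2)>185)).astype(np.uint8)
n,l,stt,cen=cv2.connectedComponentsWithStats(m);print(stt,)
ys,xs=np.nonzero(m);P=onplane(c,np.c_[xs+310,ys+150],0.065)[:,:2]
rect=cv2.minAreaRect(P.astype(np.float32)*1000);print(rect)
b=cv2.boxPoints(rect);print(b)
# button dark
d=(sub.max(2)<45);ys,xs=np.nonzero(d);print(len(xs),xs.mean()+310,ys.mean()+150)
print(onplane(c,[(xs.mean()+310,ys.mean()+150)],0.09))
E
```

```text
t 0.15 tcp [0.2439 0.629  0.2259] rot [   6.6   89.9 -104.6] F [ 0.7 -0.3 -0.7] w 87.4 q [ 85.3  20.6   0.6  -0.  -70.1 -16.5]
jaw dir deg -111.19198323517939 [[-0.0, 0.93, -0.36], [-0.0, -0.36, -0.93], [-1.0, 0.0, 0.0]]
[[   0    0   40   90 3458]
 [  27   12    1    1    1]
 [  16   19    1    2    2]
 [  19   18    1    1    1]
 [  24   19    3   11   14]
 [  19   20    1    2    2]
 [  16   23    2    4    5]
 [  16   28    2    1    2]
 [  15   35    2    3    4]
 [  18   36    1    1    1]
 [  22   36    4   12   20]
 [  15   38    4    6   14]
 [  17   43    8   18   48]
 [  15   45    1    3    3]
 [  15   49    1    2    2]
 [  23   51    2    1    2]
 [  15   52    1    1    1]
 [  17   53    1    1    1]
 [  15   56    2    2    3]
 [  15   59    2    1    2]
 [  16   61    1    1    1]
 [  21   61    1    1    1]
 [  14   62    1    1    1]
 [  23   63    2    2    2]
 [  14   64    1    1    1]
 [  17   64    1    1    1]
 [  18   65    4    3    4]
 [  20   70    1    1    1]
 [  20   73    1    1    1]
 [  14   75    1    1    1]]
((548.6605224609375, -115.04153442382812), (36.84941864013672, 223.73703002929688), 85.06026458740234)
[[ 435.621    -123.76505 ]
 [ 658.52704  -143.03056 ]
 [ 661.7001   -106.318016]
 [ 438.794     -87.052505]]
35 330.8 179.74285714285713
[[ 0.58976033 -0.11871709  0.09      ]]
```

```bash
python3 -m handwheel '[[[0.35,-0.9,0.3,0.4],[0.35,-0.95,0.3,0.4],[0.35,-1,0.3,0.4],[0.35,-1,0,0.4],[0.35,-1,0,0.4],[0.35,-1,0,0.4],[0.35,-1,0,0.4],[0.35,-1,0,0.4]]]' 87
python3 -m handwheel '[[[0.35,-1,0,0],[0.35,-1,0,0],[0.35,-1,0,0],[0.35,-1,0,0],[0.35,-1,0,0],[0.35,-1,0,0],[0.35,-1,0,0],[0.35,-1,0,0]]]'
python3 -m handwheel '[[[0.4,-1,0,0],[0.4,-1,0,0],[0,-0.5,0,0],[0,0,0,0]]]'
python3 - <<'E'
from h import *
s=st();print(jawyaw(s)[0]);snap('wrist','w1')
E
```

```text
time_s: 0.95
tcp_pos: [0.3558, 0.3062, 0.2578]
eef_rot: [9.7, 89.6, -84.5]
contact_force: [0.5, 0.2, -0.7]
gripper_width: 0.0872
time_s: 1.75
tcp_pos: [0.468, -0.0282, 0.259]
eef_rot: [44.8, 89.7, -49.2]
contact_force: [1.3, 1.0, -0.1]
gripper_width: 0.0869
time_s: 2.15
tcp_pos: [0.5008, -0.1372, 0.258]
eef_rot: [30.0, 89.7, -64.3]
contact_force: [-0.2, 0.7, 0.5]
gripper_width: 0.0869
t 2.15 tcp [ 0.5008 -0.1372  0.258 ] rot [ 30.   89.7 -64.3] F [-0.2  0.7  0.5] w 86.9 q [  6.6   4.5 -16.2   0.3 -69.3  79. ]
-94.27834221877782
```

View pics/w1.png

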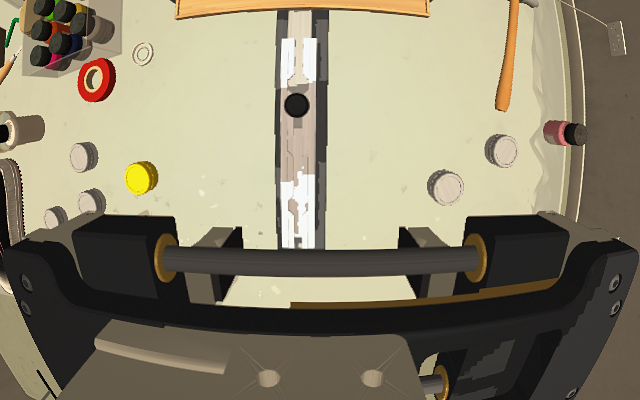

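Run:
```python
from h import *
c=vision.get_calibration('wrist');im=cv2.imread('pics/w1.png')
sub=im[85:125,275:318].max(2)<40
n,l,S,C=cv2.connectedComponentsWithStats(sub.astype(np.uint8));i=S[1:,4].argmax()+1;print(S[i],C[i]+[275,85])
cnt,_=cv2.findContours((l==i).astype(np.uint8),0,2)
(e,rad)=cv2.minEnclosingCircle(cnt[0]);print(e,rad)
B=onplane(c,[C[i]+[275,85]],0.092,True);print('B',B)
# tube side edges at several rows : white/grey vs dark
for r_ in (45,60,75,140,170,190,210,235): 
    row=im[r_,265:340].astype(int).sum(1);print(r_,np.abs(np.diff(row)).argsort()[-4:]+265)
cv2.imwrite('pics/c3.png',cv2.resize(im[0:255,250:350],None,fx=2.3,fy=2.3,interpolation=cv2.INTER_CUBIC))
cv2.imwrite('pics/c3.png',cv2.resize(im[0:255,170:440],None,fx=2.3,fy=2.3,interpolation=cv2.INTER_CUBIC))
```

```text
[ 10   8  24  24 440] [296.275      104.82045455]
(21.384273529052734, 19.882789611816406) 11.963247299194336
B [[ 0.58542866 -0.11874904  0.092     ]]
45 [316 280 327 295]
60 [275 327 315 280]
75 [328 279 274 315]
140 [280 315 327 274]
170 [280 325 326 274]
190 [280 279 275 314]
210 [280 305 275 314]
235 [276 324 314 281]
```

View pics/c3.png

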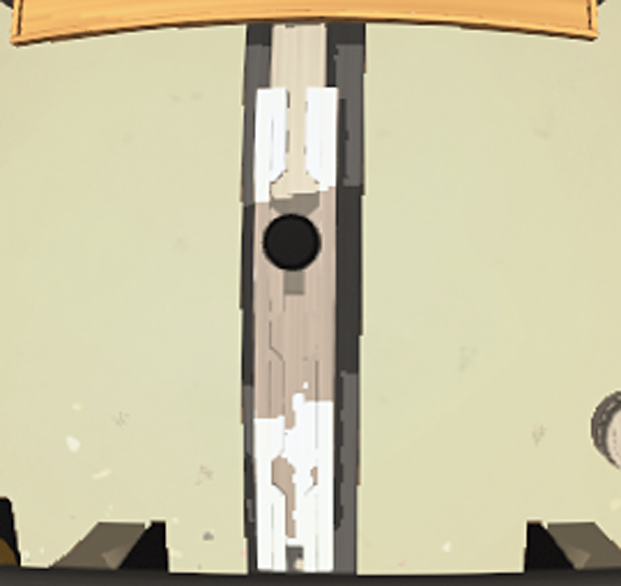

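Run:
```python
from h import *
c=vision.get_calibration('wrist')
L=[(280.5,r) for r in (45,60,75,140,170,190,210)];Rr=[(315.5,r) for r in (45,60,75,140,190,210)]
for Q in (L,Rr):
    P=onplane(c,Q,0.065,True)[:,:2];k=np.polyfit(P[:,0],P[:,1],1);print('yaw',np.degrees(np.arctan(k[0])),'y at .5',np.polyval(k,.5),'resid',np.round((P[:,1]-np.polyval(k,P[:,0]))*1000,1))
print('end',onplane(c,[(282,38),(316,38)],0.065,True).round(4).tolist())
print('hole far',onplane(c,[(297.8,81)],0.065,True))
print('ledge front rim ends',onplane(c,[(170+14/2.3,44/2.3),(170+597/2.3,39/2.3)],0.076,True).round(4).tolist())
ct=vision.get_calibration('top')
print('near end top',onplane(ct,[(322.5,232.5),(334,233)],0.065))
```

```text
yaw -4.992717464343638 y at .5 -0.09092237766748881 resid [ 0.4  0.1 -0.2 -0.6 -0.3  0.1  0.5]
yaw -4.367372732095204 y at .5 -0.13180393354217396 resid [ 0.   0.  -0.  -0.1 -0.   0.1]
end [[0.6664, -0.1066, 0.065], [0.6627, -0.1447, 0.065]]
hole far [[ 0.61385118 -0.12071148  0.065     ]]
ledge front rim ends [[0.7103, 0.0175, 0.076], [0.6844, -0.2767, 0.076]]
near end top [[ 0.41288746 -0.08624144  0.065     ]
 [ 0.41028827 -0.12516414  0.065     ]]
```

```bash
python3 -m handwheel '[[[0.2,0.05,0,-1],[0.2,0.05,0,-1],[0.2,0.05,0,-1],[0.2,0.05,0,-1],[0.2,0.05,0,-1],[0.2,0.05,0,-1],[0.2,0.05,0,-1],[0.2,0.05,0,-1]]]' 60
python3 -m handwheel '[[[0.1,0,0,-1],[0.1,0,0,-1],[0.1,0,0,-1],[0.1,0,0,-1],[0,0,0,-1],[0,0,0,-1],[0,0,0,-1],[0,0,0,-1]]]'
python3 -m handwheel '[[[0,0,0,-1],[0,0,0,-1],[0,0,0,0],[0,0,0,0]]]'
python3 - <<'E'
from h import *
s=st();print(jawyaw(s)[0]);snap('wrist','w2')
E
```

```text
time_s: 3.0
tcp_pos: [0.5647, -0.1123, 0.2583]
eef_rot: [41.0, 89.8, -94.4]
contact_force: [-0.1, 0.4, 0.2]
gripper_width: 0.06
time_s: 3.8
tcp_pos: [0.5808, -0.1011, 0.2579]
eef_rot: [3.4, 89.9, -173.2]
contact_force: [0.0, -0.7, -0.8]
gripper_width: 0.0599
time_s: 4.2
tcp_pos: [0.5801, -0.0962, 0.2581]
eef_rot: [-17.1, 89.9, 156.3]
contact_force: [0.4, 0.8, 0.2]
gripper_width: 0.0602
t 4.2 tcp [ 0.5801 -0.0962  0.2581] rot [-17.1  89.9 156.3] F [0.4 0.8 0.2] w 60.2 q [  9.6  11.4  -7.7  -0.1 -71.  -16.2]
173.32812209551145
```

View pics/w2.png

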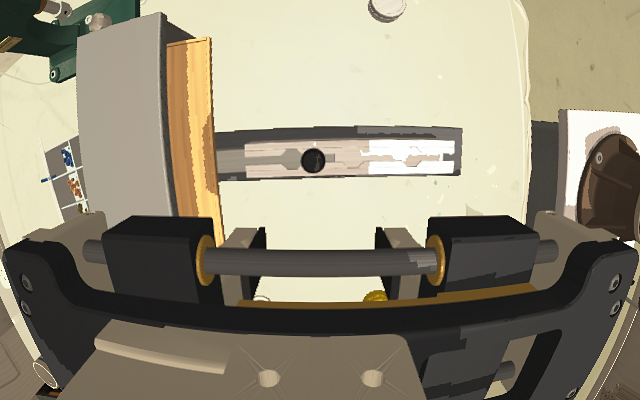

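Run:
```python
from h import *
c=vision.get_calibration('wrist');im=cv2.imread('pics/w2.png')
sub=im[140:182,295:330].max(2)<45
n,l,S,C=cv2.connectedComponentsWithStats(sub.astype(np.uint8));i=S[1:,4].argmax()+1;print(S[i],C[i]+[295,140])
print('B',onplane(c,[C[i]+[295,140]],0.092,True))
cv2.imwrite('pics/c4.png',cv2.resize(im[110:200,205:475],None,fx=2.9,fy=2.9,interpolation=cv2.INTER_CUBIC))
```

```text
[  7   9  23  24 370] [312.11081081 159.97297297]
B [[ 0.58596879 -0.12084718  0.092     ]]
```

View pics/c4.png

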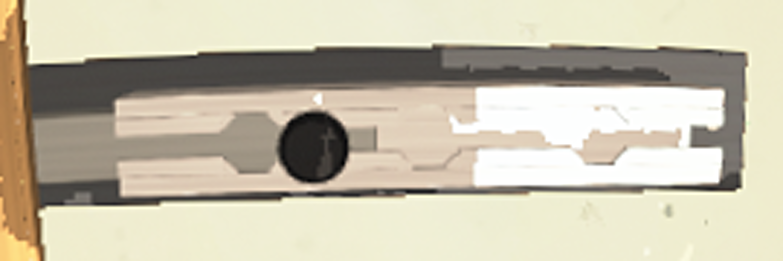

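Run:
```python
from h import *
c=vision.get_calibration('wrist')
f=lambda u,v:(205+u/2.9-.3,110+v/2.9-.3)
P=onplane(c,[f(722,138),f(117,146),f(248,142),f(432,138),f(604,137)],0.065,True)[:,:2];print(P.round(4))
a=np.radians(-4.9);e=np.array([np.cos(a),np.sin(a)])
for p,x in zip(P,(-.055,.195,.14,.07,0)): print(x,(p-e*x).round(4))
```

```text
[[ 0.4162 -0.1033]
 [ 0.6645 -0.1272]
 [ 0.6117 -0.1218]
 [ 0.5395 -0.115 ]
 [ 0.4691 -0.1083]]
-0.055 [ 0.471 -0.108]
0.195 [ 0.4702 -0.1105]
0.14 [ 0.4722 -0.1099]
0.07 [ 0.4697 -0.109 ]
0 [ 0.4691 -0.1083]
```

```bash
python3 -m handwheel '[[[0.14,-0.59,-0.5,0.3],[0,0,-1,0],[0,0,-1,0],[0,0,0,0]]]' 60
python3 - <<'E'
from h import *
s=st();print(jawyaw(s)[0])
E
```

```text
time_s: 4.65
tcp_pos: [0.5867, -0.1193, 0.1579]
eef_rot: [-153.8, 89.8, 21.6]
contact_force: [-0.8, 0.3, -0.1]
gripper_width: 0.0602
t 4.65 tcp [ 0.5867 -0.1193  0.1579] rot [-153.8   89.8   21.6] F [-0.8  0.3 -0.1] w 60.2 q [  7.2  16.4 -14.8  -0.1 -58.6 -11.7]
175.43804929722106
```

```bash
python3 -m handwheel '[[[0,0,-0.8,0],[0,0,-0.8,0],[0,0,-0.4,0],[0,0,0,0]]]' 60
python3 -m handwheel '[[[0,0,0,0],[0,0,0,0],[0,0,0,0],[0,0,0,0],[0,0,0,0]]]' 20 35
python3 -m handwheel '[[[0,0,0,0],[0,0,-0.1,0],[0,0,-0.1,0],[0,0,0,0]]]'
```

```text
time_s: 5.05
tcp_pos: [0.5907, -0.1189, 0.0826]
eef_rot: [-179.1, 89.4, -3.3]
contact_force: [-0.6, -0.5, -0.3]
gripper_width: 0.0599
time_s: 5.55
tcp_pos: [0.5891, -0.1185, 0.0875]
eef_rot: [-176.1, 89.6, -0.2]
contact_force: [-5.8, 0.3, -0.4]
gripper_width: 0.0257
time_s: 5.95
tcp_pos: [0.5943, -0.1189, 0.0856]
eef_rot: [179.4, 88.9, -4.5]
contact_force: [-2.1, 1.2, 4.7]
gripper_width: 0.0237
```

Run:
```python
from h import *
s=st();snap('wrist','w3');s=st();s=st()
```

```text
t 5.95 tcp [ 0.5943 -0.1189  0.0856] rot [179.4  88.9  -4.5] F [-2.1  1.2  4.7] w 23.7 q [  7.3  20.7 -19.5   0.3 -48.8 -11.4]
t 6.0 tcp [ 0.5945 -0.1189  0.0859] rot [179.6  88.8  -4.3] F [-0.6 -0.2  4.7] w 23.9 q [  7.3  20.6 -19.5   0.3 -48.8 -11.4]
t 6.0 tcp [ 0.5945 -0.1189  0.0859] rot [179.6  88.8  -4.3] F [-0.6 -0.2  4.7] w 23.9 q [  7.3  20.6 -19.5   0.3 -48.8 -11.4]
```

View pics/w3.png

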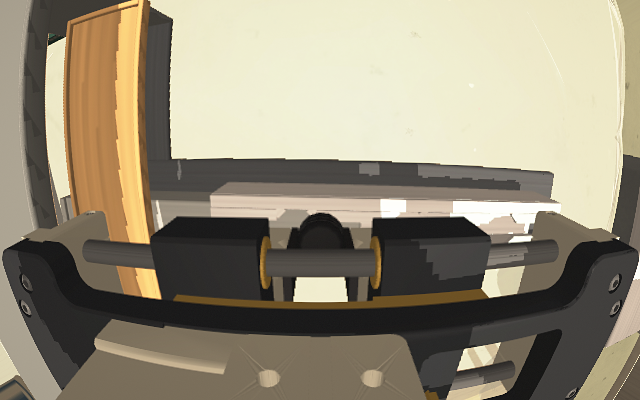

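Run:
```python
from h import *
c=vision.get_calibration('wrist');s=st();a,R=jawyaw(s)
g=s['tcp_pos']-0.0*R[:,0]
print('tcp px',proj(c,[s['tcp_pos']],True),'jaw',a)
im=cv2.imread('pics/w3.png')
cv2.imwrite('pics/c5.png',cv2.resize(im[180:310,240:400],None,fx=4.5,fy=4.5,interpolation=cv2.INTER_CUBIC))
for P in ([.594,-.119,.092],[.594,-.126,.092],[.594,-.133,.092],[.594,-.119,.087]): print(P,proj(c,[P],True))
```

```text
t 6.0 tcp [ 0.5945 -0.1189  0.0859] rot [179.6  88.8  -4.3] F [-0.6 -0.2  4.7] w 23.9 q [  7.3  20.6 -19.5   0.3 -48.8 -11.4]
tcp px [[321.35489706 243.75687012]] jaw 176.10566683490416
[0.594, -0.119, 0.092] [[322.12365647 248.0358981 ]]
[0.594, -0.126, 0.092] [[321.24297533 235.9106779 ]]
[0.594, -0.133, 0.092] [[320.33581108 223.39660743]]
[0.594, -0.119, 0.087] [[322.25150557 244.34694325]]
```

View pics/c5.png

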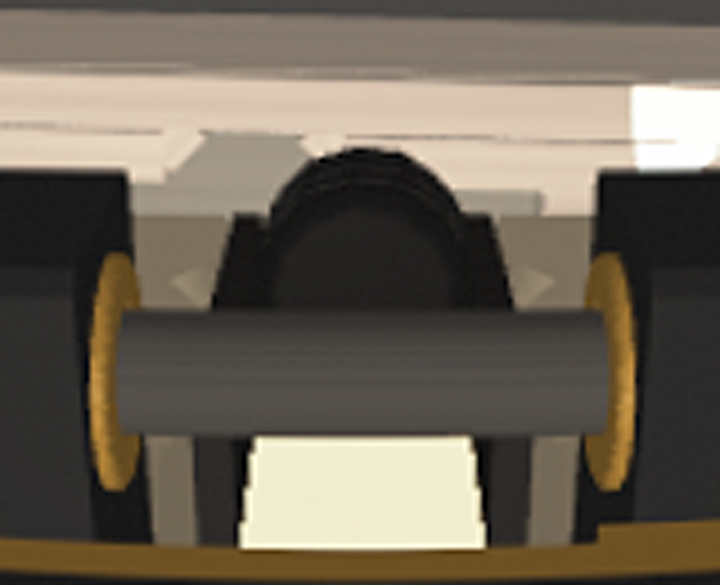

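```bash
python3 -m handwheel '[[[0,0,0,0],[0,0,0,0],[0,-0.1,0,0],[0,0,0,0]]]' 40
python3 -m handwheel '[[[0,0,-0.1,0],[0,0,0,0],[0,0,0,0]]]'
python3 - <<'E'
from h import *
s=st();a,R=jawyaw(s);print(a,R[:,0]);snap('wrist','w4')
E
```

```text
time_s: 6.4
tcp_pos: [0.5964, -0.1231, 0.0872]
eef_rot: [-180.0, 88.6, -3.8]
contact_force: [0.1, 0.5, 0.4]
gripper_width: 0.0397
time_s: 6.7
tcp_pos: [0.5962, -0.1234, 0.0821]
eef_rot: [179.8, 88.7, -4.1]
contact_force: [-0.2, 0.1, -0.6]
gripper_width: 0.0399
t 6.7 tcp [ 0.5962 -0.1234  0.0821] rot [179.8  88.7  -4.1] F [-0.2  0.1 -0.6] w 39.9 q [  6.8  21.  -19.5   0.3 -48.2 -10.9]
176.12708168314387 [ 0.02323707 -0.00165195 -0.99972862]
```

View pics/w4.png

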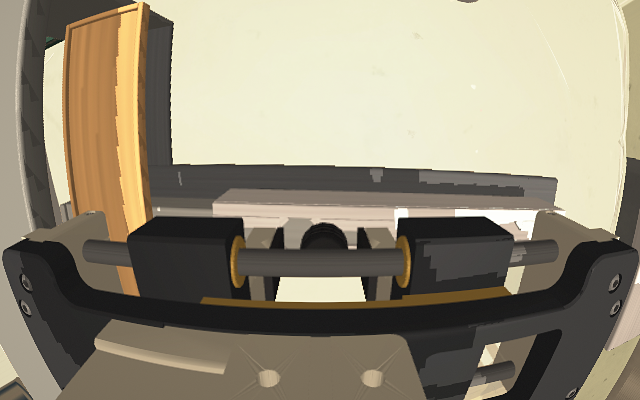

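Run:
```python
from h import *
c=vision.get_calibration('wrist');im=cv2.imread('pics/w4.png')
cv2.imwrite('pics/c6.png',cv2.resize(im[190:310,240:400],None,fx=4.5,fy=4.5,interpolation=cv2.INTER_CUBIC))
for y in (-.12,-.124,-.128,-.132,-.136,-.14): print(y,proj(c,[[.594,y,.092],[.594,y,.07]],True).round(1).tolist())
```

```text
-0.12 [[325.3, 256.8], [325.6, 240.8]]
-0.124 [[324.8, 249.9], [325.2, 234.5]]
-0.128 [[324.4, 242.9], [324.7, 228.2]]
-0.132 [[323.9, 235.7], [324.3, 221.7]]
-0.136 [[323.4, 228.4], [323.9, 215.2]]
-0.14 [[322.8, 221.0], [323.4, 208.5]]
```

View pics/c6.png

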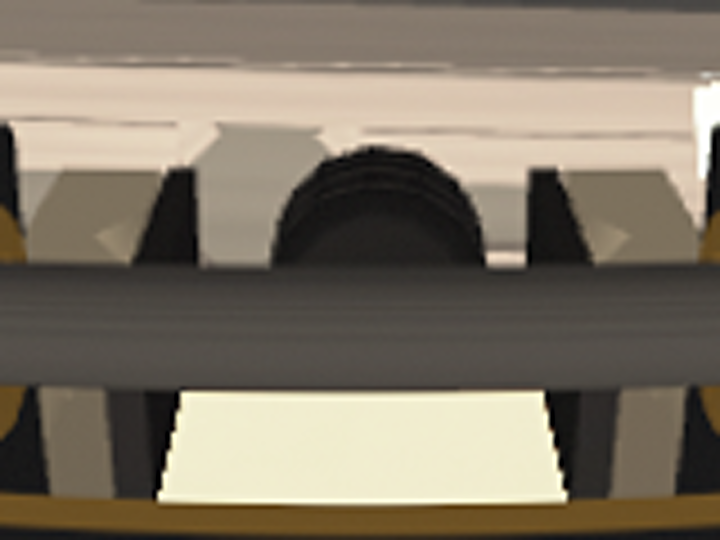

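```bash
python3 -m handwheel '[[[-0.04,0.06,-0.12,0],[0,0,0,0],[0,0,0,0]]]' 36
python3 -m handwheel '[[[0,0,0,0],[0,0,0,0],[0,0,0,0],[0,0,0,0]]]' 20 40
```

```text
time_s: 7.05
tcp_pos: [0.5942, -0.1207, 0.0766]
eef_rot: [179.9, 88.7, -4.0]
contact_force: [-0.2, 0.9, -0.7]
gripper_width: 0.0362
time_s: 7.45
tcp_pos: [0.5944, -0.1206, 0.0767]
eef_rot: [179.8, 88.7, -4.0]
contact_force: [0.6, 0.9, -0.8]
gripper_width: 0.0248
```

```bash
python3 -m handwheel '[[[0,0,-0.1,0],[0,0,0,0]]]'
python3 -m handwheel '[[[-0.1,0.01,-0.02,0],[-0.1,0.01,-0.02,0]]]'
```

```text
time_s: 7.65
tcp_pos: [0.5953, -0.1207, 0.074]
eef_rot: [179.2, 88.6, -4.6]
contact_force: [-1.3, -0.2, 4.3]
gripper_width: 0.0254
time_s: 7.85
tcp_pos: [0.5902, -0.1201, 0.074]
eef_rot: [178.6, 88.2, -5.1]
contact_force: [1.1, -1.5, 5.1]
gripper_width: 0.0247
```

```bash
python3 -m handwheel '[[[-0.3,0.027,-0.02,0],[-0.3,0.027,-0.02,0],[-0.3,0.027,-0.02,0]]]'
python3 -m handwheel '[[[-0.3,0.027,-0.02,0],[-0.3,0.027,-0.02,0]]]'
```

```text
time_s: 8.15
tcp_pos: [0.5563, -0.1172, 0.0735]
eef_rot: [178.0, 87.8, -5.7]
contact_force: [2.5, -1.3, 9.4]
gripper_width: 0.0248
time_s: 8.35
tcp_pos: [0.5325, -0.115, 0.0735]
eef_rot: [178.0, 87.6, -5.6]
contact_force: [2.9, -1.0, 9.3]
gripper_width: 0.0251
```

```bash
python3 -m handwheel '[[[-0.3,0.027,-0.02,0],[-0.3,0.027,0,0],[-0.2,0.02,0,0]]]'
python3 -m handwheel '[[[0,0,0,0],[0,0,0,0],[0,0,0,0]]]' 32 10
python3 - <<'E'
from h import *
s=st();a,R=jawyaw(s);print(a);snap('wrist','w5')
E
```

```text
time_s: 8.65
tcp_pos: [0.4987, -0.1121, 0.0741]
eef_rot: [178.1, 87.4, -5.5]
contact_force: [1.9, -0.3, 4.3]
gripper_width: 0.0247
time_s: 8.95
tcp_pos: [0.4954, -0.1118, 0.073]
eef_rot: [178.6, 87.6, -5.0]
contact_force: [0.3, 0.4, -0.8]
gripper_width: 0.0316
t 8.95 tcp [ 0.4954 -0.1118  0.073 ] rot [178.6  87.6  -5. ] F [ 0.3  0.4 -0.8] w 31.6 q [ 10.   12.7 -33.9   1.  -41.  -14.3]
176.36400909774594
```

View pics/w5.png

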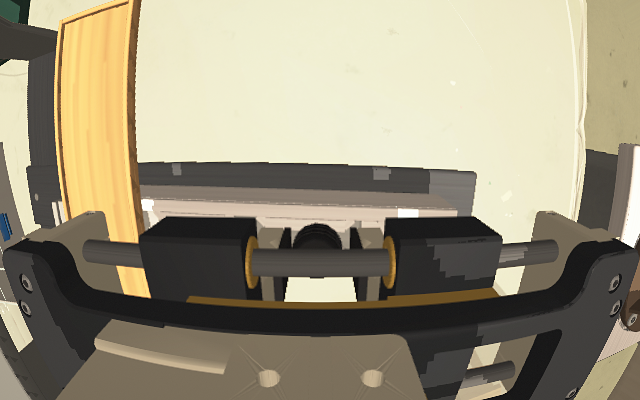

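```bash
python3 -m handwheel '[[[-0.2,0.018,0,0],[-0.15,0.013,0,0],[-0.1,0.01,0,0],[-0.1,0.01,0,0]]]' 
python3 -m handwheel '[[[-0.07,0.006,0,0],[-0.07,0.006,0,0]]]'
```

```text
time_s: 9.4
tcp_pos: [0.4783, -0.1097, 0.0732]
eef_rot: [178.8, 87.1, -4.8]
contact_force: [4.5, -2.3, -2.5]
gripper_width: 0.0322
time_s: 9.6
tcp_pos: [0.4741, -0.1092, 0.0735]
eef_rot: [178.9, 86.9, -4.7]
contact_force: [4.6, -2.4, -1.2]
gripper_width: 0.0318
```

```bash
python3 -m handwheel '[[[-0.07,0.006,0,0],[-0.07,0.006,0,0]]]' 
python3 -m handwheel '[[[-0.07,0.006,0,0],[-0.07,0.006,0,0]]]'
```

```text
time_s: 9.8
tcp_pos: [0.4689, -0.1087, 0.0736]
eef_rot: [178.9, 86.9, -4.6]
contact_force: [2.5, -1.1, 0.8]
gripper_width: 0.0321
time_s: 10.0
tcp_pos: [0.4643, -0.1079, 0.0741]
eef_rot: [179.3, 86.7, -4.2]
contact_force: [14.3, -4.9, -8.1]
gripper_width: 0.032
```

```bash
python3 -m handwheel '[[[0,0,0,0],[0.05,0,0,0],[0,0,0.6,0],[0,0,1,0],[0,0,1,0],[0,0,1,0],[0,0,0,0],[0,0,0,0]]]' 60
python3 - <<'E'
from h import *
s=st();a,R=jawyaw(s);print(a);snap('wrist','w6');snap('side','s6')
cv2.imwrite('pics/s6c.png',cv2.resize(cv2.imread('pics/s6.png')[120:350,190:390],None,fx=2.6,fy=2.6,interpolation=cv2.INTER_CUBIC))
E
```

```text
time_s: 10.8
tcp_pos: [0.4564, -0.1085, 0.2193]
eef_rot: [177.0, 87.8, -6.7]
contact_force: [0.3, 0.4, -1.3]
gripper_width: 0.0601
t 10.8 tcp [ 0.4564 -0.1085  0.2193] rot [177.   87.8  -6.7] F [ 0.3  0.4 -1.3] w 60.1 q [ 11.4  -0.4 -26.8   0.8 -61.5 -15.4]
176.378826144819
```

View pics/w6.png

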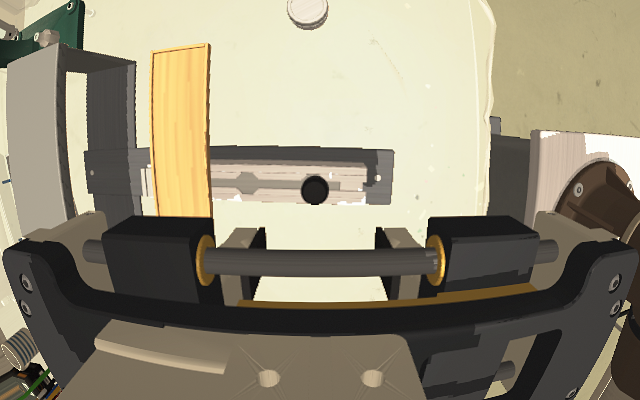

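View pics/s6c.png

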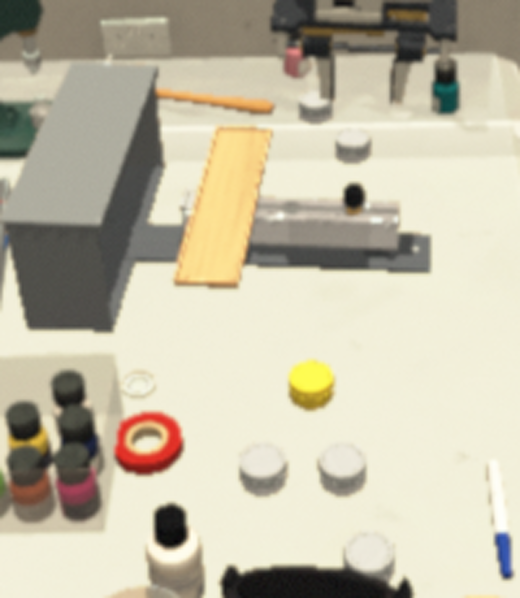

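```bash
cat >> h.py <<'E'
def tri(obs):
    A=np.zeros((3,3));b=np.zeros(3)
    for o,d in obs:
        d=np.ravel(d)/np.linalg.norm(d);M=np.eye(3)-np.outer(d,d);A+=M;b+=M@o
    return np.linalg.solve(A,b)
E
python3 - <<'E'
from h import *
c=vision.get_calibration('wrist');im=cv2.imread('pics/w6.png');cs=vision.get_calibration('side')
sub=im[172:210,298:332].max(2)<45
n,l,S,C=cv2.connectedComponentsWithStats(sub.astype(np.uint8));i=S[1:,4].argmax()+1;p=C[i]+[298,172];print(S[i],p)
print('B',onplane(c,[p],0.097,True),onplane(c,[p],.092,True))
si=cv2.imread('pics/s6.png')[185:205,315:335].max(2)<60
n,l,S,C=cv2.connectedComponentsWithStats(si.astype(np.uint8));i=S[1:,4].argmax()+1;q=C[i]+[315,185];print(S[i],q)
for z in (.085,.09,.095): print(proj(cs,[[.4704,-.1092,z]]))
print(tri([ray(c,[p],True),ray(cs,[q])]))
f=[(151,51),(210,44)]
print('ledge right end corners',onplane(c,f,.076,True))
E
```

```text
[  4   4  27  29 586] [314.49658703 190.04266212]
B [[ 0.46712585 -0.11130901  0.097     ]] [[ 0.46748594 -0.11016617  0.092     ]]
[ 8  7  6  8 42] [325.5        195.33333333]
[[324.98095191 195.5353074 ]]
[[324.96217387 194.20269903]]
[[324.94332186 192.86484099]]
[ 0.46837819 -0.10880637  0.08597722]
ledge right end corners [[ 0.63742221 -0.2730421   0.076     ]
 [ 0.56524315 -0.2654055   0.076     ]]
```

```bash
python3 -m handwheel '[[[0.1,-0.7,0,0],[0.1,-0.7,0,0],[0.1,-0.7,0,0],[0,-0.7,0,0],[0,-0.5,0,0],[0,0,0,0],[0,0,0,0]]]' 60
python3 - <<'E'
from h import *
s=st();a,R=jawyaw(s);print(a);snap('wrist','w7');snap('top','t7')
cv2.imwrite('pics/t7c.png',cv2.resize(cv2.imread('pics/t7.png')[90:260,180:460],None,fx=2.8,fy=2.8,interpolation=cv2.INTER_CUBIC))
E
```

```text
time_s: 11.6
tcp_pos: [0.4631, -0.244, 0.2079]
eef_rot: [177.7, 88.9, -5.8]
contact_force: [0.5, 0.9, 0.0]
gripper_width: 0.0601
t 11.6 tcp [ 0.4631 -0.244   0.2079] rot [177.7  88.9  -5.8] F [0.5 0.9 0. ] w 60.1 q [ -6.3   6.4 -20.6  -0.  -61.9   2.8]
176.47005077008404
```

View pics/w7.png

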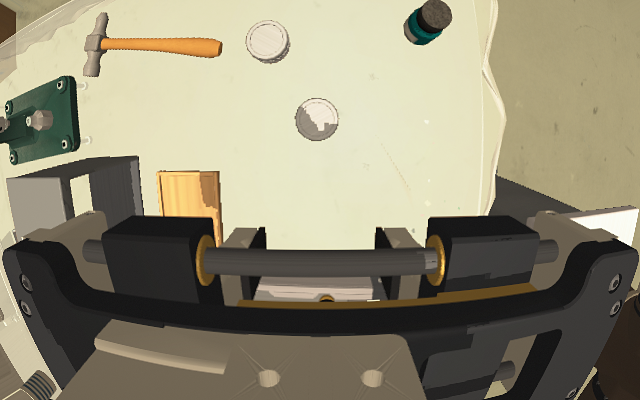

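View pics/t7c.png

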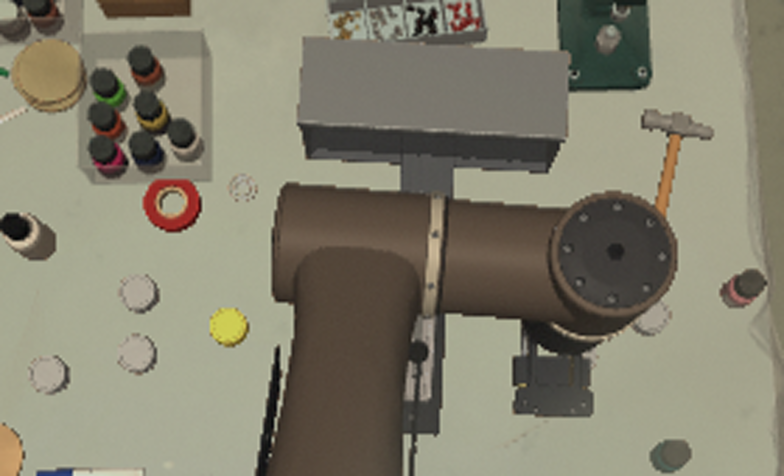

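```bash
cat >> h.py <<'E'
def tin(c,im,uv,fish=True,z=0.03,half=34,draw=None):
    """background-difference blob near uv -> outline hull; returns centre estimate of top"""
    u,v=map(int,uv);y0=max(0,v-half);x0=max(0,u-half);S=im[y0:v+half,x0:u+half]
    e=cv2.Canny(cv2.GaussianBlur(S,(3,3),0),40,110)
    pts=np.argwhere(e)[:,::-1]+[x0,y0]
    P=onplane(c,pts+0.0,z,fish)[:,:2]
    best=None;rng=np.random.default_rng(0)
    for k in range(3000):
        a,b=P[rng.integers(len(P),size=2)];d=b-a;L=np.hypot(*d)
        if L<.012 or L>.048: continue
        n=np.array([-d[1],d[0]])/L*np.sqrt(.024**2-L*L/4);o=(a+b)/2+n
        t=np.abs(np.hypot(*(P-o).T)-.024)<.0012;m=t.sum()
        if best is None or m>best[0]: best=(m,o,t)
    m,o,t=best;Q=P[t]
    A=np.c_[2*Q,np.ones(len(Q))];s=np.linalg.lstsq(A,(Q**2).sum(1),rcond=None)[0];R=np.sqrt(s[2]+s[0]**2+s[1]**2)
    return s[:2],R,m
E
python3 - <<'E'
from h import *
c=vision.get_calibration('wrist');im=cv2.imread('pics/w7.png')
for p in ((317,119),(268,42)):
    print(tin(c,im,p),onplane(c,[p],.03,True))
E
```

```text
(array([ 0.46721929, -0.31115545]), np.float64(0.024011898379479472), np.int64(159)) [[ 0.46673392 -0.31085275  0.03      ]]
(array([ 0.51731395, -0.40571049]), np.float64(0.023680922797019575), np.int64(131)) [[ 0.51464126 -0.40115412  0.03      ]]
```

```bash
python3 -m handwheel '[[[0.05,-0.8,-0.3,-0.3],[0.05,-0.87,-0.6,0],[0,0,-0.8,0],[0,0,-0.8,0],[0,0,-0.7,0],[0,0,-0.3,0],[0,0,0,0],[0,0,0,0]]]' 66
python3 - <<'E'
from h import *
s=st();a,R=jawyaw(s);print(a)
E
```

```text
time_s: 12.5
tcp_pos: [0.4696, -0.3061, 0.0651]
eef_rot: [176.1, 88.7, -8.3]
contact_force: [-0.3, -0.6, 0.5]
gripper_width: 0.0659
t 12.5 tcp [ 0.4696 -0.3061  0.0651] rot [176.1  88.7  -8.3] F [-0.3 -0.6  0.5] w 65.9 q [-13.2  18.3 -26.4  -0.2 -43.9   8.9]
175.57427090777477
```

```bash
python3 -m handwheel '[[[-0.06,-0.13,-0.6,0],[0,0,-0.55,0],[0,0,0,0],[0,0,0,0]]]'
```

```text
time_s: 12.9
tcp_pos: [0.4716, -0.311, 0.0238]
eef_rot: [172.9, 88.1, -11.3]
contact_force: [0.5, -0.2, -0.1]
gripper_width: 0.0662
```

```bash
python3 -m handwheel '[[[-0.1,0,-0.14,0],[0,0,0,0]]]'
python3 -m handwheel '[[[0,0,0,0],[0,0,0,0],[0,0,0,0],[0,0,0,0]]]' 30 20
```

```text
time_s: 13.1
tcp_pos: [0.4689, -0.3111, 0.0204]
eef_rot: [172.4, 87.9, -11.8]
contact_force: [-1.3, -0.4, 0.2]
gripper_width: 0.0663
time_s: 13.5
tcp_pos: [0.4699, -0.3114, 0.0225]
eef_rot: [171.9, 87.8, -12.2]
contact_force: [0.0, 0.1, -1.0]
gripper_width: 0.0472
```

```bash
python3 -m handwheel '[[[0,0,0.4,0],[0,0,0.8,0],[0.2,0.2,1,0],[0.5,0.2,1,0],[0.5,0.2,0.8,0],[0,0,0,0],[0,0,0,0]]]'
python3 - <<'E'
from h import *
s=st();a,R=jawyaw(s);print(a);c,im=snap('wrist','w8')
E
```

```text
time_s: 14.2
tcp_pos: [0.516, -0.2857, 0.1874]
eef_rot: [173.7, 88.0, -10.5]
contact_force: [-1.5, -0.2, -0.9]
gripper_width: 0.047
t 14.2 tcp [ 0.516  -0.2857  0.1874] rot [173.7  88.  -10.5] F [-1.5 -0.2 -0.9] w 47.0 q [-10.   13.1 -15.2   0.  -59.8   5.7]
175.752158600389
```

View pics/w8.png

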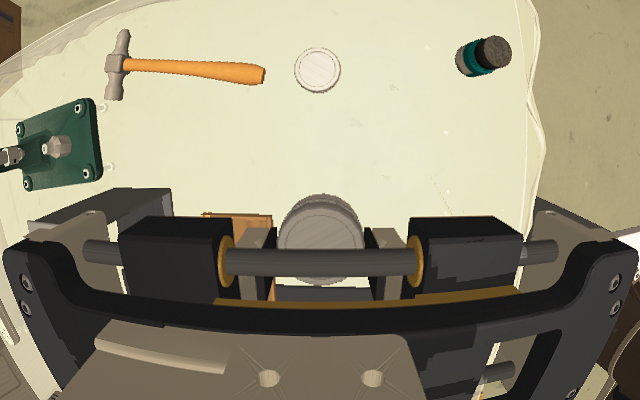

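Run:
```python
from h import *
im=cv2.imread('pics/w6.png')
cv2.imwrite('pics/c8.png',cv2.resize(im[30:225,130:235],None,fx=3,fy=3,interpolation=cv2.INTER_CUBIC))
```

```text
(no output)
```

View pics/c8.png

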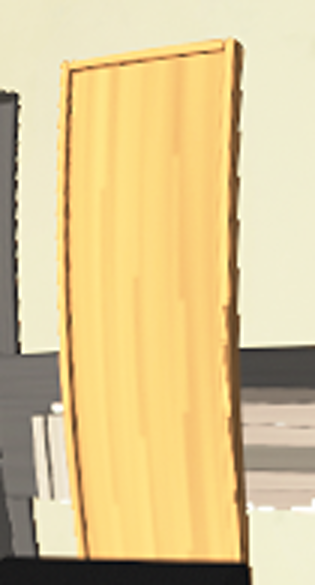

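```bash
sed -i "s/c=vision.get_calibration(n);im=vision.capture(n)/c=vision.get_calibration(n);import pickle;im=vision.capture(n);pickle.dump(c,open(f'pics\/{save}.pkl','wb'))/" h.py
python3 -m handwheel '[[[0.5,0.35,0,-0.2],[0.6,0.4,0,0],[0.6,0.4,0,0],[0.5,0.27,0,0],[0,0,-0.4,0],[0,0,-0.4,0],[0,0,0,0],[0,0,0,0]]]'
python3 - <<'E'
from h import *
s=st();a,R=jawyaw(s);print(a);c,im=snap('wrist','w9');snap('side','s9')
cv2.imwrite('pics/s9c.png',cv2.resize(cv2.imread('pics/s9.png')[120:270,190:390],None,fx=3.5,fy=3.5,interpolation=cv2.INTER_CUBIC))
E
```

```text
time_s: 15.05
tcp_pos: [0.599, -0.2282, 0.1437]
eef_rot: [169.6, 89.0, -15.9]
contact_force: [0.2, 0.7, -0.8]
gripper_width: 0.0469
t 15.05 tcp [ 0.599  -0.2282  0.1437] rot [169.6  89.  -15.9] F [ 0.2  0.7 -0.8] w 46.9 q [ -3.3  20.3 -11.2   0.3 -57.5  -2.4]
174.45453935967504
```

View pics/w9.png

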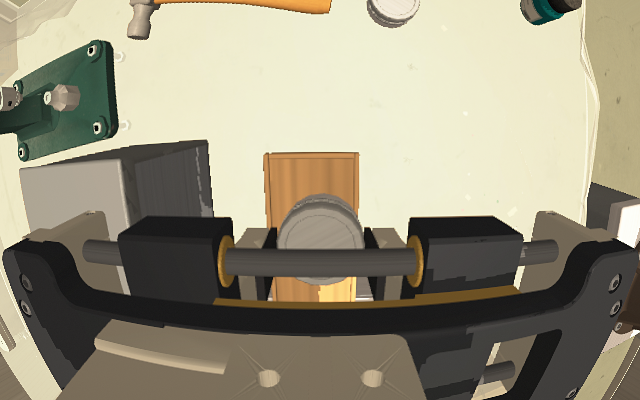

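View pics/s9c.png

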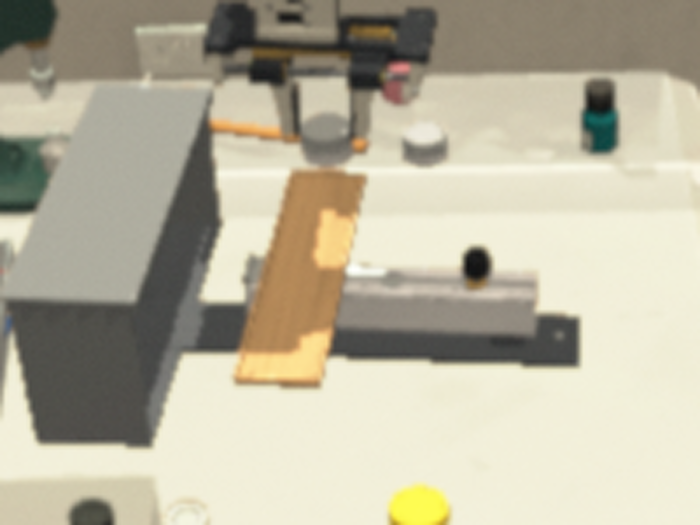

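Run:
```python
from h import *
import pickle
c=pickle.load(open('pics/w9.pkl','rb'));im=cv2.imread('pics/w9.png')
cv2.imwrite('pics/c9.png',cv2.resize(im[140:300,230:400],None,fx=4,fy=4,interpolation=cv2.INTER_CUBIC))
P=onplane(c,[(264.5,153.5),(359,153.5)],.076,True);print(P, np.hypot(*(P[0]-P[1])[:2]))
m=P.mean(0);a=np.radians(-5.1);print('mid',m[:2]+.154*np.array([-np.sin(a),np.cos(a)]))
cs=vision.get_calibration('side');s=lambda u,v:(190+u/3.5,120+v/3.5)
P=onplane(cs,[s(292,171),s(366,177),s(236,378),s(322,381)],.076);print(P.round(4),P.mean(0))
```

```text
[[ 0.63772925 -0.27451031  0.076     ]
 [ 0.56835925 -0.26769722  0.076     ]] 0.06970377498913781
mid [ 0.61673397 -0.11771344]
[[ 0.637  -0.2709  0.076 ]
 [ 0.5674 -0.2588  0.076 ]
 [ 0.6622  0.0255  0.076 ]
 [ 0.5927  0.0309  0.076 ]] [ 0.61482525 -0.11831286  0.076     ]
```

View pics/c9.png

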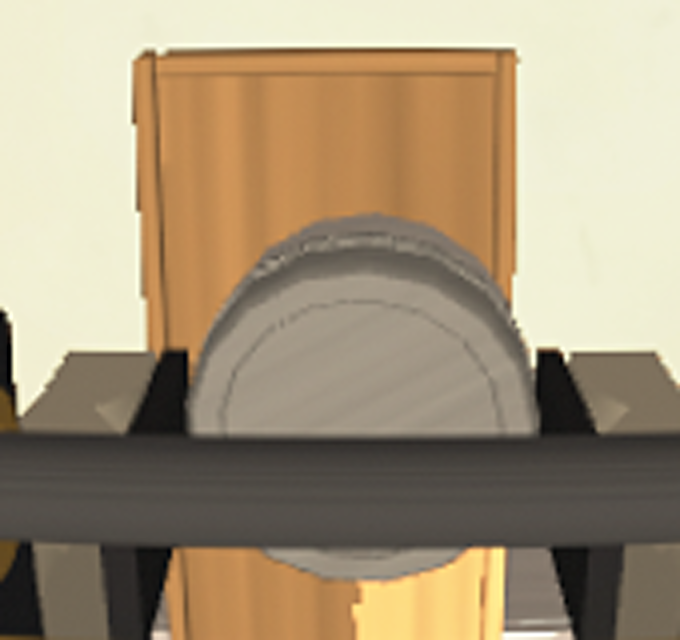

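```bash
python3 - <<'E'
from h import *
import pickle
c=pickle.load(open('pics/w9.pkl','rb'))
print(onplane(c,[(230+363/4,140+425/4)],.151,True))
E
python3 -m handwheel '[[[0.1,0.03,-0.4,0.1],[0,0,-0.4,0],[0,0,0,0],[0,0,0,0]]]'
```

```text
[[ 0.59904516 -0.22980151  0.151     ]]
time_s: 15.55
tcp_pos: [0.6043, -0.2277, 0.1127]
eef_rot: [171.8, 88.7, -13.3]
contact_force: [1.1, 0.0, -0.0]
gripper_width: 0.0475
```

Lower to contact (target about 0.095).

```bash
python3 -m handwheel '[[[-0.06,0,-0.25,0],[0,0,-0.1,0],[0,0,0,0]]]'
python3 -m handwheel '[[[-0.03,0,-0.08,0],[0,0,0,0]]]'
```

```text
time_s: 15.85
tcp_pos: [0.6023, -0.2279, 0.0989]
eef_rot: [172.3, 88.6, -12.7]
contact_force: [-1.1, -0.1, -0.6]
gripper_width: 0.0474
time_s: 16.05
tcp_pos: [0.6011, -0.2279, 0.0957]
eef_rot: [172.2, 88.6, -12.8]
contact_force: [-0.2, -0.3, -0.3]
gripper_width: 0.0472
```

```bash
python3 -m handwheel '[[[0.03,0,-0.06,0],[0,0,0,0]]]'
python3 -m handwheel '[[[0.03,0,-0.04,0],[0,0,0,0]]]'
```

```text
time_s: 16.25
tcp_pos: [0.6035, -0.2282, 0.0946]
eef_rot: [171.8, 88.4, -13.2]
contact_force: [0.9, 0.8, -0.3]
gripper_width: 0.0471
time_s: 16.45
tcp_pos: [0.6059, -0.2284, 0.0945]
eef_rot: [171.5, 88.3, -13.5]
contact_force: [0.4, 0.1, -0.5]
gripper_width: 0.047
```

```bash
python3 -m handwheel '[[[-0.06,0,-0.08,0],[0,0,0,0]]]'
```

```text
time_s: 16.65
tcp_pos: [0.6065, -0.2285, 0.0946]
eef_rot: [171.9, 87.9, -13.0]
contact_force: [0.6, 0.2, -0.5]
gripper_width: 0.0471
```

Run:
```python
from h import *
s=st();c,im=snap('wrist','w10');snap('side','s10');st()
cv2.imwrite('pics/s10c.png',cv2.resize(cv2.imread('pics/s10.png')[120:220,230:350],None,fx=5.5,fy=5.5,interpolation=cv2.INTER_CUBIC))
```

```text
t 16.65 tcp [ 0.6065 -0.2285  0.0946] rot [171.9  87.9 -13. ] F [ 0.6  0.2 -0.5] w 47.1 q [ -3.2  23.  -14.3   0.5 -50.5  -2. ]
t 16.75 tcp [ 0.6062 -0.2285  0.094 ] rot [171.6  87.9 -13.3] F [1.  0.5 6.3] w 47.2 q [ -3.2  23.1 -14.4   0.5 -50.6  -2. ]
```

View pics/w10.png

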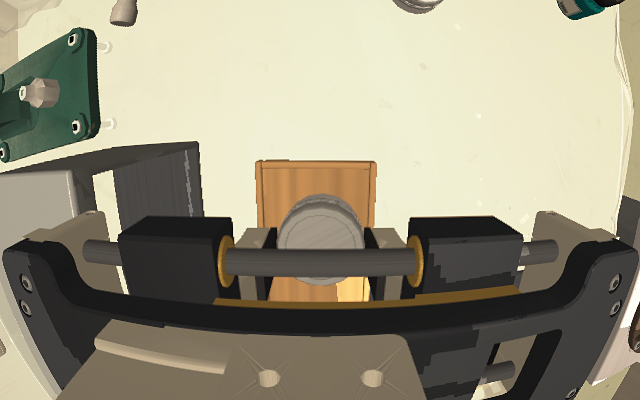

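View pics/s10c.png

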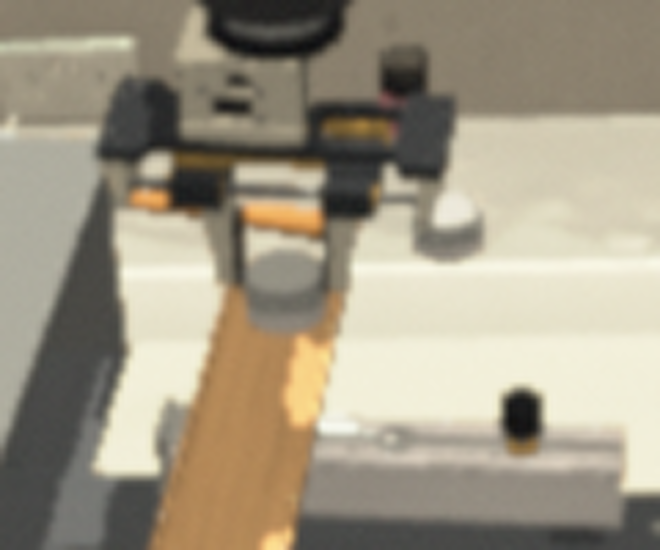

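```bash
python3 -m handwheel '[[[0,0,0,0],[0,0,0,0],[0,0,0,0],[0,0,0.3,0],[0,0,0.6,0],[0,0,0.8,0],[0,0,0.8,0],[0,0,0,0]]]' 66
python3 - <<'E'
from h import *
s=st();print(jawyaw(s)[0])
E
```

```text
time_s: 17.55
tcp_pos: [0.6035, -0.2289, 0.1973]
eef_rot: [168.6, 88.3, -16.3]
contact_force: [-0.3, 0.4, 0.1]
gripper_width: 0.0655
t 17.55 tcp [ 0.6035 -0.2289  0.1973] rot [168.6  88.3 -16.3] F [-0.3  0.4  0.1] w 65.5 q [ -3.3  17.9  -7.3   0.4 -63.1  -1.9]
175.08214747878623
```

```bash
python3 -m handwheel '[[[-0.5,-0.7,0,0],[-0.5,-0.7,0,0],[-0.5,-0.7,0,0],[-0.5,-0.5,0,0],[0,0,0,0],[0,0,0,0]]]'
python3 - <<'E'
from h import *
s=st();c,im=snap('wrist','w11');snap('side','s11')
p=proj(c,[[.517,-.405,.03]],True)[0];print(p,tin(c,im,p))
cv2.imwrite('pics/s11c.png',cv2.resize(cv2.imread('pics/s11.png')[120:350,190:390],None,fx=2.6,fy=2.6,interpolation=cv2.INTER_CUBIC))
E
```

```text
time_s: 18.15
tcp_pos: [0.5215, -0.336, 0.2025]
eef_rot: [168.9, 88.0, -15.9]
contact_force: [0.2, 1.4, -0.2]
gripper_width: 0.066
t 18.15 tcp [ 0.5215 -0.336   0.2025] rot [168.9  88.  -15.9] F [ 0.2  1.4 -0.2] w 66.0 q [-14.8  15.2 -10.2   0.  -62.5   9.9]
[325.12141327 118.03227155] (array([ 0.51619388, -0.40598365]), np.float64(0.02396359662099297), np.int64(154))
```

View pics/w11.png

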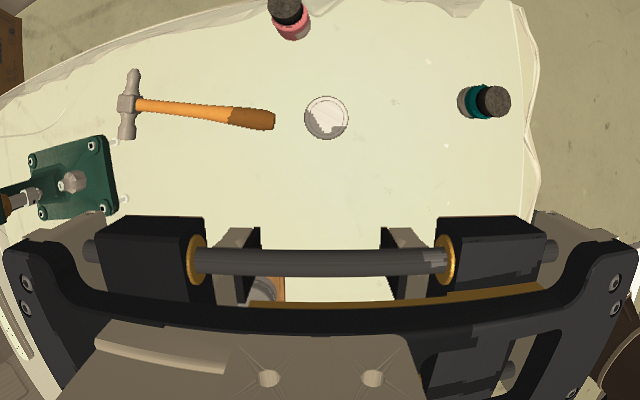

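View pics/s11c.png

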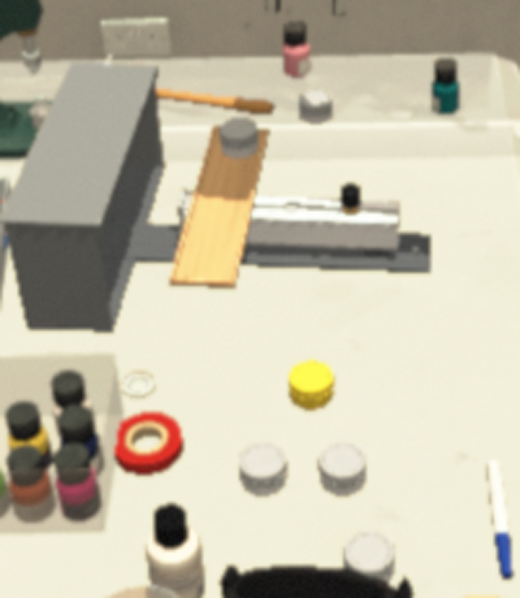

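```bash
python3 -m handwheel '[[[-0.06,-0.6,0,1],[-0.06,-0.6,0,1],[0,-0.5,-0.5,1],[0,0,-0.8,1],[0,0,-0.8,1],[0,0,-0.6,1],[0,0,0,0],[0,0,0,0]]]' 60
python3 - <<'E'
from h import *
s=st();print(jawyaw(s)[0])
E
```

```text
time_s: 19.05
tcp_pos: [0.5241, -0.4008, 0.0928]
eef_rot: [167.9, 87.8, 14.7]
contact_force: [-0.5, -0.2, 1.3]
gripper_width: 0.0602
t 19.05 tcp [ 0.5241 -0.4008  0.0928] rot [167.9  87.8  14.7] F [-0.5 -0.2  1.3] w 60.2 q [-21.3  24.5 -11.3  -1.7 -52.4  49.2]
-153.11376232864328
```

```bash
python3 -m handwheel '[[[-0.2,-0.13,-0.5,0],[0,0,-0.6,0],[0,0,-0.5,0],[0,0,0,0],[0,0,0,0]]]' 60
```

```text
time_s: 19.55
tcp_pos: [0.5231, -0.4069, 0.0367]
eef_rot: [157.4, 87.2, 3.9]
contact_force: [0.4, 0.1, 0.2]
gripper_width: 0.0602
```

```bash
python3 -m handwheel '[[[-0.2,0.02,-0.25,0],[0,0,-0.25,0],[0,0,0,0],[0,0,0,0]]]' 60
python3 - <<'E'
from h import *
s=st();c,im=snap('wrist','w12');st()
E
```

```text
time_s: 19.95
tcp_pos: [0.5169, -0.4067, 0.0197]
eef_rot: [154.0, 86.9, 0.6]
contact_force: [0.5, -0.1, -0.4]
gripper_width: 0.06
t 19.95 tcp [ 0.5169 -0.4067  0.0197] rot [154.   86.9   0.6] F [ 0.5 -0.1 -0.4] w 60.0 q [-22.   28.5 -16.2  -1.8 -42.4  49.8]
t 20.0 tcp [ 0.5168 -0.4067  0.0197] rot [154.1  86.9   0.7] F [-0.8  0.6 -0.4] w 60.1 q [-22.   28.5 -16.2  -1.8 -42.4  49.8]
```

View pics/w12.png

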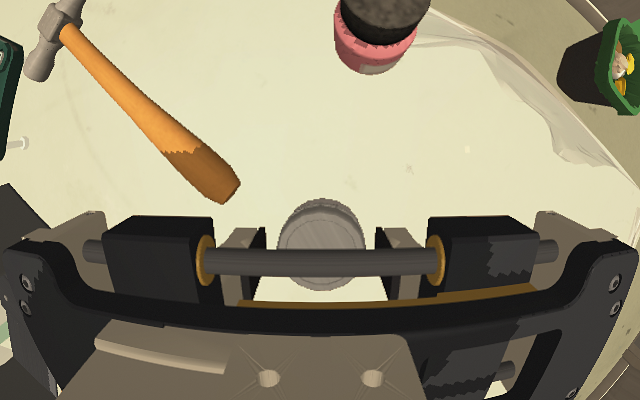

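Centred; grip and lift, turning back.

```bash
python3 -m handwheel '[[[0,0,0,0],[0,0,0,0],[0,0,0,0],[0,0,0,0]]]' 30 20
python3 -m handwheel '[[[0,0,0.4,0],[0,0,0.8,0],[0,0,1,0],[0.2,0.3,1,-1],[0.3,0.6,0.7,-1],[0.3,0.8,0,-1],[0.3,0.8,0,-1],[0.3,0.8,0,-1]]]'
python3 - <<'E'
from h import *
s=st();print(jawyaw(s)[0])
E
```

```text
time_s: 20.4
tcp_pos: [0.5172, -0.4069, 0.0202]
eef_rot: [153.8, 86.9, 0.4]
contact_force: [0.4, 0.4, -0.1]
gripper_width: 0.0474
time_s: 21.2
tcp_pos: [0.571, -0.2736, 0.1817]
eef_rot: [159.9, 86.9, -19.9]
contact_force: [0.6, 0.6, -0.8]
gripper_width: 0.0473
t 21.2 tcp [ 0.571  -0.2736  0.1817] rot [159.9  86.9 -19.9] F [ 0.6  0.6 -0.8] w 47.3 q [ -7.6  16.6 -11.5   0.8 -58.8   7.4]
-179.74341107254534
```

```bash
python3 -m handwheel '[[[0.3,0.7,0,-0.6],[0.4,0.8,0,-0.4],[0.3,0.7,0,0],[0,0.2,-0.2,0],[0,0,-0.5,0],[0,0,-0.4,0],[0,0,0,0],[0,0,0,0]]]'
python3 - <<'E'
from h import *
s=st();print(jawyaw(s)[0]);snap('wrist','w13')
E
```

```text
time_s: 22.0
tcp_pos: [0.6128, -0.1688, 0.1373]
eef_rot: [161.3, 86.8, -23.5]
contact_force: [0.1, -0.2, -0.0]
gripper_width: 0.0472
t 22.0 tcp [ 0.6128 -0.1688  0.1373] rot [161.3  86.8 -23.5] F [ 0.1 -0.2 -0. ] w 47.2 q [  3.1  19.  -14.9   1.8 -53.3  -8.9]
175.168793004926
```

View pics/w13.png

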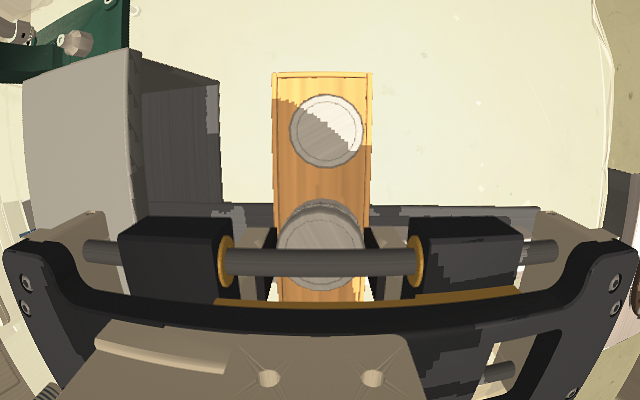

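Run:
```python
from h import *
import pickle
c=pickle.load(open('pics/w13.pkl','rb'));im=cv2.imread('pics/w13.png')
t=tin(c,im,(326,131),z=.102,half=42);print('tinA',t)
P=onplane(c,[(273,73),(372,73)],.076,True);print(P,np.hypot(*(P[0]-P[1])[:2]))
m=P.mean(0)[:2];a=np.radians(-5.1);ex=np.array([np.cos(a),np.sin(a)]);ey=np.array([-np.sin(a),np.cos(a)]);M=m+.154*ey;print('mid',M,'A rel',(t[0]-M)@ex,(t[0]-M)@ey)
print('held',onplane(c,[(321,246)],.147,True))
print(jawyaw(st())[1][:,0])
```

```text
tinA (array([ 0.60607816, -0.22926762]), np.float64(0.0237276372339369), np.int64(294))
[[ 0.64161967 -0.27389138  0.076     ]
 [ 0.57179733 -0.26746852  0.076     ]] 0.07011712919436298
mid [ 0.62039822 -0.11728963] A rel -0.004309168264751514 -0.11280765499863035
held [[ 0.61231241 -0.1714449   0.147     ]]
t 22.05 tcp [ 0.6127 -0.1688  0.1372] rot [161.5  86.8 -23.4] F [-0.6  0.3 -1.7] w 47.3 q [  3.   19.  -14.9   1.8 -53.3  -8.9]
[ 0.05130984 -0.02222754 -0.99843539]
```

```bash
python3 -m handwheel '[[[0,-0.03,-0.4,0],[0,0,-0.4,0],[0,0,-0.2,0],[0,0,0,0]]]'
python3 -m handwheel '[[[-0.05,0,-0.13,0],[0,0,0,0],[0,0,0,0]]]'
```

```text
time_s: 22.45
tcp_pos: [0.6145, -0.1717, 0.1003]
eef_rot: [163.2, 86.5, -21.7]
contact_force: [0.2, 0.2, -1.5]
gripper_width: 0.0472
time_s: 22.75
tcp_pos: [0.6134, -0.1721, 0.0969]
eef_rot: [163.8, 86.3, -21.2]
contact_force: [0.6, 0.0, 0.9]
gripper_width: 0.0473
```

```bash
python3 -m handwheel '[[[-0.05,0,-0.2,0],[0,0,0,0],[0,0,0,0]]]'
python3 -m handwheel '[[[-0.05,0,-0.1,0],[0,0,0,0],[0,0,0,0]]]'
```

```text
time_s: 23.05
tcp_pos: [0.6139, -0.1722, 0.0913]
eef_rot: [165.0, 86.0, -19.9]
contact_force: [0.6, 0.3, -0.8]
gripper_width: 0.0477
time_s: 23.35
tcp_pos: [0.6154, -0.1722, 0.0911]
eef_rot: [166.2, 85.5, -18.6]
contact_force: [0.0, -0.1, 0.2]
gripper_width: 0.0476
```

```bash
python3 -m handwheel '[[[0,0,0,0],[0,0,0,0],[0,0,0,0],[0,0,0.2,0],[0,0,0.6,0],[0,0,0.8,0],[0,0,0.8,0],[0,0,0,0]]]' 64
python3 - <<'E'
from h import *
s=st();a,R=jawyaw(s);print(a,R[:,0]);snap('wrist','w14')
E
```

```text
time_s: 24.15
tcp_pos: [0.6128, -0.1726, 0.1892]
eef_rot: [164.2, 85.8, -20.6]
contact_force: [0.3, -0.8, 0.2]
gripper_width: 0.064
t 24.15 tcp [ 0.6128 -0.1726  0.1892] rot [164.2  85.8 -20.6] F [ 0.3 -0.8  0.2] w 64.0 q [  2.8  16.  -11.9   1.9 -58.3  -8.6]
175.2407140662129 [ 0.06804636 -0.02557179 -0.99735439]
```

View pics/w14.png

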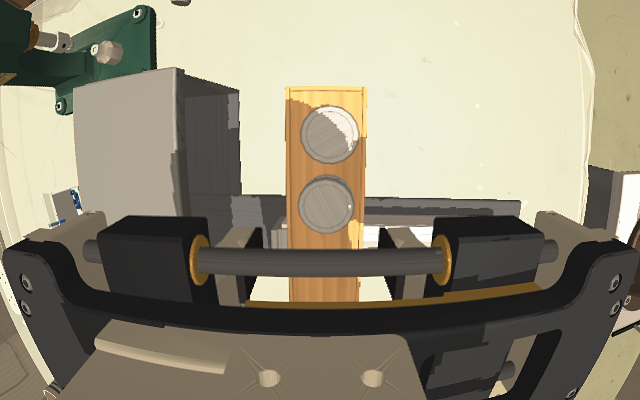

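```bash
python3 -m handwheel '[[[-0.06,0.2,0.1,1],[-0.06,0.23,0.1,1],[-0.06,0.23,0.1,1],[-0.06,0.23,0,1],[-0.06,0.23,0,1],[-0.06,0.23,0,1],[-0.06,0.23,0,1],[-0.06,0.23,0,1]]]'
python3 -m handwheel '[[[-0.06,0.23,0,1],[-0.06,0.23,0,1],[-0.06,0.23,0,1],[-0.06,0.23,0,1],[-0.06,0.23,0,1],[-0.06,0.23,0,1],[-0.06,0.23,0,1],[-0.06,0.23,0,1]]]'
python3 - <<'E'
from h import *
s=st();a,R=jawyaw(s);print(a,R[:,0])
E
```

```text
time_s: 25.0
tcp_pos: [0.5882, -0.098, 0.1953]
eef_rot: [165.5, 86.4, 22.0]
contact_force: [-0.3, -0.1, -1.1]
gripper_width: 0.0639
time_s: 25.8
tcp_pos: [0.5639, -0.0218, 0.19]
eef_rot: [172.4, 86.8, 70.5]
contact_force: [0.2, 0.2, -0.7]
gripper_width: 0.0639
t 25.8 tcp [ 0.5639 -0.0218  0.19  ] rot [172.4  86.8  70.5] F [ 0.2  0.2 -0.7] w 63.9 q [ 15.8  11.2 -16.1  -3.  -60.9  63.8]
-101.84252643232469 [ 0.01868606  0.05288624 -0.9984257 ]
```

```bash
python3 -m handwheel '[[[-0.06,0.25,0.05,1],[-0.06,0.25,0.05,1],[-0.06,0.25,0,1],[-0.06,0.25,0,1],[-0.06,0.25,0,1],[-0.06,0.25,0,1],[-0.06,0.25,0,1],[-0.06,0.25,0,1]]]'
python3 -m handwheel '[[[-0.06,0.25,0,1],[-0.06,0.25,0.05,1],[-0.06,0.25,0.05,1],[-0.06,0.25,0,1],[-0.06,0.25,0,1],[-0.06,0.25,0,1],[-0.06,0.25,0,1],[0,0,0,0]]]'
python3 - <<'E'
from h import *
s=st();a,R=jawyaw(s);print(a,R[:,0]);snap('wrist','w15')
E
```

```text
time_s: 26.6
tcp_pos: [0.5398, 0.0604, 0.1891]
eef_rot: [-177.7, 86.8, 122.1]
contact_force: [0.0, 0.3, 0.3]
gripper_width: 0.0637
time_s: 27.4
tcp_pos: [0.5183, 0.1327, 0.1884]
eef_rot: [-170.4, 86.4, 166.0]
contact_force: [-0.2, -0.3, -0.1]
gripper_width: 0.0642
t 27.4 tcp [0.5183 0.1327 0.1884] rot [-170.4   86.4  166. ] F [-0.2 -0.3 -0.1] w 64.2 q [ 33.4  11.1 -16.6  -2.9 -64.8 124.3]
-23.66655238699561 [-0.06012979  0.01503532 -0.99807733]
```

View pics/w15.png

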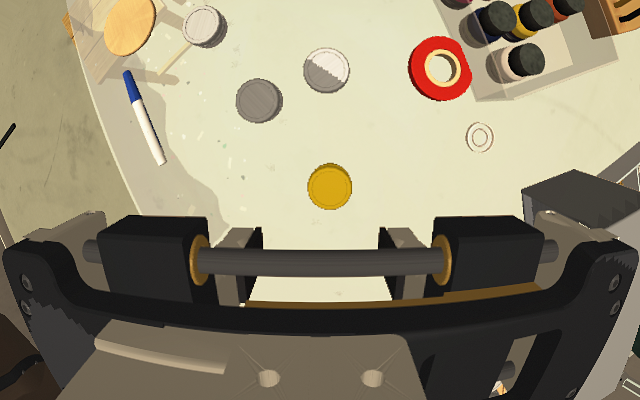

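Run:
```python
from h import *
import pickle
c=pickle.load(open('pics/w15.pkl','rb'));im=cv2.imread('pics/w15.png')
for p in ((326,70),(259,101),(204,27),(330,187)):
    print(tin(c,im,p),onplane(c,[p],.03,True)[0])
```

```text
(array([0.56241   , 0.24004588]), np.float64(0.023931096969513333), np.int64(160)) [0.56206556 0.23999179 0.03      ]
(array([0.4853613 , 0.24126973]), np.float64(0.024219854926619912), np.int64(133)) [0.48673738 0.2398265  0.03      ]
(array([0.46349327, 0.34839319]), np.float64(0.0238657171238933), np.int64(93)) [0.46410329 0.34558912 0.03      ]
(array([0.51712638, 0.12815125]), np.float64(0.024123805749785128), np.int64(160)) [0.51762673 0.12763814 0.03      ]
```

```bash
python3 -m handwheel '[[[0.35,0.8,0,0],[0.35,0.9,0,0],[0.3,0.8,0,0],[0.05,0.2,-0.5,0],[0,0,-0.8,0],[0,0,-0.8,0],[0,0,0,0],[0,0,0,0]]]' 62
python3 - <<'E'
from h import *
s=st();a,R=jawyaw(s);print(a,R[:,0])
E
```

```text
time_s: 28.25
tcp_pos: [0.5622, 0.2405, 0.1015]
eef_rot: [-168.7, 86.4, 166.4]
contact_force: [-0.8, 0.5, 0.9]
gripper_width: 0.0618
t 28.25 tcp [0.5622 0.2405 0.1015] rot [-168.7   86.4  166.4] F [-0.8  0.5  0.9] w 61.8 q [ 39.6  22.3 -12.9  -3.4 -57.  117.4]
-24.993960542113744 [-0.0606372   0.01469996 -0.99805162]
```

```bash
python3 -m handwheel '[[[0,0,-0.7,0],[0,0,-0.7,0],[0,0,-0.6,0],[0,0,0,0],[0,0,0,0]]]' 62
```

```text
time_s: 28.75
tcp_pos: [0.5679, 0.2417, 0.0295]
eef_rot: [-178.0, 86.9, 156.8]
contact_force: [0.3, 0.2, 0.7]
gripper_width: 0.0619
```

```bash
python3 -m handwheel '[[[-0.14,-0.04,-0.28,0],[0,0,0,0],[0,0,0,0]]]' 62
python3 - <<'E'
from h import *
s=st();c,im=snap('wrist','w16')
E
```

```text
time_s: 29.05
tcp_pos: [0.5642, 0.2413, 0.0222]
eef_rot: [175.7, 87.1, 150.5]
contact_force: [-0.2, 0.2, 0.2]
gripper_width: 0.062
t 29.05 tcp [0.5642 0.2413 0.0222] rot [175.7  87.1 150.5] F [-0.2  0.2  0.2] w 62.0 q [ 39.6  27.1 -17.5  -3.7 -46.5 117.8]
```

View pics/w16.png

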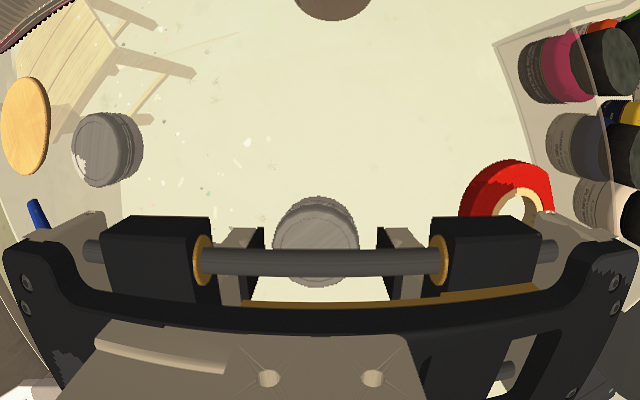

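```bash
python3 -m handwheel '[[[0,0,-0.12,0],[0,0,0,0]]]' 62
python3 -m handwheel '[[[0,0,0,0],[0,0,0,0],[0,0,0,0],[0,0,0,0]]]' 30 20
python3 -m handwheel '[[[0,0,0.4,0],[0,0,0.8,0],[0,0,1,0.5],[0.1,-0.3,1,0.5],[0.2,-0.6,0.8,0.5],[0.2,-0.7,0,0.5],[0.2,-0.7,0,0.5],[0.2,-0.7,0,0.5]]]'
python3 - <<'E'
from h import *
s=st();a,R=jawyaw(s);print(a,R[:,0])
E
```

```text
time_s: 29.3
tcp_pos: [0.5643, 0.2415, 0.0178]
eef_rot: [174.6, 87.1, 149.3]
contact_force: [-0.1, -0.3, 0.8]
gripper_width: 0.0622
time_s: 29.7
tcp_pos: [0.5643, 0.2416, 0.0178]
eef_rot: [174.9, 87.1, 149.7]
contact_force: [-1.0, 0.3, 0.4]
gripper_width: 0.0476
time_s: 30.5
tcp_pos: [0.5991, 0.1195, 0.1837]
eef_rot: [178.8, 87.2, 169.4]
contact_force: [0.4, 0.1, -0.4]
gripper_width: 0.0473
t 30.5 tcp [0.5991 0.1195 0.1837] rot [178.8  87.2 169.4] F [ 0.4  0.1 -0.4] w 47.3 q [ 28.4  17.9  -8.3  -1.9 -66.  143. ]
-9.38026541428623 [-0.04725276  0.0088268  -0.99884396]
```

```bash
python3 -m handwheel '[[[0.2,-0.7,0,0.5],[0.2,-0.8,0,0.4],[0.15,-0.8,0,0],[0.1,-0.7,0,0],[0,-0.1,-0.3,0],[0,0,-0.4,0],[0,0,0,0],[0,0,0,0]]]'
python3 - <<'E'
from h import *
s=st();a,R=jawyaw(s);print(a,R[:,0]);snap('wrist','w17')
E
```

```text
time_s: 31.3
tcp_pos: [0.6254, -0.013, 0.1541]
eef_rot: [178.6, 87.2, 173.7]
contact_force: [0.4, 0.4, -0.9]
gripper_width: 0.0477
t 31.3 tcp [ 0.6254 -0.013   0.1541] rot [178.6  87.2 173.7] F [ 0.4  0.4 -0.9] w 47.7 q [ 16.   20.6  -8.6  -1.2 -63.3 159.7]
-4.843329375853143 [-0.0483849   0.00531712 -0.99881461]
```

View pics/w17.png

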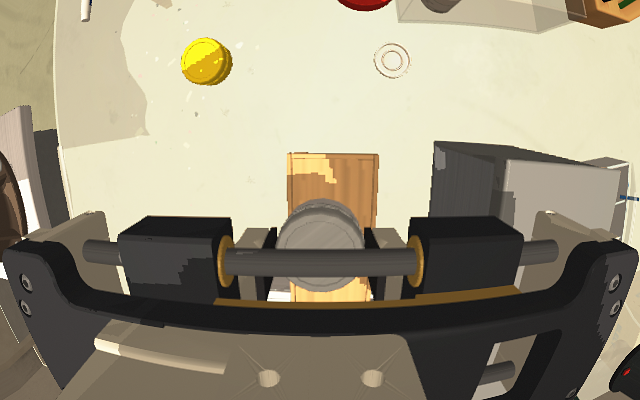

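Run:
```python
from h import *
import pickle
c=pickle.load(open('pics/w17.pkl','rb'))
P=onplane(c,[(287.5,153.5),(379,154.5)],.076,True);print(P,np.hypot(*(P[0]-P[1])[:2]))
m=P.mean(0)[:2];a=np.radians(-5.1);ey=np.array([-np.sin(a),np.cos(a)]);print(m-.154*ey)
print('held',onplane(c,[(320,246)],.154+.012,True))
```

```text
[[0.60065577 0.0299387  0.076     ]
 [0.67076566 0.02385546 0.076     ]] 0.07037331198200593
[ 0.62202099 -0.12649324]
held [[ 0.62688933 -0.00941583  0.166     ]]
```

```bash
python3 -m handwheel '[[[-0.03,0,-0.5,0],[-0.03,0,-0.5,0],[0,0,-0.3,0],[0,0,0,0],[0,0,0,0]]]'
python3 - <<'E'
from h import *
s=st();a,R=jawyaw(s);print(a,R[:,0])
E
```

```text
time_s: 31.85
tcp_pos: [0.625, -0.01, 0.1045]
eef_rot: [176.6, 87.5, 172.0]
contact_force: [0.5, -0.1, -0.9]
gripper_width: 0.0472
t 31.85 tcp [ 0.625  -0.01    0.1045] rot [176.6  87.5 172. ] F [ 0.5 -0.1 -0.9] w 47.2 q [ 16.3  23.  -12.1  -1.2 -57.1 159.8]
-4.603615296290383 [-0.0429605   0.00600704 -0.99905871]
```

```bash
python3 -m handwheel '[[[-0.04,-0.06,-0.3,0],[0,0,0,0],[0,0,0,0]]]'
python3 -m handwheel '[[[-0.03,0,-0.1,0],[0,0,0,0],[0,0,0,0]]]'
```

```text
time_s: 32.15
tcp_pos: [0.6246, -0.0121, 0.0935]
eef_rot: [175.4, 87.7, 170.9]
contact_force: [0.2, 0.8, -0.9]
gripper_width: 0.0474
time_s: 32.45
tcp_pos: [0.6239, -0.0122, 0.0903]
eef_rot: [174.6, 87.8, 170.1]
contact_force: [-0.1, -0.8, -0.9]
gripper_width: 0.0476
```

Within a millimetre of the floor; release and rise.

```bash
python3 -m handwheel '[[[0,0,0,0],[0,0,0,0],[0,0,0,0],[0,0,0.3,0],[0,0,0.6,0],[0,0,0.8,0],[0,0,0.8,0],[0,-0.2,0,0]]]' 60
python3 -m handwheel '[[[0,-0.7,0,0],[0,-0.7,0,0],[0,0,0,0]]]'
python3 - <<'E'
from h import *
s=st();a,R=jawyaw(s);print(a,R[:,0]);snap('wrist','w18');snap('top','t18');snap('side','s18')
E
```

```text
time_s: 33.25
tcp_pos: [0.6234, -0.0203, 0.1967]
eef_rot: [176.6, 87.7, 172.1]
contact_force: [0.5, 0.2, -0.1]
gripper_width: 0.06
time_s: 33.55
tcp_pos: [0.6243, -0.0779, 0.2013]
eef_rot: [174.1, 88.1, 169.7]
contact_force: [0.3, 1.2, -0.7]
gripper_width: 0.0598
t 33.55 tcp [ 0.6243 -0.0779  0.2013] rot [174.1  88.1 169.7] F [ 0.3  1.2 -0.7] w 59.8 q [ 10.2  18.4  -5.6  -0.7 -67.8 165.7]
-4.39651737367379 [-0.03312613  0.00599963 -0.99943317]
```

View pics/w18.png

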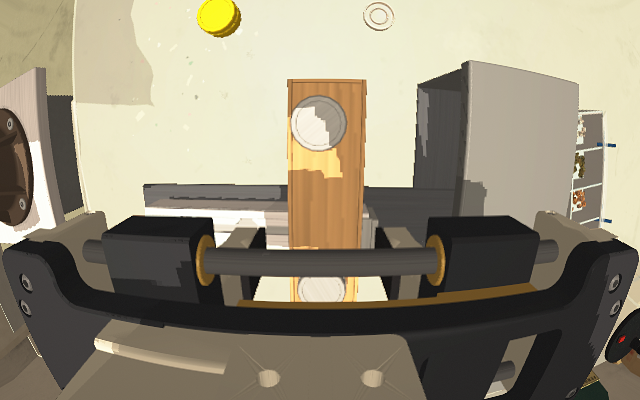

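View pics/s18.png

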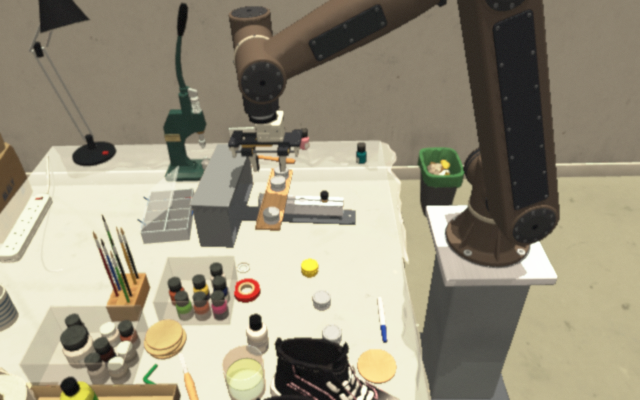

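Run:
```python
from h import *
import pickle
c=pickle.load(open('pics/w18.pkl','rb'));im=cv2.imread('pics/w18.png')
t=tin(c,im,(319,123),z=.102,half=42);print(t)
P=onplane(c,[(288,80),(366.5,81)],.076,True);print(P,np.hypot(*(P[0]-P[1])[:2]))
m=P.mean(0)[:2];a=np.radians(-5.1);ex=np.array([np.cos(a),np.sin(a)]);ey=np.array([-np.sin(a),np.cos(a)]);M=m-.154*ey;print('mid',M,'C rel',(t[0]-M)@ex,(t[0]-M)@ey)
ct=pickle.load(open('pics/t18.pkl','rb'));cs=pickle.load(open('pics/s18.pkl','rb'))
ti=cv2.imread('pics/t18.png')
for p in ([.485,.241,.03],[.463,.348,.03]):
    q=proj(ct,[p])[0];print(q,onplane(ct,[q],.03))
cv2.imwrite('pics/t18c.png',cv2.resize(ti[90:260,180:460],None,fx=2.8,fy=2.8,interpolation=cv2.INTER_CUBIC))
```

```text
(array([ 0.62389928, -0.01391563]), np.float64(0.024207489870680828), np.int64(182))
[[0.59984739 0.02814317 0.076     ]
 [0.67058164 0.02184677 0.076     ]] 0.07101393761544743
mid [ 0.62152479 -0.12839535] C rel -0.00781150866465559 0.11423758534823106
[228.3716312  215.22448126] [[0.485 0.241 0.03 ]]
[197.65622238 222.16336041] [[0.463 0.348 0.03 ]]
```

View pics/t18c.png

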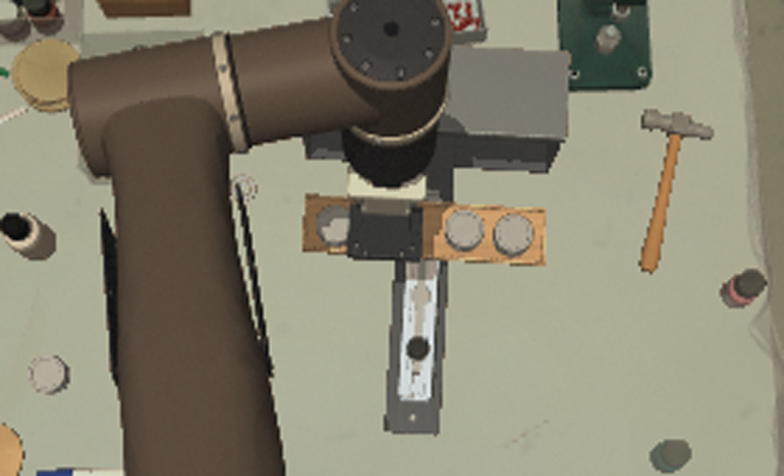

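```bash
python3 -m handwheel '[[[-0.4,0.7,0,0],[-0.5,0.9,0,0],[-0.5,0.9,0,0],[-0.5,0.9,0,0],[-0.5,0.9,0,0],[-0.5,0.9,0,0],[-0.3,0.5,0,0],[0,0,0,0]]]'
python3 - <<'E'
from h import *
s=st();a,R=jawyaw(s);print(a,R[:,0]);c,im=snap('wrist','w19')
for p in ([.485,.241,.03],[.463,.348,.03]):
    q=proj(c,[p],True)[0];print(q,tin(c,im,q))
E
```

```text
time_s: 34.5
tcp_pos: [0.4895, 0.165, 0.2001]
eef_rot: [172.9, 88.0, 168.8]
contact_force: [0.5, -0.4, 0.9]
gripper_width: 0.06
t 34.5 tcp [0.4895 0.165  0.2001] rot [172.9  88.  168.8] F [ 0.5 -0.4  0.9] w 60.0 q [ 39.2   7.9 -19.3  -1.7 -64.1 137.5]
-4.102204263263565 [-0.034525    0.00683204 -0.99938048]
[315.62510346 111.54624229] (array([0.48419775, 0.24202416]), np.float64(0.02371542663046333), np.int64(167))
[287.9199284   17.30880622] (array([0.46238938, 0.34604793]), np.float64(0.023922413988067562), np.int64(111))
```

View pics/w19.png

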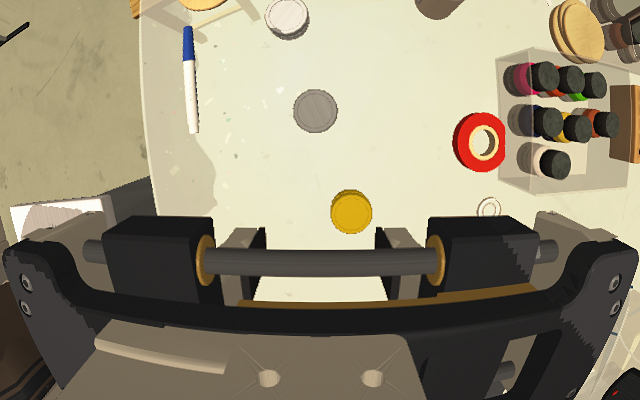

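```bash
python3 -m handwheel '[[[-0.1,0.6,0,0],[-0.1,0.8,-0.2,0],[0,0.5,-0.6,0],[0,0,-0.8,0],[0,0,-0.8,0],[0,0,-0.6,0],[0,0,0,0],[0,0,0,0]]]' 64
python3 -m handwheel '[[[-0.1,0,-0.6,0],[-0.1,0,-0.6,0],[0,0,0,0],[0,0,0,0]]]'
```

```text
time_s: 35.35
tcp_pos: [0.4841, 0.2429, 0.0783]
eef_rot: [170.1, 88.2, 166.1]
contact_force: [0.1, -0.6, 0.5]
gripper_width: 0.0642
time_s: 35.75
tcp_pos: [0.4804, 0.2451, 0.0357]
eef_rot: [154.6, 88.5, 150.6]
contact_force: [0.3, 0.3, 0.1]
gripper_width: 0.0636
```

```bash
python3 -m handwheel '[[[0.08,-0.06,-0.3,0],[0,0,-0.18,0],[0,0,0,0],[0,0,0,0]]]'
```

```text
time_s: 36.15
tcp_pos: [0.4866, 0.2441, 0.0191]
eef_rot: [140.8, 88.5, 136.8]
contact_force: [-0.8, 0.5, 0.8]
gripper_width: 0.0641
```

```bash
python3 -m handwheel '[[[-0.04,-0.04,-0.03,0],[0,0,0,0]]]'
python3 -m handwheel '[[[0,0,0,0],[0,0,0,0],[0,0,0,0],[0,0,0,0]]]' 30 20
python3 -m handwheel '[[[0,0,0.4,0],[0,0,0.8,0],[0.2,0,1,0],[0.5,-0.5,1,0],[0.5,-0.8,0.8,0],[0.5,-0.9,0,0],[0.5,-0.9,0,0],[0.5,-0.9,0,0]]]'
python3 - <<'E'
from h import *
s=st();a,R=jawyaw(s);print(a,R[:,0])
E
```

```text
time_s: 36.35
tcp_pos: [0.485, 0.2425, 0.0182]
eef_rot: [140.1, 88.5, 136.1]
contact_force: [-0.1, -0.5, -0.6]
gripper_width: 0.0642
time_s: 36.75
tcp_pos: [0.485, 0.2427, 0.0186]
eef_rot: [139.0, 88.5, 135.0]
contact_force: [-0.3, 0.4, -0.9]
gripper_width: 0.047
time_s: 37.55
tcp_pos: [0.5935, 0.0797, 0.1863]
eef_rot: [139.2, 88.7, 135.8]
contact_force: [0.7, -0.4, -0.3]
gripper_width: 0.0473
t 37.55 tcp [0.5935 0.0797 0.1863] rot [139.2  88.7 135.8] F [ 0.7 -0.4 -0.3] w 47.3 q [ 25.5  15.6 -11.4  -1.3 -63.5 151.6]
-3.4851760084189647 [-0.01603324  0.0156162  -0.9997495 ]
```

```bash
python3 -m handwheel '[[[0.2,-0.9,0,-0.3],[0.2,-0.9,0,0],[0.2,-0.9,0,0],[0.1,-0.7,0,0],[0.04,-0.1,-0.3,0],[0,0,-0.4,0],[0,0,0,0],[0,0,0,0]]]'
python3 - <<'E'
from h import *
s=st();a,R=jawyaw(s);print(a,R[:,0]);c,im=snap('wrist','w20')
print('C',tin(c,im,proj(c,[[.624,-.014,.102]],True)[0],z=.102,half=42))
E
```

```text
time_s: 38.35
tcp_pos: [0.6246, -0.0711, 0.1558]
eef_rot: [142.4, 88.7, 136.9]
contact_force: [0.2, 0.5, -0.2]
gripper_width: 0.0475
t 38.35 tcp [ 0.6246 -0.0711  0.1558] rot [142.4  88.7 136.9] F [ 0.2  0.5 -0.2] w 47.5 q [ 10.6  19.8  -9.5  -1.2 -61.4 164.6]
-5.42343427534869 [-0.01704404  0.01592683 -0.99972788]
C (array([ 0.623815  , -0.01367352]), np.float64(0.024012269358851614), np.int64(258))
```

View pics/w20.png

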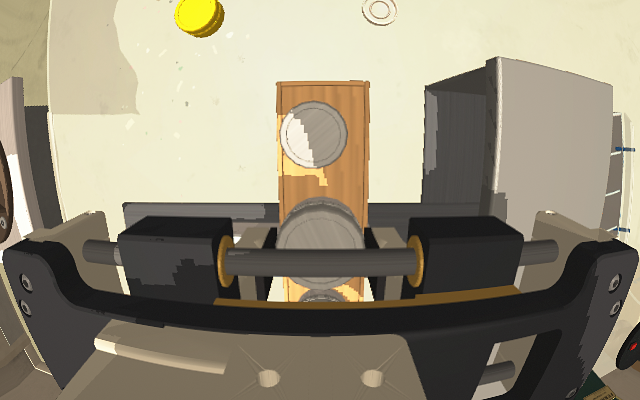

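```bash
python3 - <<'E'
from h import *
import pickle
c=pickle.load(open('pics/w20.pkl','rb'));im=cv2.imread('pics/w20.png')
print(onplane(c,[(320.5,245)],.167,True),tin(c,im,(320,244),z=.167,half=48))
E
python3 -m handwheel '[[[-0.02,0.04,-0.5,0],[-0.02,0,-0.5,0],[0,0,-0.35,0],[0,0,0,0],[0,0,0,0]]]'
```

```text
[[ 0.62604328 -0.06732204  0.167     ]] (array([ 0.62558594, -0.06947377]), np.float64(0.024078063192600283), np.int64(270))
time_s: 38.9
tcp_pos: [0.6251, -0.0662, 0.1041]
eef_rot: [130.3, 88.9, 125.2]
contact_force: [-0.5, 0.9, -0.3]
gripper_width: 0.0473
```

```bash
python3 -m handwheel '[[[-0.05,-0.08,-0.3,0],[0,0,0,0],[0,0,0,0]]]'
python3 -m handwheel '[[[-0.02,0,-0.06,0],[0,0,0,0],[0,0,0,0]]]'
```

```text
time_s: 39.2
tcp_pos: [0.6242, -0.0694, 0.0932]
eef_rot: [122.7, 88.9, 117.6]
contact_force: [0.9, -0.2, -0.1]
gripper_width: 0.0475
time_s: 39.5
tcp_pos: [0.6237, -0.0696, 0.0914]
eef_rot: [119.4, 89.0, 114.2]
contact_force: [0.6, 0.8, -0.1]
gripper_width: 0.0475
```

```bash
python3 -m handwheel '[[[0,0,0,0],[0,0,0,0],[0,0,0,0],[0,0,0.3,0],[0,0,0.6,0],[0,0,0.8,0],[0,0,0.8,0],[0,-0.2,0,0]]]' 60
python3 -m handwheel '[[[0,-0.7,0,0],[0,-0.7,0,0],[0,0,0,0]]]'
python3 - <<'E'
from h import *
s=st();a,R=jawyaw(s);print(a,R[:,0]);c,im=snap('wrist','w21')
for p in ([.624,-.0137,.102],[.624,-.069,.102]): print(tin(c,im,proj(c,[p],True)[0],z=.102,half=38))
E
```

```text
time_s: 40.3
tcp_pos: [0.6236, -0.0777, 0.1986]
eef_rot: [119.4, 89.0, 114.4]
contact_force: [0.9, 0.3, 0.4]
gripper_width: 0.06
time_s: 40.6
tcp_pos: [0.6247, -0.1352, 0.2034]
eef_rot: [97.8, 89.1, 92.9]
contact_force: [0.9, -0.3, -0.5]
gripper_width: 0.06
t 40.6 tcp [ 0.6247 -0.1352  0.2034] rot [97.8 89.1 92.9] F [ 0.9 -0.3 -0.5] w 60.0 q [  4.7  18.2  -5.4  -1.  -66.3 170.7]
-4.9407801103290705 [-7.72877751e-04  1.54038784e-02 -9.99881055e-01]
(array([ 0.62506161, -0.01546787]), np.float64(0.0238585908079153), np.int64(197))
(array([ 0.62532941, -0.06932885]), np.float64(0.023422874771921495), np.int64(173))
```

View pics/w21.png

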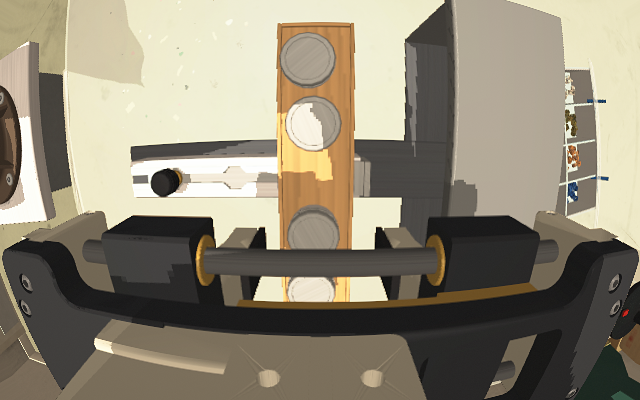

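```bash
python3 -m handwheel '[[[-0.3,0.8,0,0],[-0.4,1,0,0],[-0.4,1,0,0],[-0.4,1,0,0],[-0.4,1,0,0],[-0.4,1,0,0],[-0.4,1,0,0],[-0.4,1,0,0]]]'
python3 -m handwheel '[[[-0.4,1,0,0],[-0.4,1,0,0],[-0.1,0.3,0,0],[0,0,0,0],[0,0,0,0]]]'
python3 - <<'E'
from h import *
s=st();a,R=jawyaw(s);print(a,R[:,0]);c,im=snap('wrist','w22')
q=proj(c,[[.4624,.346,.03]],True)[0];print(q,tin(c,im,q))
E
```

```text
time_s: 41.45
tcp_pos: [0.4954, 0.1867, 0.2054]
eef_rot: [88.7, 89.0, 83.4]
contact_force: [0.8, -0.2, 0.2]
gripper_width: 0.0601
time_s: 41.95
tcp_pos: [0.4536, 0.2888, 0.2076]
eef_rot: [84.0, 88.9, 79.2]
contact_force: [0.4, 0.0, 0.3]
gripper_width: 0.0601
t 41.95 tcp [0.4536 0.2888 0.2076] rot [84.  88.9 79.2] F [0.4 0.  0.3] w 60.1 q [ 53.    7.9 -18.6  -0.6 -62.4 122.5]
-4.779826699593756 [ 0.00375299  0.01964023 -0.99980007]
[322.78447403 130.65534167] (array([0.46054622, 0.35311752]), np.float64(0.024038371378053296), np.int64(155))
```

View pics/w22.png

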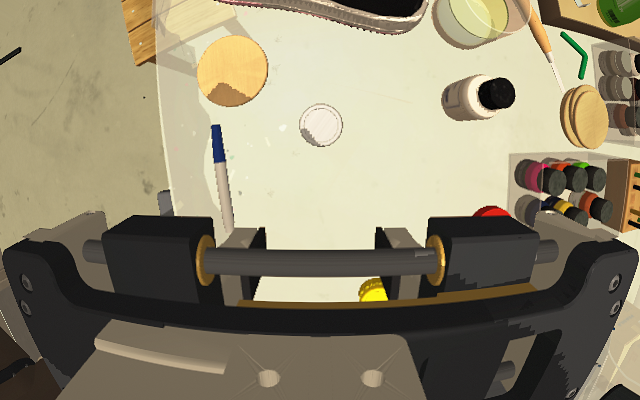

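```bash
python3 -m handwheel '[[[0.1,0.6,0,0],[0.07,0.7,-0.2,0],[0,0.3,-0.6,0],[0,0,-0.8,0],[0,0,-0.8,0],[0,0,-0.6,0],[0,0,0,0],[0,0,0,0]]]' 64
python3 -m handwheel '[[[-0.05,0,-0.6,0],[-0.05,0,-0.6,0],[0,0,0,0],[0,0,0,0]]]'
```

```text
time_s: 42.8
tcp_pos: [0.4666, 0.3456, 0.0864]
eef_rot: [77.8, 88.7, 72.2]
contact_force: [-0.1, 0.4, 0.5]
gripper_width: 0.0639
time_s: 43.2
tcp_pos: [0.4671, 0.347, 0.0446]
eef_rot: [70.1, 88.2, 64.4]
contact_force: [0.3, -0.2, 1.6]
gripper_width: 0.0644
```

```bash
python3 -m handwheel '[[[-0.2,0.15,-0.4,0],[0,0,-0.3,0],[0,0,0,0],[0,0,0,0]]]'
python3 - <<'E'
from h import *
s=st();a,R=jawyaw(s);print(a,R[:,0]);c,im=snap('wrist','w23')
E
```

```text
time_s: 43.6
tcp_pos: [0.4626, 0.3558, 0.0226]
eef_rot: [66.6, 87.7, 61.0]
contact_force: [0.6, -0.3, 0.4]
gripper_width: 0.0639
t 43.6 tcp [0.4626 0.3558 0.0226] rot [66.6 87.7 61. ] F [ 0.6 -0.3  0.4] w 63.9 q [ 56.6  23.  -26.4  -0.3 -38.3 117.9]
-5.678265507792914 [ 0.01974185  0.03559129 -0.99917142]
```

View pics/w23.png

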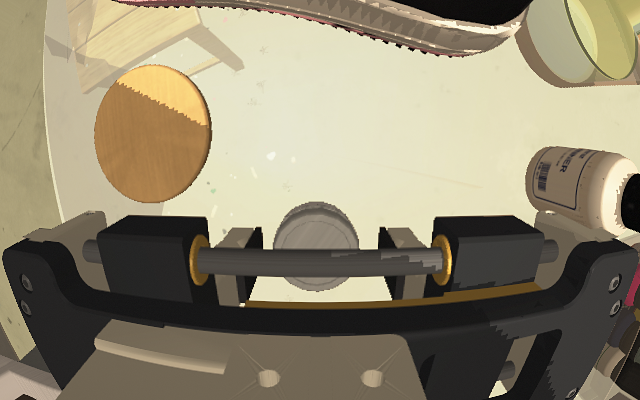

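```bash
python3 -m handwheel '[[[-0.05,-0.04,-0.13,0],[0,0,0,0]]]'
python3 -m handwheel '[[[0,0,0,0],[0,0,0,0],[0,0,0,0],[0,0,0,0]]]' 30 20
python3 -m handwheel '[[[0,0,0.4,0],[0,0,0.8,0],[0.1,-0.2,1,0],[0.3,-0.5,1,0],[0.4,-0.9,0.9,0],[0.4,-1,0,0],[0.4,-1,0,0],[0.4,-1,0,0]]]'
python3 -m handwheel '[[[0.4,-1,0,0],[0.4,-1,0,0],[0.4,-1,0,0],[0.4,-0.9,0,0],[0.2,-0.4,0,0],[0,0,0,0]]]'
python3 - <<'E'
from h import *
s=st();a,R=jawyaw(s);print(a,R[:,0])
E
```

```text
time_s: 43.85
tcp_pos: [0.4611, 0.3543, 0.0182]
eef_rot: [66.4, 87.6, 60.7]
contact_force: [-1.2, -0.5, 0.2]
gripper_width: 0.0641
time_s: 44.25
tcp_pos: [0.4613, 0.3543, 0.0186]
eef_rot: [66.2, 87.6, 60.5]
contact_force: [-0.0, -0.1, -1.2]
gripper_width: 0.0473
time_s: 45.05
tcp_pos: [0.54, 0.1695, 0.1864]
eef_rot: [62.2, 87.6, 57.0]
contact_force: [1.9, -0.3, 0.5]
gripper_width: 0.0474
time_s: 45.65
tcp_pos: [0.6141, -0.0148, 0.1864]
eef_rot: [62.6, 87.6, 57.2]
contact_force: [0.1, 0.2, -0.6]
gripper_width: 0.0477
t 45.65 tcp [ 0.6141 -0.0148  0.1864] rot [62.6 87.6 57.2] F [ 0.1  0.2 -0.6] w 47.7 q [ 15.8  15.8 -10.9  -1.8 -61.5 159.6]
-5.4557718716873245 [ 0.02249783  0.03491056 -0.99913718]
```

```bash
python3 -m handwheel '[[[0.05,-0.8,0,0],[0.03,-0.9,0,0],[0,-0.7,0,0],[0,-0.25,-0.1,0],[0,0,-0.4,0],[0,0,-0.3,0],[0,0,0,0],[0,0,0,0]]]'
python3 - <<'E'
from h import *
s=st();a,R=jawyaw(s);print(a,R[:,0]);c,im=snap('wrist','w24')
for p in ([.624,-.0137,.102],[.625,-.069,.102]): print(tin(c,im,proj(c,[p],True)[0],z=.102,half=38))
print('held',tin(c,im,(320,244),z=s['tcp_pos'][2]+.0114,half=48))
E
```

```text
time_s: 46.45
tcp_pos: [0.6156, -0.1202, 0.1517]
eef_rot: [66.5, 87.6, 61.2]
contact_force: [-0.3, -0.4, -0.2]
gripper_width: 0.0472
t 46.45 tcp [ 0.6156 -0.1202  0.1517] rot [66.5 87.6 61.2] F [-0.3 -0.4 -0.2] w 47.2 q [  5.5  18.9 -11.1  -2.3 -58.7 170.3]
-5.343625473599975 [ 0.01989028  0.03617488 -0.99914751]
(array([ 0.62454401, -0.01500418]), np.float64(0.02369181487906389), np.int64(270))
(array([ 0.62415292, -0.07015032]), np.float64(0.023627450309168036), np.int64(258))
held (array([ 0.61592353, -0.11994983]), np.float64(0.02388952925772543), np.int64(215))
```

View pics/w24.png

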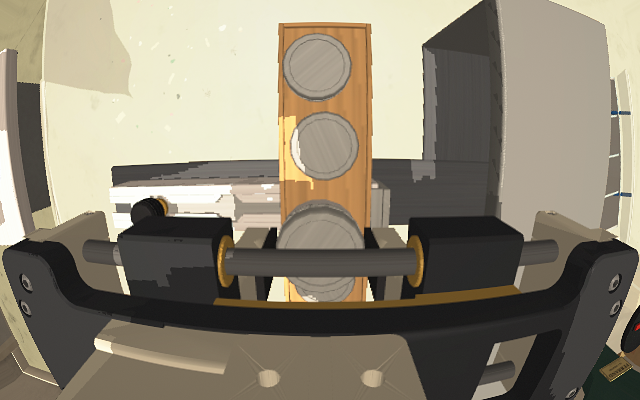

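Run:
```python
from h import *
import pickle
for n,p in (('w21',(313,229)),('w14',(326,205)),('w14',(330,135))):
    c=pickle.load(open(f'pics/{n}.pkl','rb'));im=cv2.imread(f'pics/{n}.png')
    print(n,tin(c,im,p,z=.102,half=34),onplane(c,[p],.102,True))
```

```text
w21 (array([ 0.61621618, -0.16722636]), np.float64(0.023817812095434567), np.int64(117)) [[ 0.61651587 -0.1620703   0.102     ]]
w14 (array([ 0.61493567, -0.17231349]), np.float64(0.024087214176585423), np.int64(189)) [[ 0.61478648 -0.17172868  0.102     ]]
w14 (array([ 0.60726845, -0.22955367]), np.float64(0.023812088814051457), np.int64(193)) [[ 0.6070617  -0.22840097  0.102     ]]
```

Run:
```python
from h import *
import pickle
c=pickle.load(open('pics/w21.pkl','rb'));im=cv2.imread('pics/w21.png')
cv2.imwrite('pics/c21.png',cv2.resize(im[80:250,265:370],None,fx=3.4,fy=3.4,interpolation=cv2.INTER_CUBIC))
for v in (149,150,151,152,203,205,207,209,211,213): print(v,onplane(c,[(314,v)],.102,True)[0].round(4))
```

```text
149 [ 0.6238 -0.0917  0.102 ]
150 [ 0.6238 -0.0925  0.102 ]
151 [ 0.6237 -0.0934  0.102 ]
152 [ 0.6236 -0.0942  0.102 ]
203 [ 0.6196 -0.1383  0.102 ]
205 [ 0.6194 -0.1401  0.102 ]
207 [ 0.6193 -0.1419  0.102 ]
209 [ 0.6191 -0.1437  0.102 ]
211 [ 0.6189 -0.1455  0.102 ]
213 [ 0.6188 -0.1473  0.102 ]
```

View pics/c21.png

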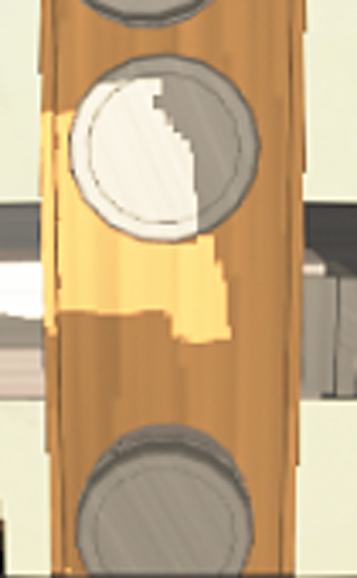

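```bash
python3 -m handwheel '[[[0.02,-0.03,-0.35,0],[0.02,-0.02,-0.35,0],[0,0,0,0],[0,0,0,0]]]'
```

```text
time_s: 46.9
tcp_pos: [0.6179, -0.121, 0.122]
eef_rot: [65.2, 87.6, 60.0]
contact_force: [0.8, -0.5, -0.6]
gripper_width: 0.0472
```

```bash
python3 -m handwheel '[[[0,0,-0.3,0],[0,0,-0.2,0],[0,0,0,0],[0,0,0,0]]]'
python3 -m handwheel '[[[0,0,-0.15,0],[0,0,0,0],[0,0,0,0]]]'
```

```text
time_s: 47.3
tcp_pos: [0.6206, -0.12, 0.1039]
eef_rot: [59.1, 87.4, 53.9]
contact_force: [-0.5, 0.9, 1.2]
gripper_width: 0.0478
time_s: 47.6
tcp_pos: [0.6212, -0.1201, 0.0985]
eef_rot: [57.4, 87.3, 52.3]
contact_force: [-0.6, 1.1, 1.9]
gripper_width: 0.0472
```

```bash
python3 -m handwheel '[[[-0.07,0,-0.15,0],[0,0,0,0],[0,0,0,0]]]'
python3 -m handwheel '[[[-0.03,0,-0.06,0],[0,0,0,0],[0,0,0,0]]]'
python3 - <<'E'
from h import *
s=st();c,im=snap('wrist','w25')
E
```

```text
time_s: 47.9
tcp_pos: [0.6221, -0.1205, 0.0966]
eef_rot: [48.7, 87.0, 43.7]
contact_force: [-0.8, 0.7, -0.0]
gripper_width: 0.0474
time_s: 48.2
tcp_pos: [0.6225, -0.1206, 0.0962]
eef_rot: [45.6, 86.9, 40.6]
contact_force: [0.3, 1.4, 2.7]
gripper_width: 0.0475
t 48.2 tcp [ 0.6225 -0.1206  0.0962] rot [45.6 86.9 40.6] F [0.3 1.4 2.7] w 47.5 q [  5.5  21.9 -14.8  -2.3 -50.8 170.9]
```

View pics/w25.png

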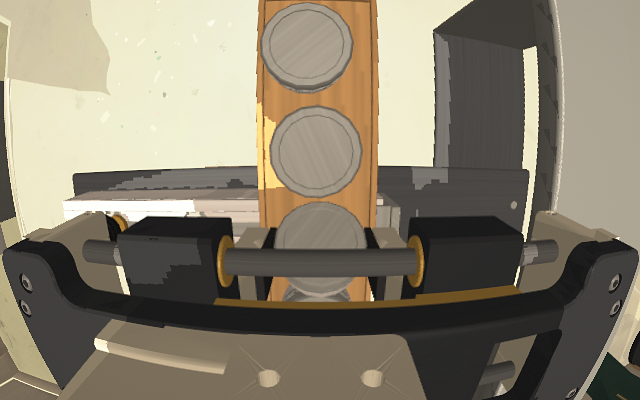

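Run:
```python
from h import *
import pickle
s=st();a,R=jawyaw(s);print(a,R[:,0],s['contact_force'],s['moment'],s['joint_torque'].round(1))
snap('side','s25');im=cv2.imread('pics/s25.png')
cv2.imwrite('pics/s25c.png',cv2.resize(im[100:240,190:340],None,fx=5,fy=4.2,interpolation=cv2.INTER_CUBIC))
c=pickle.load(open('pics/w25.pkl','rb'));w=cv2.imread('pics/w25.png')
for p in ((307,45),(315,152)): print(tin(c,w,p,z=.102,half=50))
print('held',tin(c,w,(320,246),z=.107,half=48))
```

```text
t 48.25 tcp [ 0.6224 -0.1206  0.0962] rot [45.6 86.9 40.6] F [-0.7  1.8  3.8] w 47.4 q [  5.5  21.9 -14.8  -2.3 -50.8 170.9]
-5.0390988252855395 [ 0.04120066  0.03531411 -0.99852662] [-0.7354833   1.81512097  3.78307253] [0.54257591 0.10637176 0.06390557] [ -1.  -53.3  23.6   5.7   0.1  -0. ]
(array([ 0.62490071, -0.01535549]), np.float64(0.023826613366715224), np.int64(410))
(array([ 0.62484277, -0.06980602]), np.float64(0.023510634195103727), np.int64(368))
held (array([ 0.6227832, -0.1174443]), np.float64(0.02377347985671177), np.int64(193))
```

View pics/s25c.png

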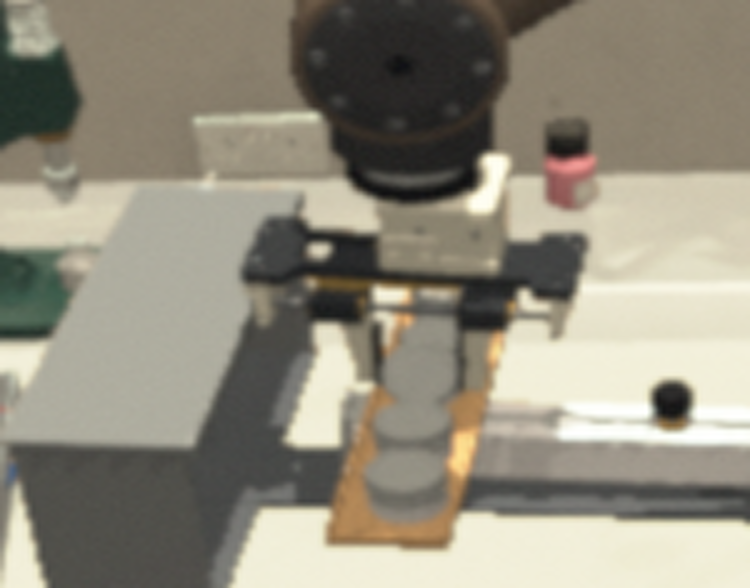

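```bash
python3 -m handwheel '[[[-0.1,-0.03,0.25,0],[-0.05,-0.03,0.05,0],[0,0,0,0],[0,0,0,0]]]'
python3 - <<'E'
from h import *
s=st();a,R=jawyaw(s);print(a,R[:,0]);c,w=snap('wrist','w26')
for p in ([.625,-.015,.102],[.625,-.07,.102]): print(tin(c,w,proj(c,[p],True)[0],z=.102,half=46))
print('held',tin(c,w,(320,246),z=s['tcp_pos'][2]+.0114,half=48))
cv2.imwrite('pics/w26c.png',cv2.resize(w[80:310,230:410],None,fx=3.4,fy=2.6,interpolation=cv2.INTER_CUBIC))
E
```

```text
time_s: 48.7
tcp_pos: [0.614, -0.1238, 0.1071]
eef_rot: [48.6, 87.1, 43.6]
contact_force: [0.1, -0.5, -1.7]
gripper_width: 0.0473
t 48.7 tcp [ 0.614  -0.1238  0.1071] rot [48.6 87.1 43.6] F [ 0.1 -0.5 -1.7] w 47.3 q [  5.3  20.7 -15.   -2.3 -52.  171. ]
-5.09429279370875 [ 0.03682947  0.03504227 -0.99870698]
(array([ 0.62491455, -0.01537175]), np.float64(0.023764378352324582), np.int64(351))
(array([ 0.62473   , -0.07009045]), np.float64(0.023495610181635814), np.int64(351))
held (array([ 0.6143863 , -0.12064193]), np.float64(0.023762872854159938), np.int64(199))
```

View pics/w26c.png

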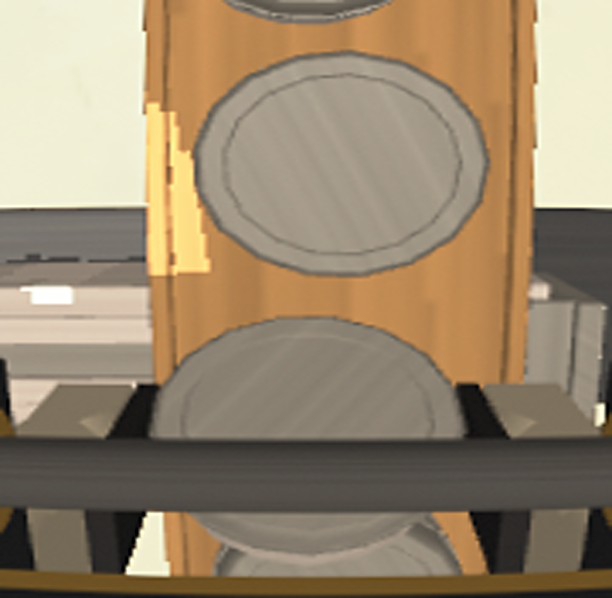

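```bash
python3 -m handwheel '[[[0.07,0.01,-0.25,0],[0.03,0,-0.15,0],[0,0,0,0],[0,0,0,0]]]'
python3 - <<'E'
from h import *
s=st();a,R=jawyaw(s);print(a,R[:,0]);c,w=snap('wrist','w27')
for p in ([.625,-.015,.102],[.625,-.07,.102]): print(tin(c,w,proj(c,[p],True)[0],z=.102,half=46))
print('held',tin(c,w,(320,246),z=s['tcp_pos'][2]+.0114,half=48))
E
```

```text
time_s: 49.15
tcp_pos: [0.62, -0.1239, 0.0938]
eef_rot: [44.3, 87.0, 39.4]
contact_force: [-2.3, -0.0, 6.6]
gripper_width: 0.0478
t 49.15 tcp [ 0.62   -0.1239  0.0938] rot [44.3 87.  39.4] F [-2.3 -0.   6.6] w 47.8 q [  5.3  21.9 -15.2  -2.2 -50.4 171.1]
-4.963475267625655 [ 0.04039131  0.0331726  -0.99863313]
(array([ 0.62635701, -0.01546603]), np.float64(0.02366011984239302), np.int64(246))
(array([ 0.62672599, -0.07071697]), np.float64(0.02339283948984329), np.int64(275))
held (array([ 0.62034769, -0.12111234]), np.float64(0.023953675401769726), np.int64(194))
```

```bash
python3 -m handwheel '[[[0,0,0,0],[0,0,0,0],[0,0,0,0],[0,0,0.3,0],[0,0,0.6,0],[0,0,0.8,0],[0,0,0.8,0],[0,0,0.3,0]]]' 60
python3 -m handwheel '[[[-0.3,0.3,0.2,-1],[-0.3,0.3,0.2,-1],[-0.3,0.3,0.2,-1],[-0.3,0.3,0.2,-1],[0,0,0,0]]]'
python3 - <<'E'
from h import *
s=st();a,R=jawyaw(s);print(a,R[:,0]);c,w=snap('wrist','w28');snap('side','s28')
im=cv2.imread('pics/s28.png')
cv2.imwrite('pics/s28c.png',cv2.resize(im[140:240,220:360],None,fx=5.5,fy=5.5,interpolation=cv2.INTER_CUBIC))
E
```

```text
time_s: 50.0
tcp_pos: [0.6178, -0.1241, 0.2063]
eef_rot: [50.1, 87.4, 45.2]
contact_force: [0.0, -0.8, 0.6]
gripper_width: 0.06
time_s: 50.5
tcp_pos: [0.5692, -0.0752, 0.2441]
eef_rot: [47.6, 87.1, 21.7]
contact_force: [0.6, 0.2, 1.2]
gripper_width: 0.06
t 50.5 tcp [ 0.5692 -0.0752  0.2441] rot [47.6 87.1 21.7] F [0.6 0.2 1.2] w 60.0 q [ 11.6   8.9 -12.6  -0.6 -65.7 142.8]
-25.845952292342112 [ 0.04683782  0.01867829 -0.99872786]
```

View pics/w28.png

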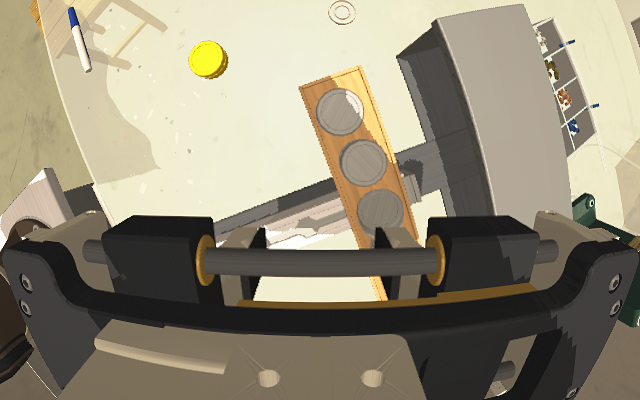

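View pics/s28c.png

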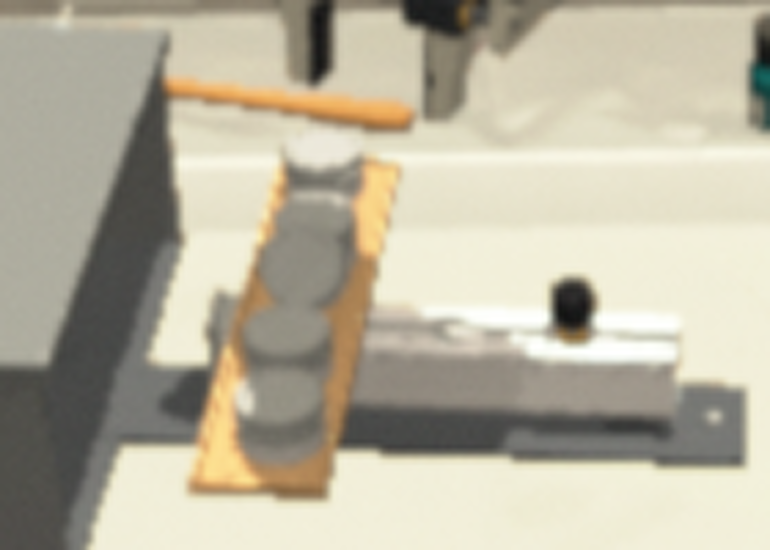

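```bash
python3 -m handwheel '[[[0.3,0.1,-0.3,1],[0.4,0.05,-0.3,1],[0.4,0,-0.3,1],[0.3,0,-0.3,1],[0,0,0,0.15],[0,0,0,0]]]' 60
python3 - <<'E'
from h import *
s=st();a,R=jawyaw(s);print(a,R[:,0]);c,w=snap('wrist','w29');t=snap('top','t29')[1]
print(tin(c,w,proj(c,[[.6265,-.0155,.102]],True)[0],z=.102,half=34))
cv2.imwrite('pics/t29c.png',cv2.resize(t[130:230,260:400],None,fx=5,fy=5,interpolation=cv2.INTER_CUBIC))
E
```

```text
time_s: 51.2
tcp_pos: [0.6287, -0.0725, 0.1902]
eef_rot: [51.3, 87.3, 47.5]
contact_force: [0.3, -0.4, 0.3]
gripper_width: 0.0598
t 51.2 tcp [ 0.6287 -0.0725  0.1902] rot [51.3 87.3 47.5] F [ 0.3 -0.4  0.3] w 59.8 q [ 10.   17.1  -8.5  -1.8 -62.3 167. ]
-3.7862766688552436 [ 0.03152894  0.03440226 -0.99891061]
(array([ 0.62578528, -0.01419364]), np.float64(0.023936676852162043), np.int64(226))
```

View pics/w29.png

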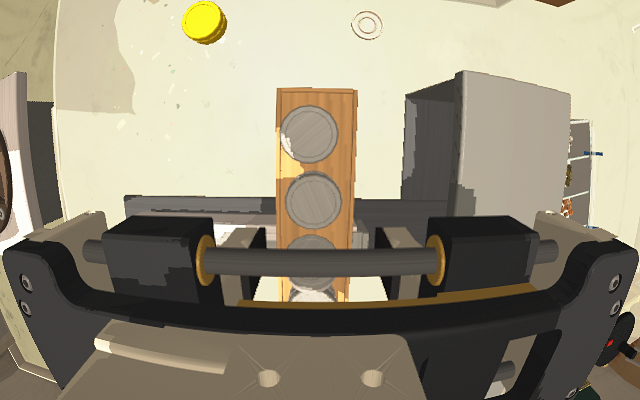

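View pics/t29c.png

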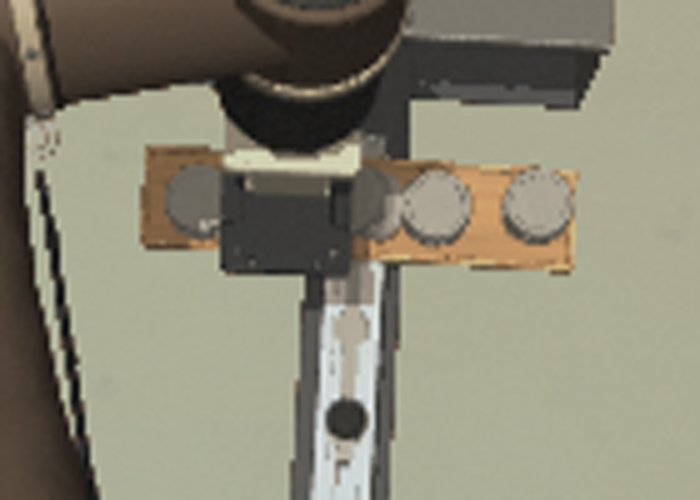

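```bash
python3 -m handwheel '[[[-0.1,-0.3,0,-1],[-0.1,-0.7,0,-1],[-0.1,-0.8,0,-0.3],[0,-0.6,0,0],[0,0,0,0],[0,0,0,0]]]' 60
python3 - <<'E'
from h import *
s=st();a,R=jawyaw(s);print(a,R[:,0]);c,w=snap('wrist','w30')
E
```

```text
time_s: 51.9
tcp_pos: [0.615, -0.1709, 0.1959]
eef_rot: [46.5, 87.0, 30.5]
contact_force: [-0.2, 0.1, 0.7]
gripper_width: 0.0598
t 51.9 tcp [ 0.615  -0.1709  0.1959] rot [46.5 87.  30.5] F [-0.2  0.1  0.7] w 59.8 q [  1.   17.1  -7.9  -1.7 -62.4 163.7]
-16.041494153858284 [ 0.045622    0.02689935 -0.99859654]
```

View pics/w30.png

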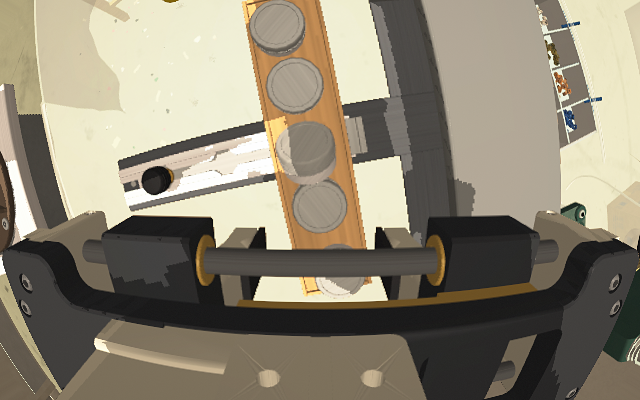

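Run:
```python
from h import *
import pickle
w=cv2.imread('pics/w30.png');c=pickle.load(open('pics/w30.pkl','rb'))
cv2.imwrite('pics/w30c.png',cv2.resize(w[50:240,240:375],None,fx=4.2,fy=3.1,interpolation=cv2.INTER_CUBIC))
for p in ((277,25),(294,85),(319,206)): print(tin(c,w,p,z=.102,half=34))
```

```text
(array([ 0.62550978, -0.01598361]), np.float64(0.0241132034364928), np.int64(176))
(array([ 0.62615991, -0.07131332]), np.float64(0.02363879644255213), np.int64(210))
(array([ 0.61816898, -0.17337763]), np.float64(0.023797965572279527), np.int64(182))
```

View pics/w30c.png

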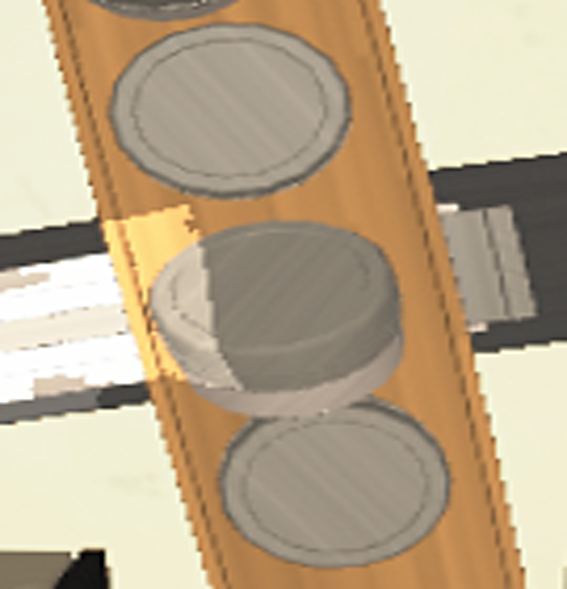

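```bash
python3 -m handwheel '[[[0.08,-0.08,-0.6,0],[0,0,-0.8,0],[0,0,-0.6,0],[0,0,-0.2,0],[0,0,0,0],[0,0,0,0]]]' 62
python3 - <<'E'
from h import *
s=st();a,R=jawyaw(s);print(a,R[:,0]);c,w=snap('wrist','w31')
E
```

```text
time_s: 52.55
tcp_pos: [0.6205, -0.1696, 0.1104]
eef_rot: [42.3, 86.6, 26.5]
contact_force: [-1.0, 0.1, 0.4]
gripper_width: 0.0619
t 52.55 tcp [ 0.6205 -0.1696  0.1104] rot [42.3 86.6 26.5] F [-1.   0.1  0.4] w 61.9 q [  1.2  21.5 -13.5  -1.8 -52.  164.2]
-15.78218664909608 [ 0.053054    0.02647791 -0.99824055]
```

View pics/w31.png

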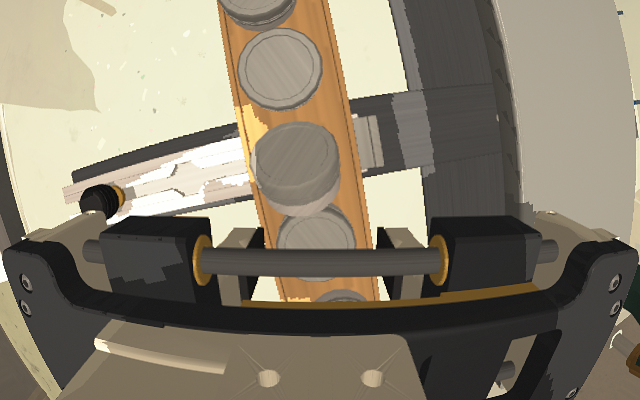

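```bash
python3 -m handwheel '[[[-0.12,-0.1,-0.3,0],[0,0,-0.2,0],[0,0,0,0],[0,0,0,0]]]' 62
```

```text
time_s: 53.0
tcp_pos: [0.6168, -0.174, 0.0918]
eef_rot: [40.1, 86.3, 24.4]
contact_force: [-0.3, 0.5, 0.8]
gripper_width: 0.0622
```

Grip B and slide it 8 mm toward −y.

```bash
python3 -m handwheel '[[[0,0,0,0],[0,0,0,0],[0,0,0,0],[0,0,0,0]]]' 30 15
python3 -m handwheel '[[[0,-0.1,0,0],[0,-0.1,0,0],[0,-0.05,0,0],[0,0,0,0],[0,0,0,0]]]'
python3 - <<'E'
from h import *
s=st();a,R=jawyaw(s);print(a,R[:,0]);c,w=snap('wrist','w32')
E
```

```text
time_s: 53.4
tcp_pos: [0.6171, -0.1741, 0.0923]
eef_rot: [39.8, 86.3, 24.1]
contact_force: [0.4, 0.2, -0.6]
gripper_width: 0.0476
time_s: 53.9
tcp_pos: [0.617, -0.1854, 0.0922]
eef_rot: [39.9, 86.3, 24.1]
contact_force: [-0.7, 0.2, -0.4]
gripper_width: 0.0475
t 53.9 tcp [ 0.617  -0.1854  0.0922] rot [39.9 86.3 24.1] F [-0.7  0.2 -0.4] w 47.5 q [ -0.3  22.5 -14.6  -2.  -49.6 165.8]
-15.806769757264574 [ 0.05828505  0.02612248 -0.99795815]
```

View pics/w32.png

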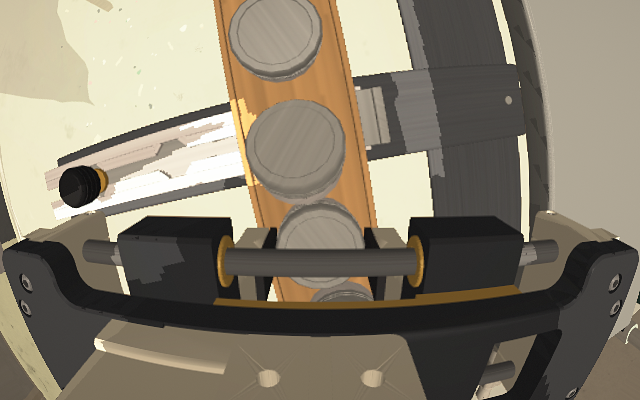

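```bash
python3 -m handwheel '[[[0,0,0,0],[0,0,0,0],[0,0,0,0],[0,0,0.3,0],[0,0,0.6,0],[0,0,0.8,0],[0,0,0.8,0],[0,0,0,0]]]' 62
python3 - <<'E'
from h import *
s=st();a,R=jawyaw(s);print(a,R[:,0]);c,w=snap('wrist','w33')
cv2.imwrite('pics/w33c.png',cv2.resize(w[0:300,220:400],None,fx=3.2,fy=2,interpolation=cv2.INTER_CUBIC))
for p in ([.625,-.016,.102],[.626,-.071,.102],[.62,-.125,.102],[.617,-.185,.102]): 
    q=proj(c,[p],True)[0];print(q,tin(c,w,q,z=.102,half=34))
E
```

```text
time_s: 54.75
tcp_pos: [0.6167, -0.1851, 0.199]
eef_rot: [39.0, 86.4, 23.4]
contact_force: [0.5, -0.2, 0.1]
gripper_width: 0.0621
t 54.75 tcp [ 0.6167 -0.1851  0.199 ] rot [39.  86.4 23.4] F [ 0.5 -0.2  0.1] w 62.1 q [ -0.3  17.   -7.5  -1.6 -62.1 165.3]
-15.733715408000714 [ 0.05818112  0.02512049 -0.99798994]
[268.78082281  12.87106401] (array([ 0.62583338, -0.01654053]), np.float64(0.023899664352834023), np.int64(122))
[286.72603898  70.31899339] (array([ 0.62590469, -0.07182816]), np.float64(0.023772133223126497), np.int64(201))
[297.55996156 133.96917389] (array([ 0.62067286, -0.13095304]), np.float64(0.024149265849243626), np.int64(153))
[314.03217397 203.03250359] (array([ 0.61774284, -0.18398923]), np.float64(0.023908286074535018), np.int64(203))
```

View pics/w33c.png

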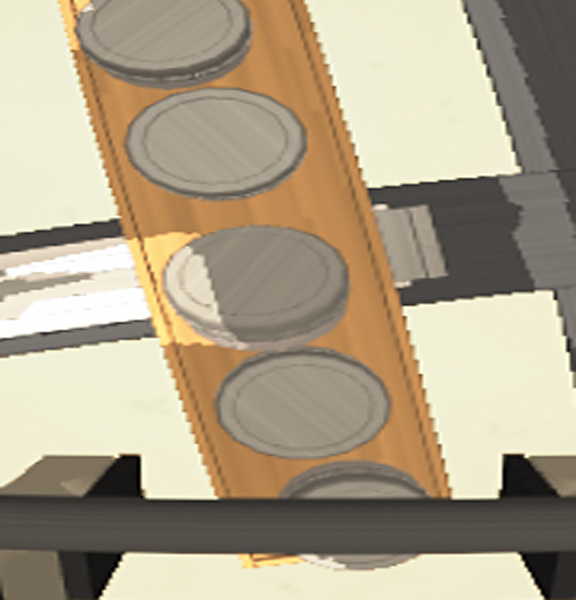

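```bash
python3 -m handwheel '[[[0.05,0.7,0,0.3],[0.03,0.7,-0.2,0.5],[0,0,-0.6,0.5],[0,0,-0.8,0],[0,0,-0.5,0],[0,0,0,0],[0,0,0,0]]]' 62
python3 - <<'E'
from h import *
s=st();a,R=jawyaw(s);print(a,R[:,0]);c,w=snap('wrist','w34')
E
```

```text
time_s: 55.5
tcp_pos: [0.6181, -0.1262, 0.1127]
eef_rot: [40.0, 86.3, 31.1]
contact_force: [0.1, 0.2, 0.1]
gripper_width: 0.0619
t 55.5 tcp [ 0.6181 -0.1262  0.1127] rot [40.  86.3 31.1] F [0.1 0.2 0.1] w 61.9 q [  5.1  20.2 -15.   -2.  -51.4 167.1]
-8.995345853604446 [ 0.05469526  0.03294792 -0.99795935]
```

View pics/w34.png

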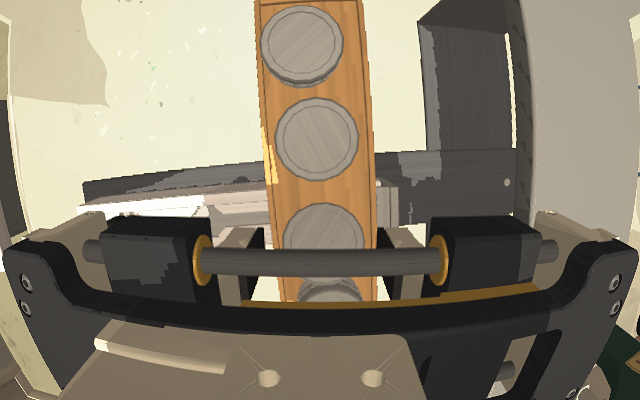

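```bash
python3 -m handwheel '[[[0,-0.06,-0.35,0],[0,0,-0.2,0],[0,0,0,0]]]' 62
python3 -m handwheel '[[[0,0,0,0],[0,0,0,0],[0,0,0,0],[0,0,0,0]]]' 30 12
python3 -m handwheel '[[[0,0.08,0.02,0],[0,0.06,0,0],[0,0,0,0],[0,0,0,0]]]'
```

```text
time_s: 55.85
tcp_pos: [0.6195, -0.129, 0.0917]
eef_rot: [38.4, 86.1, 29.4]
contact_force: [-0.2, 0.6, -0.2]
gripper_width: 0.062
time_s: 56.25
tcp_pos: [0.6198, -0.1292, 0.0923]
eef_rot: [38.1, 86.1, 29.1]
contact_force: [-0.2, 0.2, -0.9]
gripper_width: 0.0473
time_s: 56.65
tcp_pos: [0.6198, -0.1229, 0.0935]
eef_rot: [38.0, 86.1, 29.0]
contact_force: [-1.4, 0.3, -1.2]
gripper_width: 0.0472
```

```bash
python3 -m handwheel '[[[0,0,0,0],[0,0,0,0],[0,0,0,0],[0,0,0.3,0],[0,0,0.6,0],[0,0,0.8,0],[0,-0.5,0.8,-0.5],[0,-0.8,0,-1]]]' 62
python3 -m handwheel '[[[0,-0.3,0,-0.5],[0,0,0,0],[0,0,0,0]]]'
python3 - <<'E'
from h import *
s=st();a,R=jawyaw(s);print(a,R[:,0]);c,w=snap('wrist','w35')
cv2.imwrite('pics/w35c.png',cv2.resize(w[0:300,220:400],None,fx=3.2,fy=2,interpolation=cv2.INTER_CUBIC))
for p in ([.625,-.016,.102],[.626,-.071,.102],[.62,-.125,.102],[.617,-.185,.102]): 
    q=proj(c,[p],True)[0];print(q,tin(c,w,q,z=.102,half=34))
E
```

```text
time_s: 57.45
tcp_pos: [0.6198, -0.1742, 0.2007]
eef_rot: [37.4, 86.1, 21.0]
contact_force: [1.4, 0.2, 0.6]
gripper_width: 0.0624
time_s: 57.75
tcp_pos: [0.62, -0.1892, 0.204]
eef_rot: [36.2, 85.9, 17.0]
contact_force: [-0.1, -0.4, -0.3]
gripper_width: 0.0618
t 57.75 tcp [ 0.62   -0.1892  0.204 ] rot [36.2 85.9 17. ] F [-0.1 -0.4 -0.3] w 61.8 q [ -0.5  16.8  -7.2  -1.4 -62.  161.9]
-19.266732895231634 [ 0.0689629   0.02110909 -0.99739587]
[251.78368553  15.99813917] (array([ 0.62625476, -0.01623275]), np.float64(0.024138573645489023), np.int64(136))
[272.62497807  70.77135579] (array([ 0.6265034 , -0.07206137]), np.float64(0.023925894133455722), np.int64(200))
[287.09058952 132.20808451] (array([ 0.619074  , -0.13833345]), np.float64(0.023413189211390302), np.int64(139))
[307.69052888 198.9901412 ] (array([ 0.6178489 , -0.18477958]), np.float64(0.02391841853748992), np.int64(195))
```

View pics/w35c.png

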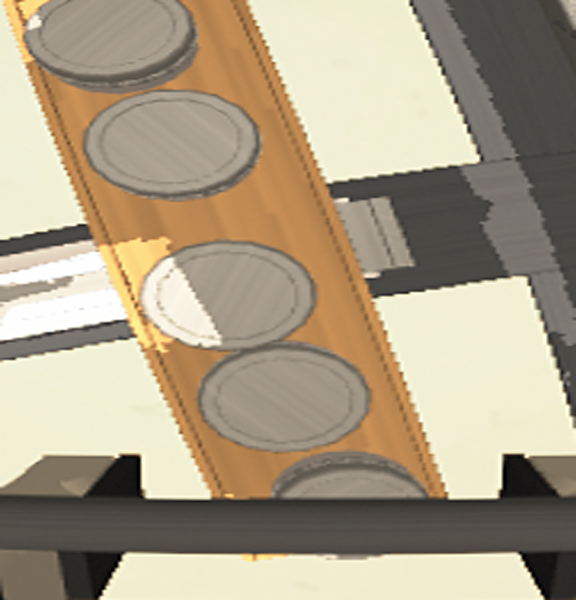

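```bash
python3 -m handwheel '[[[-0.6,0.2,0,0.5],[-0.8,0.3,0,0.5],[-0.8,0.4,0,0.5],[-0.8,0.4,0,0.5],[-0.5,0.2,0,0.5],[0,0,0,0.3],[0,0,0,0],[0,0,0,0]]]' 62
python3 - <<'E'
from h import *
import pickle
c=pickle.load(open('pics/w35.pkl','rb'));w=cv2.imread('pics/w35.png')
print('E',tin(c,w,(291,148),z=.102,half=34))
s=st();a,R=jawyaw(s);print(a,R[:,0]);c,w=snap('wrist','w36');t=snap('top','t36')[1];sd=snap('side','s36')[1]
cv2.imwrite('pics/t36c.png',cv2.resize(t[130:230,260:400],None,fx=5,fy=5,interpolation=cv2.INTER_CUBIC))
cv2.imwrite('pics/s36c.png',cv2.resize(sd[140:240,220:360],None,fx=5.5,fy=5.5,interpolation=cv2.INTER_CUBIC))
E
```

```text
time_s: 58.6
tcp_pos: [0.4738, -0.1222, 0.1997]
eef_rot: [38.8, 86.2, 34.9]
contact_force: [0.7, -0.5, -0.5]
gripper_width: 0.0622
E (array([ 0.6189459 , -0.13886979]), np.float64(0.02373790320989737), np.int64(167))
t 58.6 tcp [ 0.4738 -0.1222  0.1997] rot [38.8 86.2 34.9] F [ 0.7 -0.5 -0.5] w 62.2 q [  7.1   2.5 -25.4  -2.1 -58.8 170. ]
-3.9753017158125554 [ 0.05438246  0.03794375 -0.99779899]
```

View pics/w36.png

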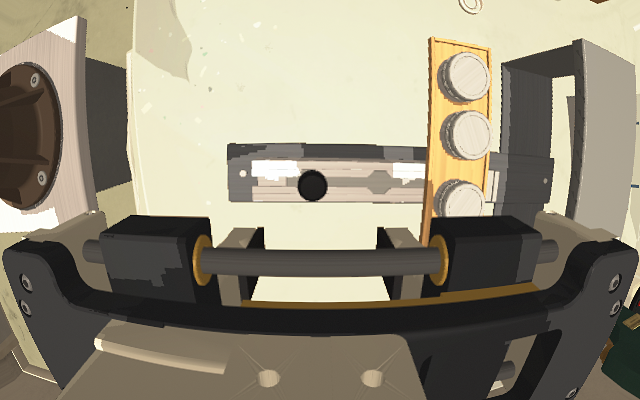

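View pics/t36c.png

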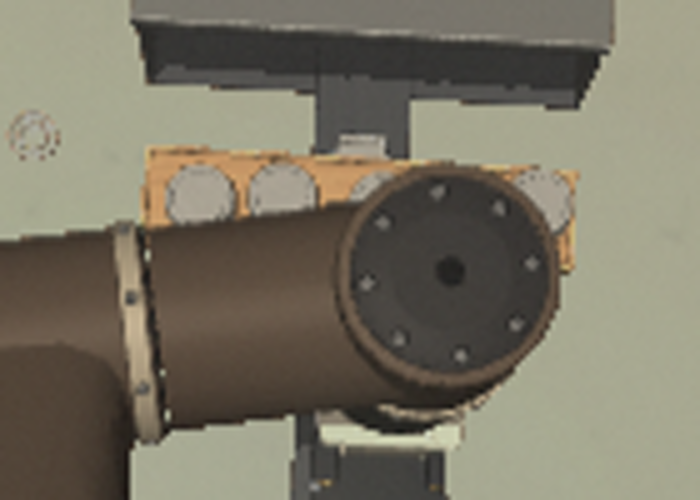

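View pics/s36c.png

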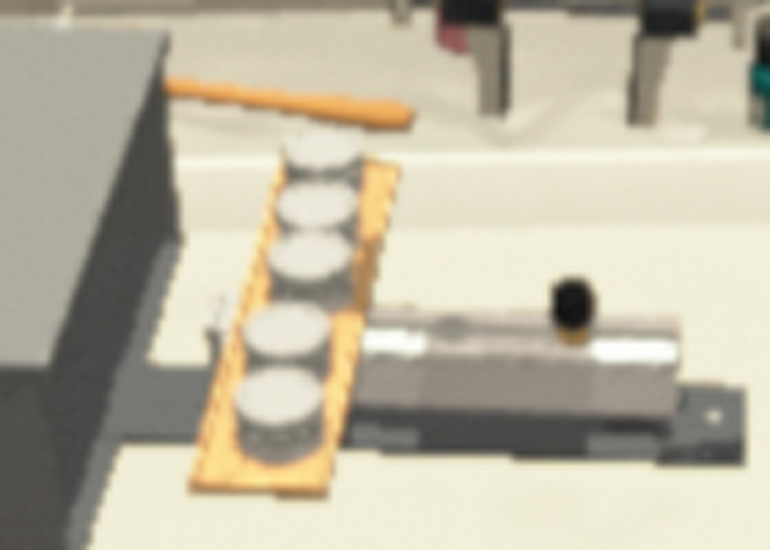

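Run:
```python
from h import *
import pickle
cs=pickle.load(open('pics/s36.pkl','rb'));sd=cv2.imread('pics/s36.png');ct=pickle.load(open('pics/t36.pkl','rb'));t=cv2.imread('pics/t36.png')
a=np.radians(-5.1);ex=np.array([np.cos(a),np.sin(a)]);ey=np.array([-np.sin(a),np.cos(a)]);M=np.array([.6225,-.122])
for n,p in zip('ABEDC',((322,150),(316,205),(311,256),(287,331),(281,396))):
    q=(220+p[0]/5.5,140+p[1]/5.5);P=onplane(cs,[q],.102)[0][:2];T=tin(cs,sd,q,False,.102,14)
    print(n,P.round(4),((P-M)@ex).round(4),((P-M)@ey).round(4),T[0].round(4),T[1:])
P=onplane(cs,[(220+u/5.5,140+v/5.5) for u,v in ((286,158),(400,170),(190,487),(327,494))],.076);print(P.round(4),P.mean(0))
# end of ledge & A in top
q=(260+541/5,130+203/5);print(onplane(ct,[q],.102), onplane(ct,[(260+577/5,130+172/5),(260+572/5,130+268/5)],.076))
u=cv2.resize(t[150:200,345:385],None,fx=12,fy=12,interpolation=cv2.INTER_CUBIC);cv2.imwrite('pics/t36a.png',u)
cv2.imwrite('pics/s36a.png',cv2.resize(sd[155:190,262:305],None,fx=14,fy=14,interpolation=cv2.INTER_CUBIC))
```

```text
A [ 0.6167 -0.2407] 0.0048 -0.1187 [ 0.616  -0.2483] (np.float64(0.02370982741357621), np.int64(16))
B [ 0.6168 -0.185 ] -0.0001 -0.0633 [ 0.6194 -0.1468] (np.float64(0.02399357631133165), np.int64(19))
E [ 0.6166 -0.136 ] -0.0046 -0.0144 [ 0.6216 -0.1423] (np.float64(0.024290874304177635), np.int64(18))
D [ 0.6252 -0.0683] -0.0021 0.0538 [ 0.6269 -0.0735] (np.float64(0.023852256830514385), np.int64(20))
C [ 0.6245 -0.013 ] -0.0077 0.1087 [ 0.6265 -0.0145] (np.float64(0.023839971071275196), np.int64(18))
[[ 0.6417 -0.2718  0.076 ]
 [ 0.5733 -0.257   0.076 ]
 [ 0.6701  0.0277  0.076 ]
 [ 0.5996  0.0348  0.076 ]] [ 0.62120044 -0.11656827  0.076     ]
[[ 0.61570803 -0.24584777  0.102     ]] [[ 0.64374649 -0.27488627  0.076     ]
 [ 0.57591632 -0.26831652  0.076     ]]
```

View pics/s36a.png

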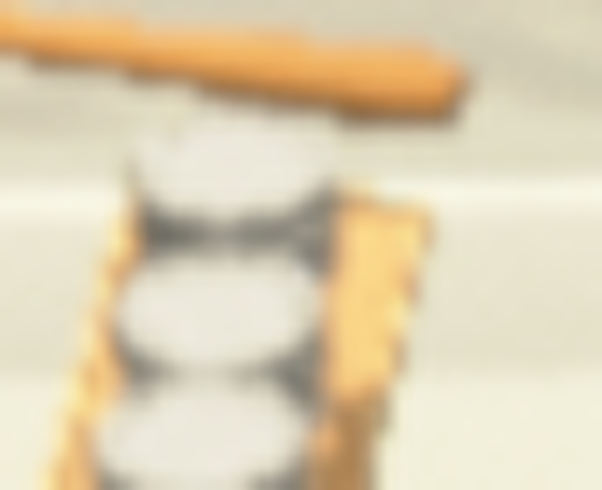

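```bash
python3 -m handwheel '[[[0.2,-0.6,0,-1],[0.3,-0.7,0,-1],[0.3,-0.7,0,-1],[0.3,-0.7,0,-1],[0.2,-0.7,0,-1],[0,-0.5,0,-1],[0,0,0,0],[0,0,0,0]]]' 62
python3 - <<'E'
from h import *
s=st();a,R=jawyaw(s);print(a,R[:,0]);c,w=snap('wrist','w37')
E
```

```text
time_s: 59.55
tcp_pos: [0.5304, -0.2874, 0.195]
eef_rot: [40.2, 86.5, 4.8]
contact_force: [-0.6, 0.2, 0.1]
gripper_width: 0.0622
t 59.55 tcp [ 0.5304 -0.2874  0.195 ] rot [40.2 86.5  4.8] F [-0.6  0.2  0.1] w 62.2 q [-10.5  13.4 -13.3  -1.1 -59.9 155.7]
-35.41093228706849 [ 0.06013502  0.00504444 -0.99817751]
```

View pics/w37.png

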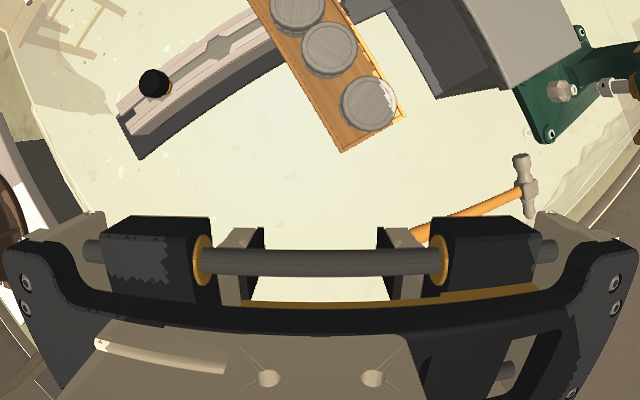

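Run:
```python
from h import *
w=cv2.imread('pics/w37.png')
cv2.imwrite('pics/w37c.png',cv2.resize(w[0:160,250:420],None,fx=4.5,fy=3.7,interpolation=cv2.INTER_CUBIC))
```

```text
(no output)
```

View pics/w37c.png

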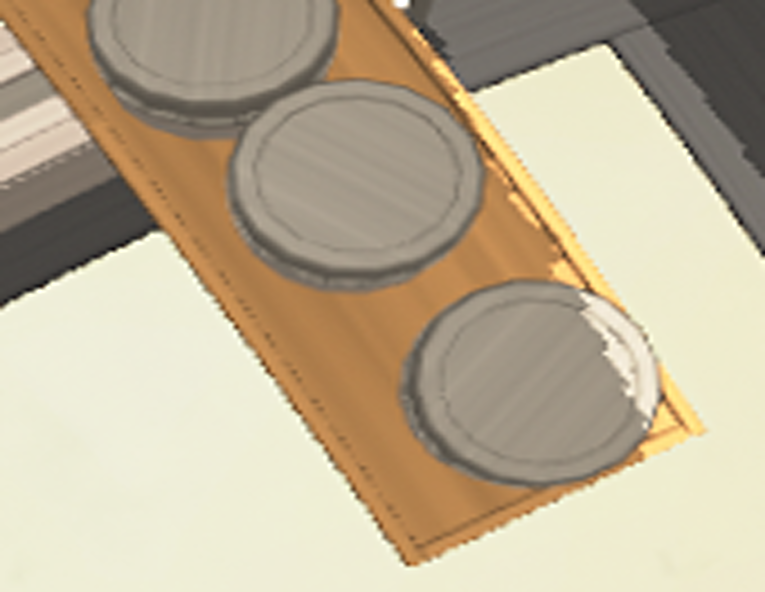

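Run:
```python
from h import *
import pickle
c=pickle.load(open('pics/w37.pkl','rb'));w=cv2.imread('pics/w37.png')
a=np.radians(-5.1);ex=np.array([np.cos(a),np.sin(a)]);ey=np.array([-np.sin(a),np.cos(a)])
f=lambda u,v:(250+u/4.5,v/3.7)
P=onplane(c,[f(704,432),f(412,565)],.076,True)[:,:2];print(P,np.hypot(*(P[0]-P[1])));m=P.mean(0);M=m+.154*ey;print(M)
for p in (f(533,380),f(356,170)):
    t=tin(c,w,p,z=.102,half=36);print(t,(t[0]-M)@ex,(t[0]-M)@ey)
```

```text
[[ 0.64487475 -0.27537372]
 [ 0.5753054  -0.26830174]] 0.06992787318014312
[ 0.6237798  -0.11844741]
(array([ 0.61518694, -0.24431659]), np.float64(0.0239712805051686), np.int64(207)) 0.0026302107726995203 -0.12613473650727963
(array([ 0.61588681, -0.18779239]), np.float64(0.023788733959760472), np.int64(187)) -0.001697373539337883 -0.06977209586295996
```

```bash
python3 -m handwheel '[[[-0.2,0.5,0,1],[-0.2,0.8,0,1],[-0.3,0.8,0,1],[-0.3,0.8,0,1],[-0.3,0.8,0,1],[-0.2,0.6,0,1],[0,0,0,0],[0,0,0,0]]]' 62
python3 - <<'E'
from h import *
import pickle
def btn(c,im,p,z,h=20):
    u,v=map(int,p);sub=im[v-h:v+h,u-h:u+h].max(2)<48
    n,l,S,C=cv2.connectedComponentsWithStats(sub.astype(np.uint8));i=S[1:,4].argmax()+1;q=C[i]+[u-h,v-h];return S[i],q,onplane(c,[q],z,True)[0]
c=pickle.load(open('pics/w36.pkl','rb'));print(btn(c,cv2.imread('pics/w36.png'),(313,185),.097))
s=st();a,R=jawyaw(s);print(a,R[:,0]);c,w=snap('wrist','w38')
q=proj(c,[[.472,-.110,.097]],True)[0];print(q,btn(c,w,q,.097))
E
```

```text
time_s: 60.4
tcp_pos: [0.467, -0.1048, 0.1948]
eef_rot: [39.6, 86.4, 36.3]
contact_force: [0.5, -0.4, -0.2]
gripper_width: 0.0621
(array([  5,   5,  29,  31, 681], dtype=int32), array([311.92070485, 185.3318649 ]), array([ 0.47376581, -0.10765198,  0.097     ]))
t 60.4 tcp [ 0.467  -0.1048  0.1948] rot [39.6 86.4 36.3] F [ 0.5 -0.4 -0.2] w 62.1 q [  9.6   1.7 -26.9  -1.9 -58.2 168. ]
-3.38102907927079 [ 0.05003041  0.03676576 -0.99807076]
[320.08817085 208.21922487] (array([  8,   2,  29,  30, 694], dtype=int32), array([321.70461095, 204.51152738]), array([ 0.47358026, -0.10682205,  0.097     ]))
```

View pics/w38.png

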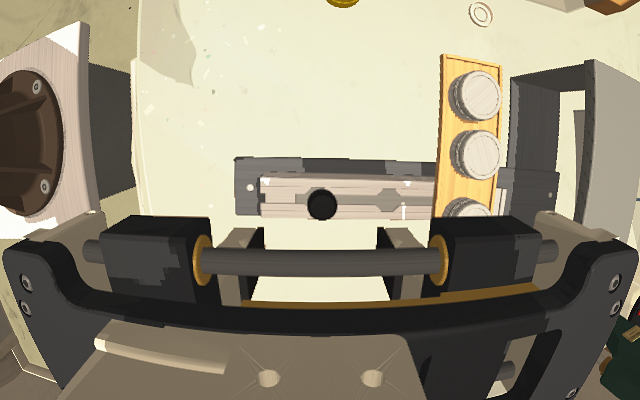

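```bash
python3 -m handwheel '[[[0.08,-0.05,-0.5,-0.3],[0,0,-0.8,0],[0,0,-0.8,0],[0,0,-0.4,0],[0,0,0,0],[0,0,0,0]]]' 50
python3 - <<'E'
from h import *
s=st();a,R=jawyaw(s);print(a,R[:,0]);c,w=snap('wrist','w39')
E
```

```text
time_s: 61.05
tcp_pos: [0.4728, -0.1101, 0.093]
eef_rot: [37.3, 86.3, 32.1]
contact_force: [-0.6, -0.3, -0.0]
gripper_width: 0.05
t 61.05 tcp [ 0.4728 -0.1101  0.093 ] rot [37.3 86.3 32.1] F [-0.6 -0.3 -0. ] w 50.0 q [  8.9   9.  -34.2  -2.1 -43.4 167.3]
-5.328016060745894 [ 0.05485009  0.03435684 -0.99790334]
```

View pics/w39.png

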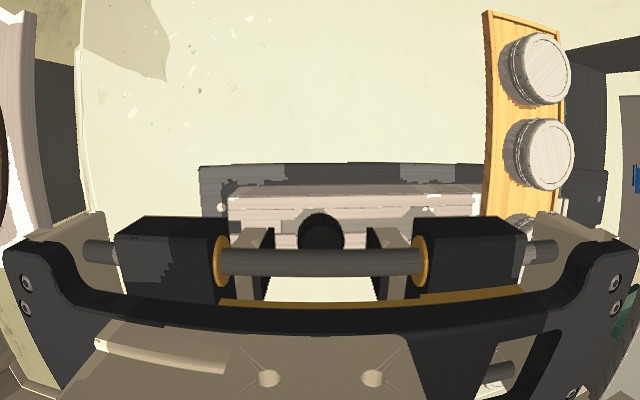

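```bash
python3 -m handwheel '[[[0,0.04,-0.3,0],[0,0,-0.08,0],[0,0,0,0]]]' 40
python3 -m handwheel '[[[0,0,0,0],[0,0,0,0],[0,0,0,0],[0,0,0,0]]]' 20 40
```

```text
time_s: 61.4
tcp_pos: [0.4755, -0.1088, 0.081]
eef_rot: [35.0, 86.0, 29.7]
contact_force: [0.0, -0.3, -0.8]
gripper_width: 0.0407
time_s: 61.8
tcp_pos: [0.4736, -0.1086, 0.0821]
eef_rot: [36.6, 86.1, 31.3]
contact_force: [1.4, -0.3, -4.0]
gripper_width: 0.0251
```

```bash
python3 -m handwheel '[[[0,0,-0.15,0],[0,0,-0.1,0]]]'
python3 -m handwheel '[[[0,0,-0.1,0],[0,0,-0.06,0]]]'
```

```text
time_s: 62.0
tcp_pos: [0.4749, -0.1087, 0.0734]
eef_rot: [35.1, 85.9, 29.8]
contact_force: [-3.0, 1.3, 35.4]
gripper_width: 0.0248
time_s: 62.2
tcp_pos: [0.4844, -0.1094, 0.0738]
eef_rot: [27.6, 85.1, 22.6]
contact_force: [-3.6, -2.4, 17.9]
gripper_width: 0.0251
```

```bash
python3 -m handwheel '[[[0.1,-0.01,0,0],[0.15,-0.013,0,0]]]'
python3 -m handwheel '[[[0.2,-0.018,0,0],[0.2,-0.018,-0.01,0]]]'
```

```text
time_s: 62.4
tcp_pos: [0.4953, -0.1106, 0.0751]
eef_rot: [26.9, 85.0, 21.9]
contact_force: [-3.4, 1.2, 4.0]
gripper_width: 0.0251
time_s: 62.6
tcp_pos: [0.5116, -0.112, 0.0745]
eef_rot: [27.2, 85.1, 22.2]
contact_force: [-2.2, 0.9, 4.9]
gripper_width: 0.0252
```

```bash
python3 -m handwheel '[[[0.2,-0.018,-0.04,0],[0.25,-0.022,-0.03,0],[0.25,-0.022,-0.03,0]]]'
python3 -m handwheel '[[[0.25,-0.022,-0.03,0],[0.25,-0.022,-0.02,0]]]'
```

```text
time_s: 62.9
tcp_pos: [0.5462, -0.115, 0.0738]
eef_rot: [24.4, 84.7, 19.6]
contact_force: [-2.8, 1.3, 13.9]
gripper_width: 0.0248
time_s: 63.1
tcp_pos: [0.5707, -0.1172, 0.0739]
eef_rot: [23.0, 84.4, 18.2]
contact_force: [-3.5, 2.4, 10.6]
gripper_width: 0.0249
```

```bash
python3 -m handwheel '[[[0.2,-0.018,0,0],[0.12,-0.01,0,0],[0.05,-0.005,0,0]]]'
python3 -m handwheel '[[[0,0,0,0],[0,0,0,0],[0,0,0,0]]]' 32 10
python3 - <<'E'
from h import *
s=st();a,R=jawyaw(s);print(a,R[:,0]);c,w=snap('wrist','w40');snap('side','s40')
E
```

```text
time_s: 63.4
tcp_pos: [0.5895, -0.1189, 0.074]
eef_rot: [22.4, 84.4, 17.6]
contact_force: [-1.7, 2.4, 7.7]
gripper_width: 0.0252
time_s: 63.7
tcp_pos: [0.5927, -0.1193, 0.073]
eef_rot: [21.6, 84.3, 16.9]
contact_force: [0.3, -0.7, -0.4]
gripper_width: 0.0319
t 63.7 tcp [ 0.5927 -0.1193  0.073 ] rot [21.6 84.3 16.9] F [ 0.3 -0.7 -0.4] w 31.9 q [  6.4  19.4 -23.1  -1.6 -41.9 170. ]
-4.792088162304899 [ 0.09580587  0.02911166 -0.99497424]
```

View pics/w40.png

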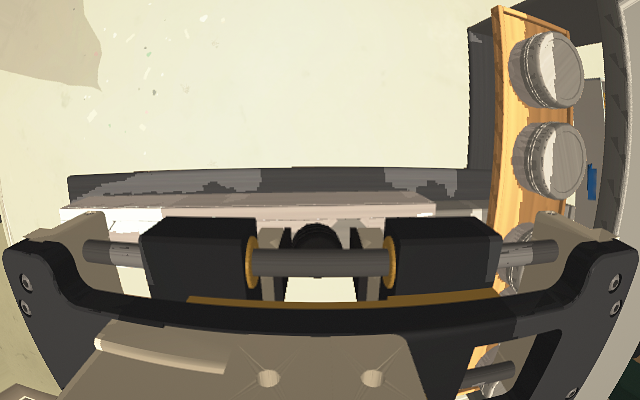

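View pics/s40.png

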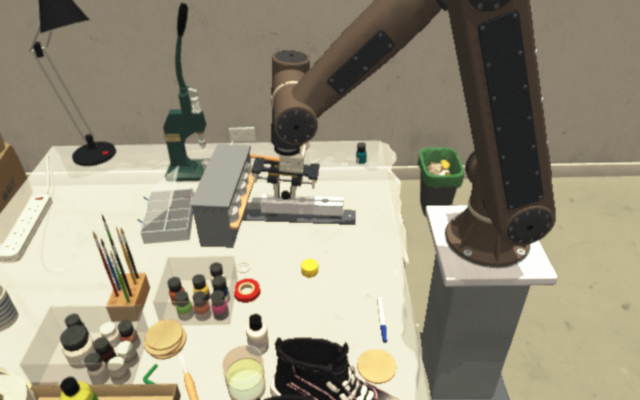

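```bash
python3 -m handwheel '[[[0.12,-0.01,0.06,0],[0.1,-0.009,0,0],[0.1,-0.009,0,0]]]'
python3 -m handwheel '[[[0.08,-0.007,0,0],[0.08,-0.007,0,0]]]'
```

```text
time_s: 64.1
tcp_pos: [0.601, -0.1203, 0.0734]
eef_rot: [23.7, 84.8, 18.9]
contact_force: [-2.4, 1.3, 1.2]
gripper_width: 0.0321
time_s: 64.3
tcp_pos: [0.6077, -0.1209, 0.0735]
eef_rot: [23.8, 84.8, 19.1]
contact_force: [-4.0, 1.5, 1.8]
gripper_width: 0.0319
```

```bash
python3 -m handwheel '[[[0.06,-0.005,0,0],[0.06,-0.005,0,0]]]'
python3 -m handwheel '[[[0.06,-0.005,0,0],[0.05,-0.005,0,0]]]'
```

```text
time_s: 64.5
tcp_pos: [0.6135, -0.1214, 0.0736]
eef_rot: [23.6, 84.7, 18.9]
contact_force: [-1.1, 0.1, -0.2]
gripper_width: 0.032
time_s: 64.7
tcp_pos: [0.6169, -0.1219, 0.0732]
eef_rot: [24.3, 84.9, 19.5]
contact_force: [-10.3, 2.8, 7.9]
gripper_width: 0.032
```

```bash
python3 -m handwheel '[[[-0.05,0,0,0],[0,0,0,0],[0,0,0,0],[0,0,0.4,0],[0,0,0.7,0],[-0.2,0,0.8,0],[-0.4,0,0.8,0],[-0.6,0,0.3,0]]]' 50
python3 -m handwheel '[[[-0.8,0,0.2,0],[-0.8,0,0.2,0],[-0.5,0,0,0],[0,0,0,0],[0,0,0,0]]]'
python3 - <<'E'
from h import *
s=st();a,R=jawyaw(s);print(a,R[:,0]);c,w=snap('wrist','w41');sd=snap('side','s41')[1];snap('top','t41')
cv2.imwrite('pics/s41c.png',cv2.resize(sd[130:260,180:370],None,fx=4.2,fy=4.2,interpolation=cv2.INTER_CUBIC))
E
```

```text
time_s: 65.5
tcp_pos: [0.5709, -0.1221, 0.1956]
eef_rot: [22.4, 84.7, 17.7]
contact_force: [-0.5, 0.4, -0.2]
gripper_width: 0.0499
time_s: 66.0
tcp_pos: [0.486, -0.1222, 0.2178]
eef_rot: [20.5, 83.9, 15.8]
contact_force: [1.2, 0.4, -0.2]
gripper_width: 0.0498
t 66.0 tcp [ 0.486  -0.1222  0.2178] rot [20.5 83.9 15.8] F [ 1.2  0.4 -0.2] w 49.8 q [  7.7   1.  -25.   -1.  -57.9 168.1]
-4.774314617759448 [ 0.10190003  0.02884577 -0.99437634]
```

View pics/w41.png

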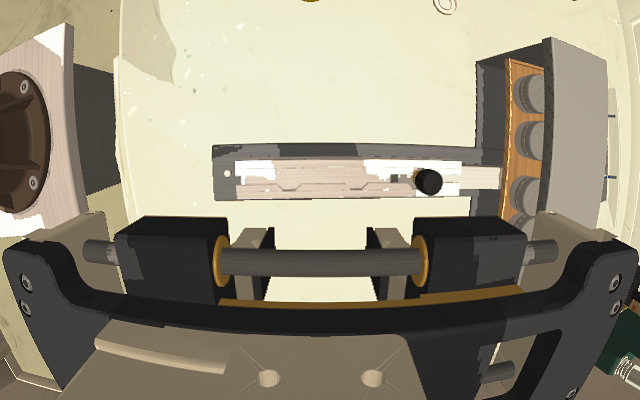

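View pics/s41c.png

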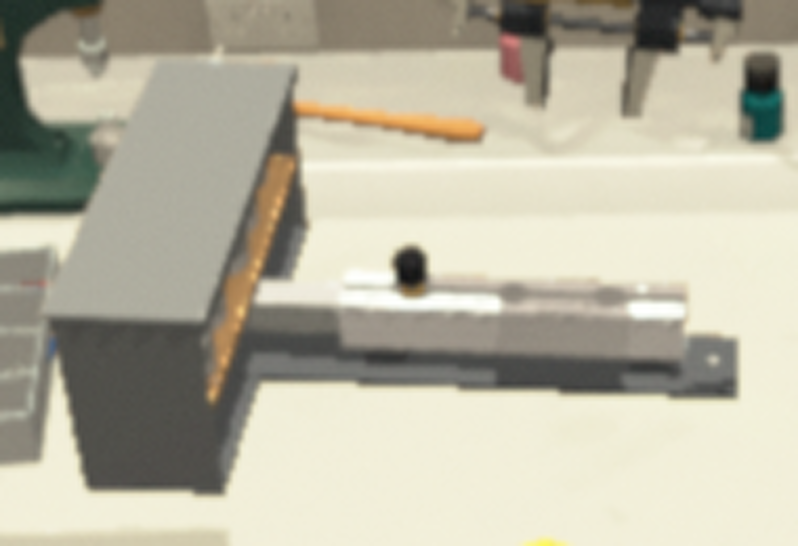

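View pics/t41.png

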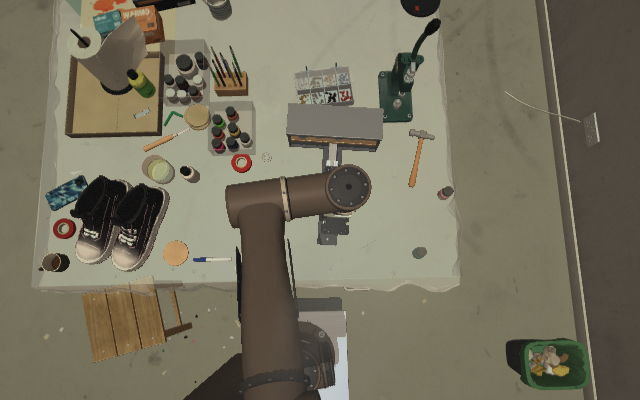

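Run:
```python
from h import *
import pickle
c=pickle.load(open('pics/w41.pkl','rb'));w=cv2.imread('pics/w41.png');cs=pickle.load(open('pics/s41.pkl','rb'));sd=cv2.imread('pics/s41.png')
sub=w[160:205,405:450].max(2)<45
n,l,S,C=cv2.connectedComponentsWithStats(sub.astype(np.uint8));i=S[1:,4].argmax()+1;q=C[i]+[405,160];print(S[i],q)
B=onplane(c,[(427.5,180.5)],.097,True)[0];B2=onplane(c,[q],.09,True)[0];print(B,B2)
a=np.radians(-5.1);ex=np.array([np.cos(a),np.sin(a)]);print('slide',(B[:2]-[.4704,-.1092])@ex,(B2[:2]-[.4704,-.1092])@ex)
s0=sd[180:210,265:290].max(2)<60
n,l,S,C=cv2.connectedComponentsWithStats(s0.astype(np.uint8));i=S[1:,4].argmax()+1;p=C[i]+[265,180];print(S[i],p,tri([ray(c,[q],True),ray(cs,[p])]))
cv2.imwrite('pics/w41c.png',cv2.resize(w[20:240,390:620],None,fx=3.4,fy=2.7,interpolation=cv2.INTER_CUBIC))
```

```text
[ 10   9  27  26 274] [424.68978102 180.0729927 ]
[ 0.60693989 -0.1182092   0.097     ] [ 0.60700515 -0.11894666  0.09      ]
slide 0.1368002001117444 0.13693075711654135
[10 10  6  8 38] [277.26315789 193.63157895] [ 0.61229859 -0.12091385  0.08473238]
```

View pics/w41c.png

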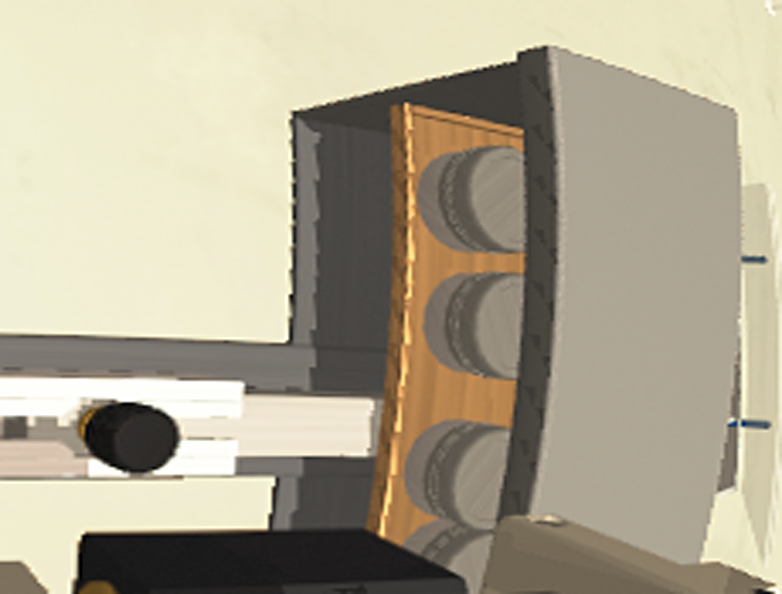

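```bash
python3 -m handwheel '[[[0.1,-0.6,0,-1],[0.1,-0.7,0,-1],[0.1,-0.7,0,-1],[0,-0.7,0,-1],[0,-0.5,0,-1],[0,-0.3,0,-1],[0,0,0,0],[0,0,0,0]]]'
python3 - <<'E'
from h import *
s=st();a,R=jawyaw(s);print(a,R[:,0]);c,w=snap('wrist','w42');snap('side','s42')
cv2.imwrite('pics/w42c.png',cv2.resize(w[0:240,300:640],None,fx=2.35,fy=2.35,interpolation=cv2.INTER_CUBIC))
E
```

```text
time_s: 66.95
tcp_pos: [0.5036, -0.2681, 0.2116]
eef_rot: [20.1, 84.5, -15.6]
contact_force: [0.3, -0.4, 0.6]
gripper_width: 0.0502
t 66.95 tcp [ 0.5036 -0.2681  0.2116] rot [ 20.1  84.5 -15.6] F [ 0.3 -0.4  0.6] w 50.2 q [ -7.9   8.1 -18.8   0.9 -57.7 151.8]
-35.74983508185576 [ 0.09296782 -0.02591309 -0.99533185]
```

View pics/w42c.png

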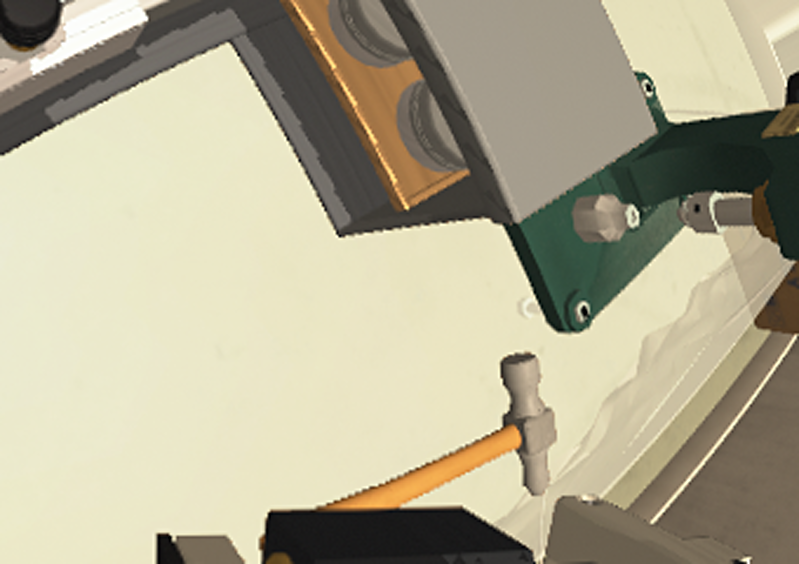

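Run:
```python
from h import *
st()
from plant import close_job
print(close_job())
```

```text
t 67.05 tcp [ 0.5036 -0.2676  0.2118] rot [ 20.2  84.4 -15.5] F [ 0.1 -0.4 -0.1] w 50.2 q [ -7.8   8.  -18.8   0.9 -57.7 151.7]
the job is handed in; nothing more can be done
None
```

I drew the ledge to the nearest hole, stood all five tins in one row on it, sent it out under the cover until the button snapped up in the farthest hole, and handed in at about 67 s. I left the bottles and the yellow look-alike alone.

**Along the way:**
- The fifth tin first landed tilted on its neighbour's edge. I slid the neighbour aside and then the tin itself until it sat flat.
- The end tin on the right was found about 9 mm further out and against the back of the ledge. Either it was the knock the task warned of or I did it; I don't know which. It was still flat and in range, so I left it.

**Last checks:**
- **Ledge:** the slide measured 0.137 from the wrist camera alone and about 0.142 from two views, against a 0.134 to 0.146 band.
- **Button:** the stem showed under the cap, and the cap's middle measured 85 mm up, as it should when up.
- **Tins:** before the push, I measured them within about 8 mm of the ledge's middle line. The right-hand end tin measured 119 to 126 mm from the ledge's middle, close to the 130 mm limit. After the push, all five looked upright under the cover, but the cover partly hid them and I did not measure them again.

**What disagreed:** opposite wrist-camera views put the ledge's middle up to 9 mm apart sideways, so I used the average. By the end the tool had drifted about 6 degrees off vertical, which I had no way to command back.

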